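# Set up the recipe boards on the leaning stand

### The arm

A 6-joint arm with a two-finger parallel gripper is mounted at the origin on a cart in front of the work surface, level with it; the furniture and walls round the work are solid. World frame = base frame: x ahead of the robot, y to its left, z up, the work surface at z = 0. Lengths are in m, angles in rad, forces in N, time in s.
With the tool pointing down it reaches from about 0.3 to 0.875 m from the base axis. Payload 6.4 kg.
Tool frame: the origin (TCP) lies on the front face of the gripper's body, between the roots of the fingers; the fingertips stand 73 mm ahead of it and the grasp point (between the pads) lies 54 mm ahead of it; y points along the fingers, z is the direction in which the jaws open and shut, and the axes are right-handed (so a half turn about y gives the same grasp; the last joint's range is limited). The gripper opens to 85 mm and grips with 20 to 120 N. Pads are 22 mm wide; open, the fingers measure 114 mm over their backs; the gripper's body (76 mm by 85 mm) begins 54 mm behind the grasp point. The pads swing forward as they close: fully open they stand 13 mm farther back than shut.
Start: joints at [-1.465, 0.181, 1.607, -0, 1.354, -0.206], TCP at [0.176, -0.547, 0.304] pointing down, gripper open.
Joint ranges: [-2.99, 2.99], [-0.89, 2.07], [0.3, 2.58], [-1.14, 4.28], [0, 2.63], [-3.12, 3.12]. Speed limits (rad/s): [2.57, 2.57, 3.01, 3.14, 3.14, 3.14].

### API

Orientations are given as a unit quaternion [x, y, z, w].
In Python, from workcell import monitor, get_image, manip gives the robot as it stands. The module is installed in compiled form; this text tells all that it offers.
- The arm moves only by the shell command python3 -m inch 'ROWS' [FORCE]. ROWS is JSON, a list of rows, each an object of numbers: "fingers": the opening, from 0 (shut) to 1 (fully open); "dx", "dy", "dz": the shift along the tool's x, y, z in mm; "roll": the turn about the tool's y in units of 6 degrees (1.0 is 6 degrees). In form: [{"fingers": .., "dx": .., "dy": .., "dz": .., "roll": ..}, ...]. A call has 1 to 20 rows; each row shifts and turns the commanded pose from where the row before left it, along the tool's axes as they then stand; what a row does not reach is not made up. A row lasts 1/10 s, in which the tool goes at most 50 mm and 8.59 degrees, less where a joint would pass 70% of its speed; a pose out of reach is approached as far as the arm can. A call with a gripper value outside its range is refused whole. The fingers move at their own pace and stop on an object; FORCE is the grip in N (left out, the last holds). Time passes only in rows, so rows that do not move let the fingers close. It gives the time, the measured TCP pose, the force and the opening at its end, in the units of the state.
- monitor.state(): the state, without advancing time (a new reading comes with each control period).
- get_image(name): name is "scene" or "top" or "wrist"; returns a dict with "img" (400x640x3 uint8, blue, green, red), "intrinsics" (3x3 intrinsics, pixels), "origin" and "orientation" of the camera in the world. Camera axes: x right, y down, z forward; pixel columns grow to the right and rows downward; lengths in m; the calibration is good to about 2 mm. A picture is of the moment at which its call begins. There is no depth.
- manip.finish_job(): hands the job in, once; it reports no verdict.
The state is a dict: "clock": time; "qpos": joint angles; "joint_vel": joint speeds; "joint_torque": joint torques, N m; "eef_pos": TCP position; "tool_rot": TCP orientation; "ft_force": force on the tool from outside, world axes, zero at the start; "torque": the same for the moment, N m; "finger_gap": finger opening in m.
Only numpy, scipy, OpenCV 4.12 (cv2) and the standard library are available. Lean on these libraries where they do the work, as an engineer would, in place of code of your own. Each camera call takes 0.05 s, during which the arm holds its last target.

### The job

Set up the recipe boards: stand the round tins from the dark stand on the cork mat, take every board out of the rack and lean it against the stand's backrest, upright on its short edge, with its foot close behind the stop bar, side by side along the stand. When all the boards are leaning, clip one spring clip over the top edge of each, well down on the wood and roughly straight, ready for the recipe sheets; leave the glass alone.

Things in the scene. Friction and masses are not known exactly. Their poses are not given: they have to be found in the camera images.
- stand: Fixed dark wooden leaning stand, 104 deep (x) x 460 mm wide (y), base plate 8 mm thick. Origin: centre of underside; x from stop bar to backrest, y along it, z up. A board with its foot on the bar and its back on the rail leans 0.30 rad, centre at x 1, z 110 mm. Three boards fit side by side, e.g. at y -145, 0, +145 mm; the tins start at about these places.
- stop_bar (a point): Mid-length of the inner (+x) upper edge of the stand's stop bar: at x -35, z 30 mm in the stand. The bar runs the full width, is 18 mm thick and blocks the boards' feet. Axes as the stand's.
- rail (a point): Mid-length of the centre line of the round rail (radius 9 mm) on top of the backrest: at x 29, z 150 mm in the stand; below it a panel, front face at x 23 mm. The trough between bar and rail is 55 mm wide; to grip a tin there, pinch it along y and lean the gripper back to -x (0.35 to 0.6 rad), or its body meets the rail.
- rack: Fixed slotted wooden rack, 130 x 215 mm. Origin: centre of its underside. Three slots along its x axis at y = -70, 0, +70 mm; slot floor at z = 12 mm, fences up to z = 51 mm, 17 mm apart. Boards stand in it on edge and are drawn straight up.
- mat: Fixed flat cork mat, 125 mm (x) by 260 mm (y), 5 mm thick. Origin: centre of its underside.
- board1_mid (a point): Plain pale wooden board, 12 mm thick (its x), 110 mm wide (its y), 210 mm tall (its z, up when it stands), 0.19 kg. The point is its centre. Starts upright in a slot of the rack, faces across the rack's y; grip its top edge across the thickness. May be absent (two or three are there).
- board2_mid (a point): Plain pale wooden board, 12 mm thick (its x), 110 mm wide (its y), 210 mm tall (its z, up when it stands), 0.19 kg. The point is its centre. Starts upright in a slot of the rack, faces across the rack's y; grip its top edge across the thickness. May be absent (two or three are there).
- board3_mid (a point): Plain pale wooden board, 12 mm thick (its x), 110 mm wide (its y), 210 mm tall (its z, up when it stands), 0.19 kg. The point is its centre. Starts upright in a slot of the rack, faces across the rack's y; grip its top edge across the thickness. May be absent (two or three are there).
- clip1_hinge (a point): Grey spring clip, two halves like a clothes-peg, 44 mm wide (y), 0.07 kg, stands on its closed jaws (27 mm thick there). Point: hinge axis (y), mid-width, 50 mm above the jaw tips, 51 mm below the tail ends, which are 60 mm apart outside (x) at rest. z runs from jaws to tails. The frame turns with the -x half: by half the jaw angle from the middle plane.
- clip1_jaw (a joint): Angle between the halves of that clip, rad: 0 closed, 0.56 at the stop, about 0.23 clamped on a board. Squeezing the tail ends along x (a 20 N grip does it, to about 30 mm) opens the jaws to 28 mm at the tips, 17 mm just under the hinge; let go, they clamp with about 8 N.
- clip2_hinge (a point): Grey spring clip, two halves like a clothes-peg, 44 mm wide (y), 0.07 kg, stands on its closed jaws (27 mm thick there). Point: hinge axis (y), mid-width, 50 mm above the jaw tips, 51 mm below the tail ends, which are 60 mm apart outside (x) at rest. z runs from jaws to tails. The frame turns with the -x half: by half the jaw angle from the middle plane.
- clip2_jaw (a joint): Angle between the halves of that clip, rad: 0 closed, 0.56 at the stop, about 0.23 clamped on a board. Squeezing the tail ends along x (a 20 N grip does it, to about 30 mm) opens the jaws to 28 mm at the tips, 17 mm just under the hinge; let go, they clamp with about 8 N.
- clip3_hinge (a point): Grey spring clip, two halves like a clothes-peg, 44 mm wide (y), 0.07 kg, stands on its closed jaws (27 mm thick there). Point: hinge axis (y), mid-width, 50 mm above the jaw tips, 51 mm below the tail ends, which are 60 mm apart outside (x) at rest. z runs from jaws to tails. The frame turns with the -x half: by half the jaw angle from the middle plane.
- clip3_jaw (a joint): Angle between the halves of that clip, rad: 0 closed, 0.56 at the stop, about 0.23 clamped on a board. Squeezing the tail ends along x (a 20 N grip does it, to about 30 mm) opens the jaws to 28 mm at the tips, 17 mm just under the hinge; let go, they clamp with about 8 N.
- tin1_mid (a point): Small closed round steel tin, 50 mm diameter, 45 mm tall, 0.12 kg. The point is its centre, z up. Starts standing in the trough of the stand. May be absent (two or three are there).
- tin2_mid (a point): Small closed round steel tin, 50 mm diameter, 45 mm tall, 0.12 kg. The point is its centre, z up. Starts standing in the trough of the stand. May be absent (two or three are there).
- tin3_mid (a point): Small closed round steel tin, 50 mm diameter, 45 mm tall, 0.12 kg. The point is its centre, z up. Starts standing in the trough of the stand. May be absent (two or three are there).
- glass: Drinking glass, 81 mm across, 91 mm tall, standing loose on the worktop; origin at the centre of its underside. Leave it alone.
Things that resemble listed ones, but are neither listed nor needed, are in the scene too. Leave any purple look-alike of the part that bears board1_mid alone.

How it is judged:
On the way, in this order (a step that is already met when the one before it is completed fails the run):
1. all boards that are there lean against the backrest, foot behind the stop bar (x of board1_mid in the frame of stand between -0.012 and 0.016 m and y of board1_mid in the frame of stand between -0.19 and 0.19 m and z of board1_mid in the frame of stand between 0.098 and 0.123 m and angle between board1_mid's own z axis and vertical between 0.18 and 0.38 rad and angle between the y axis of each of board1_mid, board2_mid, board3_mid and the y axis of stand, either way round below 0.2 rad and linear speed of each of board1, board2, board3 below 0.03 m/s and x of board2_mid in the frame of stand between -0.012 and 0.016 m and y of board2_mid in the frame of stand between -0.19 and 0.19 m and z of board2_mid in the frame of stand between 0.098 and 0.123 m and angle between board2_mid's own z axis and vertical between 0.18 and 0.38 rad and x of board3_mid in the frame of stand between -0.012 and 0.016 m and y of board3_mid in the frame of stand between -0.19 and 0.19 m and z of board3_mid in the frame of stand between 0.098 and 0.123 m and angle between board3_mid's own z axis and vertical between 0.18 and 0.38 rad), for 0.2 s.
2. then each leaning board has a clip clamped over its top edge (all of step 1 and ((x of clip1_hinge in the frame of board1_mid between -0.012 and 0.012 m and y of clip1_hinge in the frame of board1_mid between -0.05 and 0.05 m and z of clip1_hinge in the frame of board1_mid between 0.107 and 0.146 m and value of joint clip1_jaw between 0.12 and 0.5 rad and angle between the y axis of clip1_hinge and the y axis of board1_mid, either way round below 0.35 rad) or (x of clip2_hinge in the frame of board1_mid between -0.012 and 0.012 m and y of clip2_hinge in the frame of board1_mid between -0.05 and 0.05 m and z of clip2_hinge in the frame of board1_mid between 0.107 and 0.146 m and value of joint clip2_jaw between 0.12 and 0.5 rad and angle between the y axis of clip2_hinge and the y axis of board1_mid, either way round below 0.35 rad) or (x of clip3_hinge in the frame of board1_mid between -0.012 and 0.012 m and y of clip3_hinge in the frame of board1_mid between -0.05 and 0.05 m and z of clip3_hinge in the frame of board1_mid between 0.107 and 0.146 m and value of joint clip3_jaw between 0.12 and 0.5 rad and angle between the y axis of clip3_hinge and the y axis of board1_mid, either way round below 0.35 rad)) and ((x of clip1_hinge in the frame of board2_mid between -0.012 and 0.012 m and y of clip1_hinge in the frame of board2_mid between -0.05 and 0.05 m and z of clip1_hinge in the frame of board2_mid between 0.107 and 0.146 m and value of joint clip1_jaw between 0.12 and 0.5 rad and angle between the y axis of clip1_hinge and the y axis of board2_mid, either way round below 0.35 rad) or (x of clip2_hinge in the frame of board2_mid between -0.012 and 0.012 m and y of clip2_hinge in the frame of board2_mid between -0.05 and 0.05 m and z of clip2_hinge in the frame of board2_mid between 0.107 and 0.146 m and value of joint clip2_jaw between 0.12 and 0.5 rad and angle between the y axis of clip2_hinge and the y axis of board2_mid, either way round below 0.35 rad) or (x of clip3_hinge in the frame of board2_mid between -0.012 and 0.012 m and y of clip3_hinge in the frame of board2_mid between -0.05 and 0.05 m and z of clip3_hinge in the frame of board2_mid between 0.107 and 0.146 m and value of joint clip3_jaw between 0.12 and 0.5 rad and angle between the y axis of clip3_hinge and the y axis of board2_mid, either way round below 0.35 rad)) and ((x of clip1_hinge in the frame of board3_mid between -0.012 and 0.012 m and y of clip1_hinge in the frame of board3_mid between -0.05 and 0.05 m and z of clip1_hinge in the frame of board3_mid between 0.107 and 0.146 m and value of joint clip1_jaw between 0.12 and 0.5 rad and angle between the y axis of clip1_hinge and the y axis of board3_mid, either way round below 0.35 rad) or (x of clip2_hinge in the frame of board3_mid between -0.012 and 0.012 m and y of clip2_hinge in the frame of board3_mid between -0.05 and 0.05 m and z of clip2_hinge in the frame of board3_mid between 0.107 and 0.146 m and value of joint clip2_jaw between 0.12 and 0.5 rad and angle between the y axis of clip2_hinge and the y axis of board3_mid, either way round below 0.35 rad) or (x of clip3_hinge in the frame of board3_mid between -0.012 and 0.012 m and y of clip3_hinge in the frame of board3_mid between -0.05 and 0.05 m and z of clip3_hinge in the frame of board3_mid between 0.107 and 0.146 m and value of joint clip3_jaw between 0.12 and 0.5 rad and angle between the y axis of clip3_hinge and the y axis of board3_mid, either way round below 0.35 rad))), for 0.2 s.
At the end, for the whole second after the job is handed in: Each board rests in the stand, leaning back 0.18-0.38 rad, centre at stand x -12 to 16, z 98 to 123 mm, within 190 mm along it, parallel to 0.2 rad; a clip is clamped 9 mm or deeper on its top edge, within 50 mm of mid-width, straight to 0.35 rad; tins stand on the mat (all of step 2 and x of tin1_mid in the frame of mat between -0.048 and 0.048 m and y of tin1_mid in the frame of mat between -0.115 and 0.115 m and z of tin1_mid in the frame of mat between 0.02 and 0.036 m and angle between each of tin1_mid, tin2_mid, tin3_mid's own z axis and vertical below 0.2 rad and linear speed of each of tin1, tin2, tin3 below 0.03 m/s and x of tin2_mid in the frame of mat between -0.048 and 0.048 m and y of tin2_mid in the frame of mat between -0.115 and 0.115 m and z of tin2_mid in the frame of mat between 0.02 and 0.036 m and x of tin3_mid in the frame of mat between -0.048 and 0.048 m and y of tin3_mid in the frame of mat between -0.115 and 0.115 m and z of tin3_mid in the frame of mat between 0.02 and 0.036 m); the robot touches nothing.
It fails at once if the glass is pushed more than 30 mm or tipped over (distance of glass from where it was at the start of the episode above 0.03 m or angle between glass's own z axis and vertical above 0.5 rad).
Of board1, board2, board3 only 2 to 3 are there at a start; the rules pass over those that are not, and their reading is None.
Of tin1, tin2, tin3 only 2 to 3 are there at a start; the rules pass over those that are not, and their reading is None.
At some moment in a run one of tin1, tin2, tin3 may be knocked a few centimetres aside while the robot is not near it.
It also fails if it takes over 210 s, if anything falls off the work surface, if the arm or the gripper's body presses on something with over 40 N, if the wrist force passes 120 N, or if a joint passes its speed limit or range.

## Working session

There is one attempt and no reset: what is moved stays moved. The work goes in short steps, Python scripts to look and compute and a shell command to move; the robot and the scene stay as the last step left them, time stands still between calls to the robot, and variables do not carry over. Pictures are saved under pics/ and viewed, and the job is handed in when it is done.

```bash
ls; mkdir -p pics; cat > h.py <<'E'
import numpy as np, cv2
from workcell import monitor, get_image, manip
from scipy.spatial.transform import Rotation as R
def snap(n,f=None):
    d=get_image(n)
    if f: cv2.imwrite('pics/'+f,d['img'])
    np.savez('last_%s.npz'%n,**{k:np.array(v) for k,v in d.items()})
    return d
def load(n):
    return dict(np.load('last_%s.npz'%n))
def ray(d,u,v):
    K=np.array(d['intrinsics']);r=np.linalg.inv(K)@np.array([u,v,1.])
    r=R.from_quat(d['orientation']).as_matrix()@r if np.shape(d['orientation'])==(4,) else np.array(d['orientation'])@r
    return np.array(d['origin']),r/np.linalg.norm(r)
def onz(d,u,v,z):
    o,r=ray(d,u,v);return o+r*(z-o[2])/r[2]
def proj(d,p):
    M=R.from_quat(d['orientation']).as_matrix() if np.shape(d['orientation'])==(4,) else np.array(d['orientation'])
    c=M.T@(np.array(p)-d['origin']);k=np.array(d['intrinsics'])@c;return k[:2]/k[2]
def tri(d1,p1,d2,p2):
    o1,r1=ray(d1,*p1);o2,r2=ray(d2,*p2)
    A=np.array([r1,-r2]).T;s=np.linalg.lstsq(A,o2-o1,rcond=None)[0]
    a=o1+s[0]*r1;b=o2+s[1]*r2
    return (a+b)/2,np.linalg.norm(a-b)
E
python3 - <<'E'
from h import *
for n in['scene','top','wrist']:
    d=snap(n,n+'0.png');print(n,d['intrinsics'],d['origin'],d['orientation'])
print(monitor.state())
E
```

```text
pics
scene [[401.02242021   0.         324.41959215]
 [  0.         401.02242021 204.22916758]
 [  0.           0.           1.        ]] [0.03035984 0.72872725 0.82132097] [-0.21878447  0.8631019  -0.44400854  0.10022419]
top [[454.77240517   0.         314.42703485]
 [  0.         454.77240517 199.00949651]
 [  0.           0.           1.        ]] [ 0.26793449 -0.12859788  1.50058812] [-0.70389455  0.70637233 -0.05009354  0.05532842]
wrist [[313.88061084   0.         320.72437217]
 [  0.         313.88061084 200.22291202]
 [  0.           0.           1.        ]] [ 0.24846921 -0.52340249  0.37298682] [ 0.79932011 -0.58221866 -0.08836417  0.11958502]
{'clock': 0.15, 'qpos': array([-1.46529587e+00,  1.81385689e-01,  1.60774612e+00,  1.69354098e-05,
        1.35380550e+00, -2.06307204e-01]), 'joint_vel': array([ 0.00148757, -0.00270377, -0.00440295,  0.0001571 , -0.00014717,
        0.00133346]), 'joint_torque': array([ 1.69587620e-03, -4.45261431e+01, -3.51689494e+01, -2.11257602e-04,
        5.85122369e-03, -1.39539537e-05]), 'eef_pos': array([ 0.17638123, -0.54694986,  0.303198  ]), 'tool_rot': array([-0.10976352,  0.69900525, -0.69805624,  0.1098231 ]), 'ft_force': array([ 0.00327619,  0.62281101, -0.09037342]), 'torque': array([ 0.01968238, -0.03891246, -0.00561056]), 'finger_gap': 0.08559721233187302}
```

View pics/scene0.png

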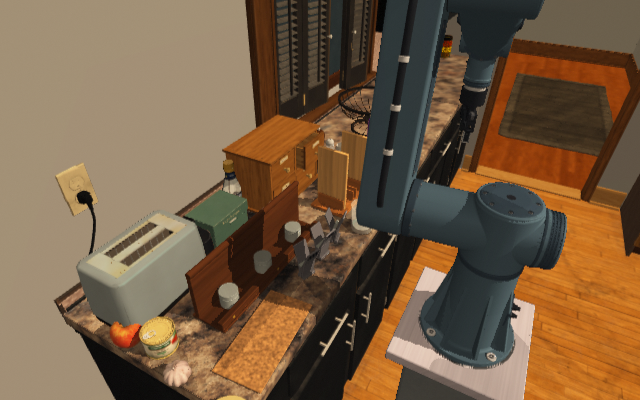

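View pics/top0.png

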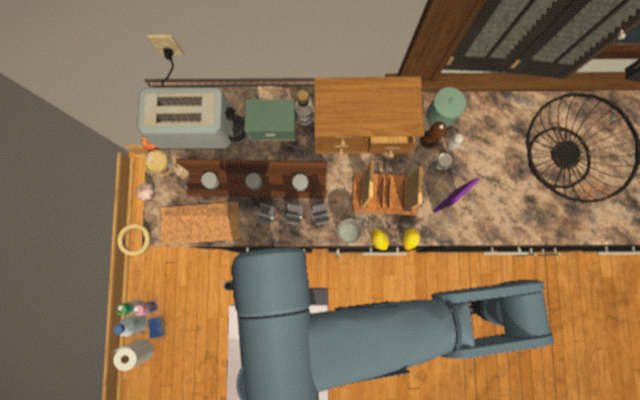

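View pics/wrist0.png

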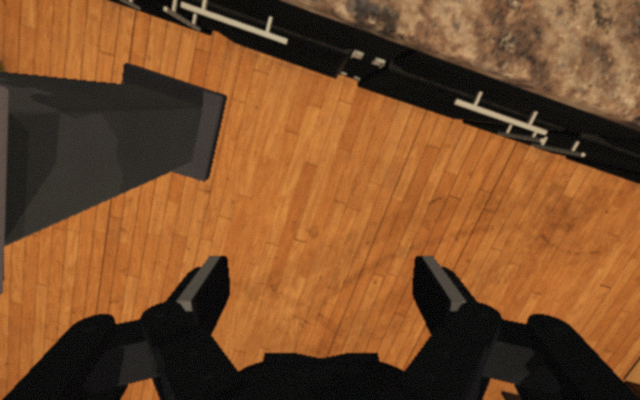

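```bash
python3 - <<'E'
from h import *
s=monitor.state();M=R.from_quat(s['tool_rot']).as_matrix();print(M)
d=load('top')
for u,v in[(0,0),(639,0),(0,399),(639,399)]: print(onz(d,u,v,0))
E
```

```text
[[-9.51781712e-01 -1.25151428e-04  3.06776069e-01]
 [-3.06775956e-01  1.33891124e-03 -9.51780815e-01]
 [-2.91629199e-04 -9.99999096e-01 -1.31274468e-03]]
[1.22112918 1.0096382  0.        ]
[ 1.20343586 -1.27242265  0.        ]
[-1.38558795e-01  8.73185742e-01 -2.22044605e-16]
[-1.40293505e-01 -1.12661128e+00  2.22044605e-16]
```

```bash
python3 - <<'E'
from h import *
d=load('top')['img'];cv2.imwrite('pics/c1.png',cv2.resize(d[140:255,130:330],(800,460),interpolation=cv2.INTER_CUBIC))
cv2.imwrite('pics/c2.png',cv2.resize(d[140:255,310:510],(800,460),interpolation=cv2.INTER_CUBIC))
d=load('scene')['img'];cv2.imwrite('pics/c3.png',cv2.resize(d[110:310,180:380],(600,600),interpolation=cv2.INTER_CUBIC))
E
```

```text
(no output)
```

View pics/c1.png

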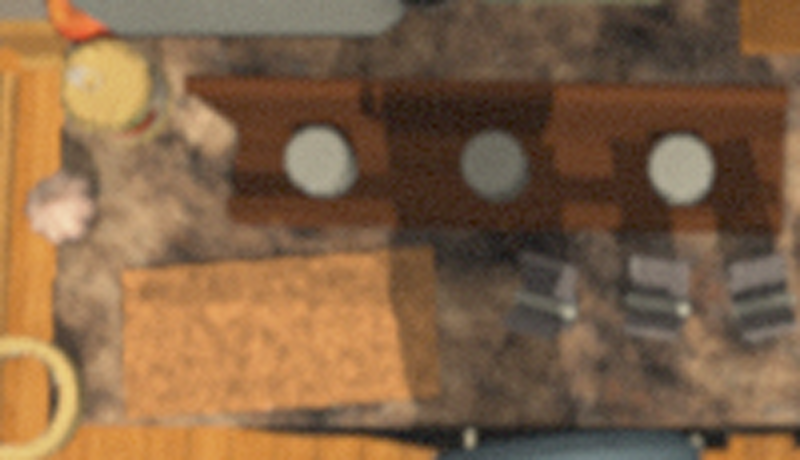

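View pics/c2.png

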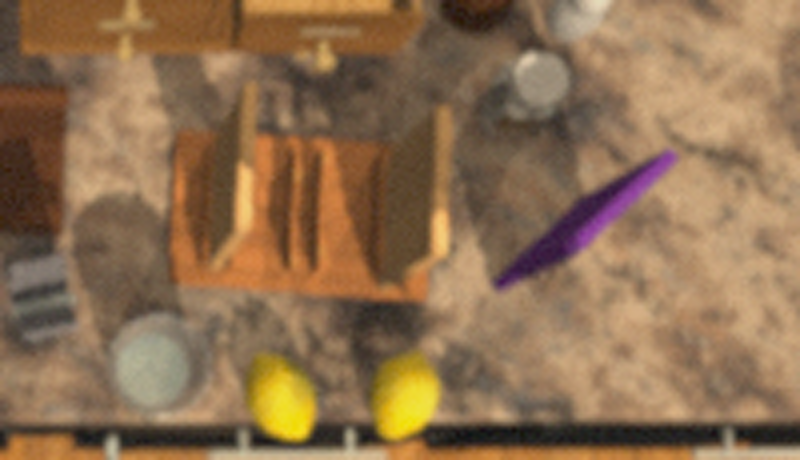

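View pics/c3.png

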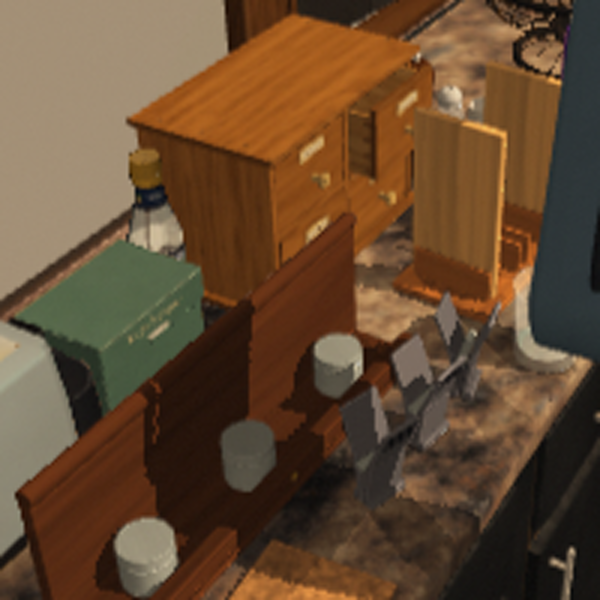

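```bash
python3 - <<'E'
from h import *
d=load('top')
f=lambda x,y,z,o=130:onz(d,o+x/4-.375,140+y/4-.375,z)
P={'railL':(190,80,.152),'railR':(785,90,.152),'barL':(230,220,.03),'barR':(783,234,.03),
'tin1':(321,162,.053),'tin2':(495,165,.053),'tin3':(682,169,.053),
'matTL':(122,268,.005),'matTR':(435,248,.005),'matBL':(124,415,.005),'matBR':(440,392,.005),
}
for k,v in P.items(): print(k,f(*v).round(3))
for k,v in {'c1':(547,304,.05),'c2':(657,302,.05),'c3':(762,302,.05)}.items(): print(k,f(*v).round(3))
for k,v in {'b1far':(249,85,.222),'b1near':(243,235,.222),'b2far':(441,108,.222),'b2near':(438,253,.222),'glass':(153,365,.091),'rTL':(178,132,.02),'rTR':(445,148,.02),'rBL':(172,284,.012),'rBR':(427,303,.012),'lem1':(282,395,.03),'lem2':(405,395,.03)}.items(): print(k,f(*v,310).round(3))
d2=load('scene')
for k,p in {'t1':(.53,.31,.053)}.items(): print(proj(d2,p))
E
```

```text
railL [0.594 0.299 0.152]
railR [ 0.584 -0.154  0.152]
barL [0.505 0.3   0.03 ]
barR [ 0.492 -0.154  0.03 ]
tin1 [0.549 0.221 0.053]
tin2 [0.546 0.08  0.053]
tin3 [ 0.542 -0.072  0.053]
matTL [0.469 0.395 0.005]
matTR [0.485 0.135 0.005]
matBL [0.347 0.388 0.005]
matBR [0.365 0.128 0.005]
c1 [0.433 0.036 0.05 ]
c2 [ 0.434 -0.052  0.05 ]
c3 [ 0.434 -0.136  0.05 ]
b1far [ 0.57  -0.285  0.222]
b1near [ 0.461 -0.278  0.222]
b2far [ 0.553 -0.422  0.222]
b2near [ 0.448 -0.416  0.222]
glass [ 0.38  -0.222  0.091]
rTL [ 0.579 -0.25   0.02 ]
rTR [ 0.564 -0.471  0.02 ]
rBL [ 0.453 -0.244  0.012]
rBR [ 0.436 -0.453  0.012]
lem1 [ 0.36  -0.329  0.03 ]
lem2 [ 0.359 -0.428  0.03 ]
[211.86636614 317.67817921]
```

```bash
cat >> h.py <<'E'
def rel(target,rot=None):
    """tool-axis shift (mm) to bring TCP to world target"""
    s=monitor.state();M=R.from_quat(s['tool_rot']).as_matrix()
    return (M.T@(np.array(target)-s['eef_pos'])*1000).round(1)
def st():
    s=monitor.state();M=R.from_quat(s['tool_rot']).as_matrix()
    print('t',round(s['clock'],2),'tcp',s['eef_pos'].round(4),'zhead',np.degrees(np.arctan2(M[1,2],M[0,2])).round(2),'down',M[:,1].round(3),'q',s['qpos'].round(2),'F',s['ft_force'].round(1),'gap',round(s['finger_gap'],4))
def want(target,head=None):
    s=monitor.state();M=R.from_quat(s['tool_rot']).as_matrix()
    h=np.degrees(np.arctan2(M[1,2],M[0,2]))
    if head is not None: print('roll units first',((h-head+180)%360-180)/6)
    print('dxyz now',rel(target))
    if head is not None:
        a=np.radians(head);z=np.array([np.cos(a),np.sin(a),0]);y=np.array([0,0,-1.]);x=np.cross(y,z)
        print('dxyz after roll',(np.array([x,y,z])@(np.array(target)-s['eef_pos'])*1000).round(1))
E
python3 -m inch '[{"roll":-1.34,"dy":-5},{"roll":-1.34,"dy":-5},{"roll":-1.34,"dy":-5},{"roll":-1.34,"dy":-5},{"roll":-1.34,"dy":-5},{"roll":-1.34,"dy":-5},{"roll":-1.34,"dy":-5},{"roll":-1.34,"dy":-5},{"roll":-1.34,"dy":-5},{"roll":-1.34,"dy":-5},{"roll":-1.34,"dy":-5},{"roll":-1.34,"dy":-5},{"roll":-1.34,"dy":-5},{"roll":-1.34,"dy":-5},{"roll":-1.34,"dy":-5},{"roll":-1.34,"dy":-5},{"roll":-1.34,"dy":-5},{"roll":-1.34,"dy":-5},{"roll":-1.34,"dy":-5},{"roll":-1.34,"dy":-5}]'
python3 -c "
from h import *
st();want([.45,.221,.35],88.57)"
```

```text
t 0.15 tcp [ 0.1764 -0.5469  0.3032] zhead -72.13 down [-0.     0.001 -1.   ] q [-1.47  0.18  1.61  0.    1.35 -0.21] F [ 0.   0.6 -0.1] gap 0.0856
roll units first -26.78415594361715
dxyz now [-496.   -45.8 -647. ]
dxyz after roll [254.4 -46.8 774.5]invalid input
```

```bash

python3 -m inch '[{"fingers":1,"dx":0,"dy":-5,"dz":0,"roll":-1.34},{"fingers":1,"dx":0,"dy":-5,"dz":0,"roll":-1.34},{"fingers":1,"dx":0,"dy":-5,"dz":0,"roll":-1.34}]'
python3 -c "
from h import *
st();want([.45,.221,.35],88.57)"
```

```text
clock: 0.45
eef_pos: [0.1764, -0.5471, 0.3186]
tool_rot: [-0.255, 0.66, -0.659, 0.255]
ft_force: [-0.2, -0.8, 0.3]
finger_gap: 0.0854
t 0.45 tcp [ 0.1764 -0.5471  0.3186] zhead -47.68 down [-0.     0.001 -1.   ] q [-1.47  0.17  1.59 -0.    1.38 -0.63] F [-0.2 -0.8  0.3] gap 0.0854
roll units first -22.708604411854505
dxyz now [-719.4  -30.7 -383.7]
dxyz after roll [254.4 -31.4 774.7]
```

```bash

python3 -m inch '[{"fingers":1,"dx":0,"dy":-5,"dz":0,"roll":-1.335},{"fingers":1,"dx":0,"dy":-5,"dz":0,"roll":-1.335},{"fingers":1,"dx":0,"dy":-5,"dz":0,"roll":-1.335},{"fingers":1,"dx":0,"dy":-5,"dz":0,"roll":-1.335},{"fingers":1,"dx":0,"dy":-5,"dz":0,"roll":-1.335},{"fingers":1,"dx":0,"dy":-5,"dz":0,"roll":-1.335},{"fingers":1,"dx":0,"dy":-5,"dz":0,"roll":-1.335},{"fingers":1,"dx":0,"dy":0,"dz":0,"roll":-1.335},{"fingers":1,"dx":0,"dy":0,"dz":0,"roll":-1.335},{"fingers":1,"dx":0,"dy":0,"dz":0,"roll":-1.335},{"fingers":1,"dx":0,"dy":0,"dz":0,"roll":-1.335},{"fingers":1,"dx":0,"dy":0,"dz":0,"roll":-1.335},{"fingers":1,"dx":0,"dy":0,"dz":0,"roll":-1.335},{"fingers":1,"dx":0,"dy":0,"dz":0,"roll":-1.335},{"fingers":1,"dx":0,"dy":0,"dz":0,"roll":-1.335},{"fingers":1,"dx":0,"dy":0,"dz":0,"roll":-1.335},{"fingers":1,"dx":0,"dy":0,"dz":0,"roll":-1.335}]'
python3 -c "
from h import *
st();want([.45,.221,.35],88.57)"
```

```text
clock: 2.15
eef_pos: [0.1764, -0.5471, 0.3535]
tool_rot: [-0.707, 0.009, -0.009, 0.707]
ft_force: [0.4, -0.0, -1.0]
finger_gap: 0.0854
t 2.15 tcp [ 0.1764 -0.5471  0.3535] zhead 88.48 down [-0.     0.001 -1.   ] q [-1.47  0.14  1.55  0.    1.45 -3.01] F [ 0.4 -0.  -1. ] gap 0.0854
roll units first -0.014456399717412674
dxyz now [253.2   4.1 775.1]
dxyz after roll [254.4   3.5 774.7]
```

```bash

python3 -m inch '[{"fingers":1,"dx":20,"dy":-5,"dz":30,"roll":0},{"fingers":1,"dx":20,"dy":-5,"dz":30,"roll":0},{"fingers":1,"dx":30,"dy":-5,"dz":30,"roll":0},{"fingers":1,"dx":30,"dy":-5,"dz":30,"roll":0},{"fingers":1,"dx":30,"dy":-5,"dz":30,"roll":0},{"fingers":1,"dx":30,"dy":-5,"dz":30,"roll":0},{"fingers":1,"dx":30,"dy":0,"dz":20,"roll":0},{"fingers":1,"dx":30,"dy":0,"dz":0,"roll":0},{"fingers":1,"dx":0,"dy":0,"dz":0,"roll":0}]'
python3 -c "
from h import *
st();d=snap('wrist','w1.png');print(R.from_quat(d['orientation']).as_matrix().round(3),d['origin'])"
```

```text
clock: 3.05
eef_pos: [0.4053, -0.3533, 0.3836]
tool_rot: [-0.707, 0.01, -0.01, 0.707]
ft_force: [-0.2, 0.6, 0.1]
finger_gap: 0.0854
t 3.05 tcp [ 0.4053 -0.3533  0.3836] zhead 88.36 down [ 0.001  0.    -1.   ] q [-0.94  0.04  1.6   0.    1.5  -2.48] F [-0.2  0.6  0.1] gap 0.0854
[[ 0.029  0.955  0.294]
 [ 1.    -0.028 -0.008]
 [ 0.001  0.294 -0.956]] [ 0.33107792 -0.35059177  0.45344754]
```

View pics/w1.png

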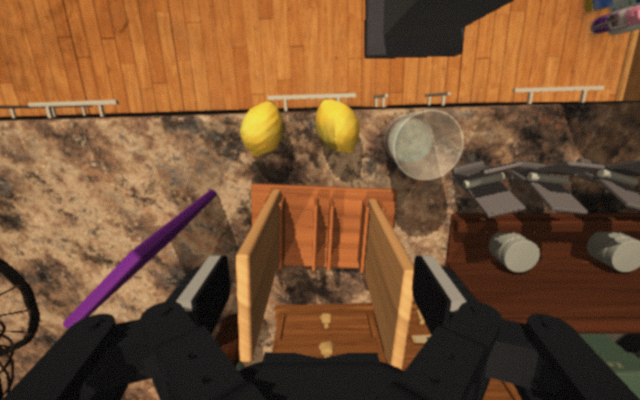

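```bash

python3 -m inch '[{"fingers":1,"dx":0,"dy":0,"dz":30,"roll":0},{"fingers":1,"dx":0,"dy":0,"dz":40,"roll":0},{"fingers":1,"dx":0,"dy":0,"dz":40,"roll":0},{"fingers":1,"dx":0,"dy":0,"dz":40,"roll":0},{"fingers":1,"dx":0,"dy":0,"dz":40,"roll":0},{"fingers":1,"dx":0,"dy":0,"dz":40,"roll":0},{"fingers":1,"dx":0,"dy":0,"dz":40,"roll":0},{"fingers":1,"dx":0,"dy":0,"dz":40,"roll":0},{"fingers":1,"dx":0,"dy":0,"dz":40,"roll":0},{"fingers":1,"dx":0,"dy":0,"dz":40,"roll":0},{"fingers":1,"dx":0,"dy":0,"dz":30,"roll":0},{"fingers":1,"dx":0,"dy":0,"dz":0,"roll":0}]'
python3 -c "
from h import *
st();d=snap('wrist','w2.png');print(d['origin'])"
```

```text
clock: 4.3
eef_pos: [0.4155, 0.0674, 0.3837]
tool_rot: [-0.707, 0.01, -0.01, 0.707]
ft_force: [-0.3, 0.1, -0.0]
finger_gap: 0.0854
t 4.3 tcp [0.4155 0.0674 0.3837] zhead 88.35 down [-0.     0.001 -1.   ] q [-0.12 -0.24  1.86  0.    1.53 -1.67] F [-0.3  0.1 -0. ] gap 0.0854
[0.34135171 0.07012504 0.45366233]
```

View pics/w2.png

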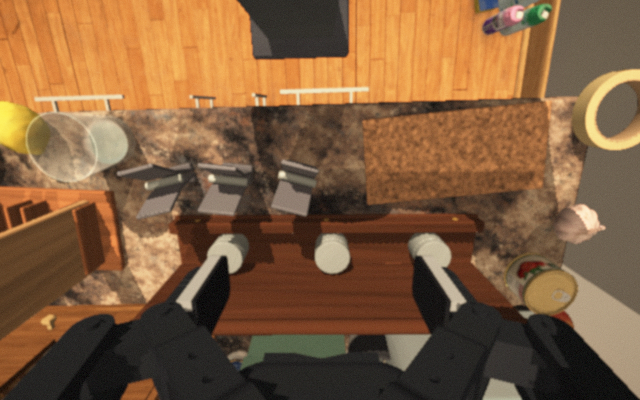

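```bash
python3 - <<'E'
from h import *
d=load('wrist')['img'];cv2.imwrite('pics/c4.png',cv2.resize(d[90:345,100:360],(780,765))[:600]);cv2.imwrite('pics/c5.png',cv2.resize(d[90:290,310:560],(750,600)))
E
```

```text
(no output)
```

View pics/c4.png

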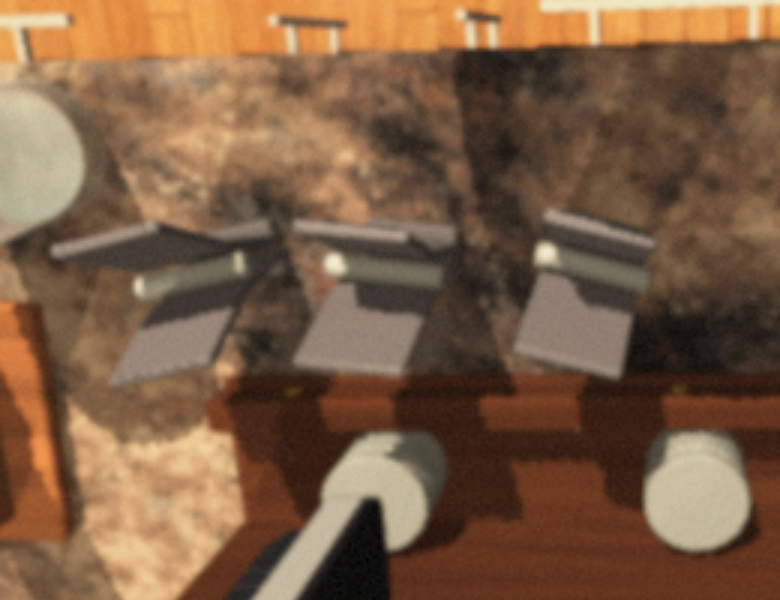

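View pics/c5.png

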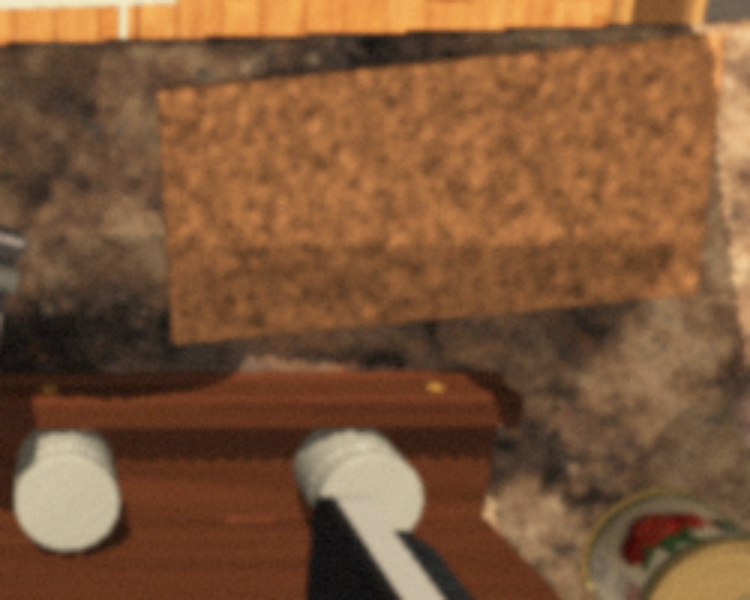

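```bash
python3 - <<'E'
from h import *
d=load('wrist')
a=lambda x,y:(100+x/3-.33,90+y/3-.33)
b=lambda x,y:(310+x/3-.33,90+y/3-.33)
def p(k,uv,z): q=onz(d,*uv,z);print(k,q.round(4));return q
p('tin2',b(67,500),.053);p('tin1',b(372,490),.053);p('tin3',a(383,495),.053)
p('barinL',b(495,430),.03);p('barinR',a(235,430),.03);p('baroutL',b(465,375),.03);p('baroutR',a(225,377),.03)
p('railL',(517,331),.15);p('railR',(140,334),.15)
for k,x in {'TL':(158,93),'TR':(705,38),'BL':(172,345),'BR':(695,295)}.items(): p('mat'+k,b(*x),.005)
for k,(h1,h2,n1,n2,f1,f2) in {'cR':((140,287),(240,263),(55,250),(155,228),(113,382),(212,360)),'cM':((335,265),(440,275),(293,227),(410,238),(295,360),(403,373)),'cL':((545,253),(645,280),(547,215),(652,243),(515,347),(622,377))}.items():
    h1,h2=[onz(d,*a(*q),.052) for q in(h1,h2)];n1,n2,f1,f2=[onz(d,*a(*q),.10) for q in(n1,n2,f1,f2)]
    yaw=lambda u,v:np.degrees(np.arctan2((v-u)[1],(v-u)[0])).round(1)
    print(k,'hinge',((h1+h2)/2).round(4),np.linalg.norm(h2-h1).round(3),yaw(h1,h2),'tails',((n1+n2+f1+f2)/4).round(4),'w',np.linalg.norm(n1-n2).round(3),np.linalg.norm(f1-f2).round(3),yaw(n1,n2),yaw(f1,f2),'open',np.linalg.norm((n1+n2-f1-f2)/2).round(3))
E
```

```text
tin2 [0.5472 0.0805 0.053 ]
tin1 [0.5463 0.2236 0.053 ]
tin3 [ 0.5403 -0.0669  0.053 ]
barinL [0.5275 0.2898 0.03  ]
barinR [ 0.5148 -0.1426  0.03  ]
baroutL [0.4986 0.2722 0.03  ]
baroutR [ 0.4874 -0.143   0.03  ]
railL [0.5996 0.2908 0.15  ]
railR [ 0.5907 -0.1471  0.15  ]
matTL [0.3649 0.1276 0.005 ]
matTR [0.3479 0.3763 0.005 ]
matBL [0.4876 0.1358 0.005 ]
matBR [0.4693 0.3931 0.005 ]
cR hinge [ 0.4322 -0.1395  0.052 ] 0.047 101.7 tails [ 0.4332 -0.1383  0.1   ] w 0.04 0.042 100.5 101.1 open 0.055
cM hinge [ 0.4325 -0.0527  0.052 ] 0.046 82.7 tails [ 0.4335 -0.0539  0.1   ] w 0.044 0.043 82.8 81.0 open 0.054
cL hinge [0.4336 0.0381 0.052 ] 0.045 72.8 tails [0.4346 0.037  0.1   ] w 0.041 0.044 73.1 71.7 open 0.055
```

```bash
python3 -c "
from h import *
d=load('top')
print(onz(d,190,148,.18),onz(d,228,130,.18),onz(d,270,138,.14),onz(d,320,150,.2))
st();want([.531,.222,.20],88.57)"
```

```text
[0.62242907 0.25292188 0.18      ] [0.67759084 0.1404143  0.18      ] [0.66372306 0.01792933 0.14      ] [ 0.60910378 -0.13604192  0.2       ]
t 4.35 tcp [0.4157 0.066  0.3837] zhead 88.31 down [-0. -0. -1.] q [-0.13 -0.24  1.86 -0.    1.53 -1.67] F [-1.4 -0.  -0.2] gap 0.0854
roll units first -0.044000357232514865
dxyz now [110.7 183.6 159.4]
dxyz after roll [111.4 183.7 158.8]
```

```bash

python3 -m inch '[{"fingers":1,"dx":20,"dy":0,"dz":30,"roll":-0.04},{"fingers":1,"dx":30,"dy":0,"dz":40,"roll":0},{"fingers":1,"dx":30,"dy":20,"dz":40,"roll":0},{"fingers":1,"dx":25,"dy":30,"dz":39,"roll":0},{"fingers":1,"dx":6,"dy":40,"dz":10,"roll":0},{"fingers":1,"dx":0,"dy":40,"dz":0,"roll":0},{"fingers":1,"dx":0,"dy":30,"dz":0,"roll":0},{"fingers":1,"dx":0,"dy":0,"dz":0,"roll":0}]' 40
python3 -c "
from h import *
st();d=snap('wrist','w3.png');want([.531,.222,.102],88.57)"
```

```text
clock: 5.15
eef_pos: [0.5246, 0.2122, 0.2228]
tool_rot: [0.708, -0.014, 0.007, -0.706]
ft_force: [-0.3, -0.6, -0.1]
finger_gap: 0.0851
t 5.15 tcp [0.5246 0.2122 0.2228] zhead 88.29 down [-0.01  -0.002 -1.   ] q [ 0.17  0.25  1.7  -0.    1.2  -1.37] F [-0.3 -0.6 -0.1] gap 0.0851
roll units first -0.04682788175043129
dxyz now [  5.1 124.    9.6]
dxyz after roll [  4.5 124.1   9.4]
```

View pics/w3.png

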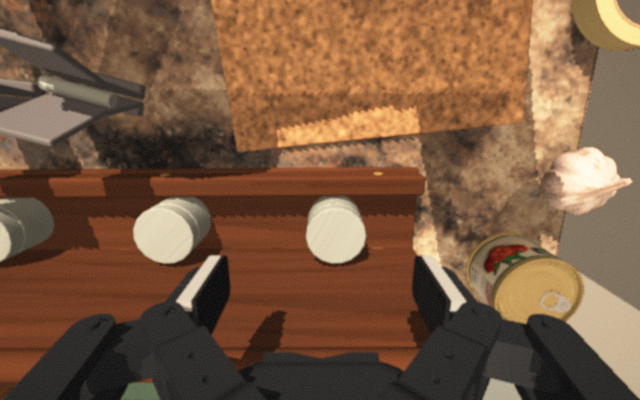

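```bash
python3 -c "
from h import *
d=load('wrist')
print(onz(d,336,231,.053),onz(d,307,230,.053),onz(d,365,230,.053),onz(d,336,262,.053))
for c in [(240,193),(420,193)]: print('barin',onz(d,*c,.03))
for c in [(10,348),(200,350)]: print('rail front-ish',onz(d,*c,.15))
cv2.imwrite('pics/c6.png',cv2.resize(d['img'][150:400,200:450],(600,600)))
"
```

```text
[0.54894359 0.22421755 0.053     ] [0.5473649  0.20040694 0.053     ] [0.5487571  0.24804535 0.053     ] [0.57717303 0.2237535  0.053     ]
barin [0.52035624 0.14219334 0.03      ]
barin [0.52497816 0.29859009 0.03      ]
rail front-ish [0.57399656 0.03850504 0.15      ]
rail front-ish [0.57829406 0.14390813 0.15      ]
```

View pics/c6.png

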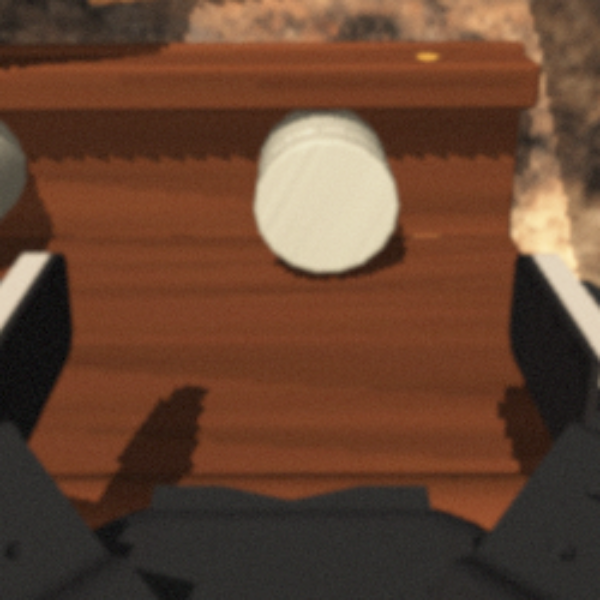

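```bash

python3 -m inch '[{"fingers":1,"dx":9,"dy":0,"dz":11,"roll":-0.04},{"fingers":1,"dx":0,"dy":20,"dz":0,"roll":0},{"fingers":1,"dx":0,"dy":20,"dz":0,"roll":0},{"fingers":1,"dx":0,"dy":0,"dz":0,"roll":0},{"fingers":1,"dx":0,"dy":0,"dz":0,"roll":0}]' 40
python3 -c "
from h import *
st();want([.534,.2235,.102],88.57)"
```

```text
clock: 5.7
eef_pos: [0.5376, 0.2248, 0.1902]
tool_rot: [-0.707, 0.008, -0.01, 0.707]
ft_force: [-0.0, 0.9, -0.3]
finger_gap: 0.0855
t 5.7 tcp [0.5376 0.2248 0.1902] zhead 88.59 down [ 0.002  0.    -1.   ] q [ 0.19  0.32  1.68 -0.    1.14 -1.35] F [-0.   0.9 -0.3] gap 0.0855
roll units first 0.0027174851661963353
dxyz now [-3.7 88.2 -1.4]
dxyz after roll [-3.5 88.2 -1.4]
```

```bash

python3 -m inch '[{"fingers":1,"dx":-3.5,"dy":10,"dz":-1,"roll":0},{"fingers":1,"dx":0,"dy":15,"dz":0,"roll":0},{"fingers":1,"dx":0,"dy":15,"dz":0,"roll":0},{"fingers":1,"dx":0,"dy":10,"dz":0,"roll":0},{"fingers":1,"dx":0,"dy":5,"dz":0,"roll":0},{"fingers":1,"dx":0,"dy":0,"dz":0,"roll":0}]' 40
python3 -c "
from h import *
st();d=snap('wrist','w4.png');want([.534,.2235,.102],88.57)"
```

```text
clock: 6.3
eef_pos: [0.5323, 0.2244, 0.1318]
tool_rot: [0.707, -0.009, 0.008, -0.707]
ft_force: [1.2, 0.3, -0.1]
finger_gap: 0.0854
t 6.3 tcp [0.5323 0.2244 0.1318] zhead 88.64 down [-0.002 -0.    -1.   ] q [ 0.19  0.4   1.72 -0.    1.03 -1.35] F [ 1.2  0.3 -0.1] gap 0.0854
roll units first 0.010936214578388595
dxyz now [ 1.3 30.6 -0.9]
dxyz after roll [ 1.3 30.6 -0.9]
```

View pics/w4.png

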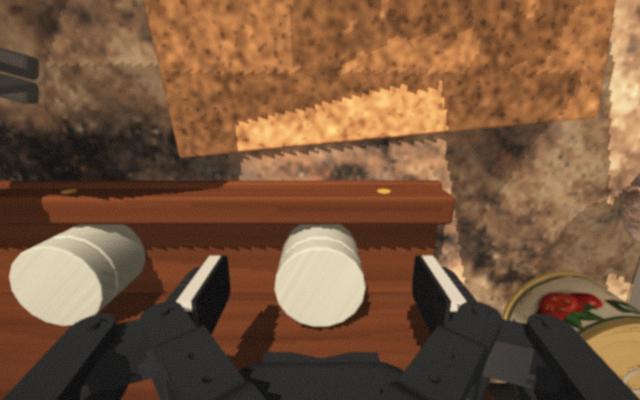

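```bash

python3 -m inch '[{"fingers":1,"dx":2,"dy":10,"dz":0,"roll":0},{"fingers":1,"dx":0,"dy":10,"dz":0,"roll":0},{"fingers":1,"dx":0,"dy":10,"dz":0,"roll":0},{"fingers":0.5,"dx":0,"dy":0,"dz":0,"roll":0},{"fingers":0.4,"dx":0,"dy":0,"dz":0,"roll":0},{"fingers":0.4,"dx":0,"dy":0,"dz":0,"roll":0},{"fingers":0.4,"dx":0,"dy":0,"dz":0,"roll":0},{"fingers":0.4,"dx":0,"dy":0,"dz":0,"roll":0}]' 40
python3 -c "
from h import *
st();d=snap('wrist','w5.png')"
```

```text
clock: 7.15
eef_pos: [0.5353, 0.2245, 0.1038]
tool_rot: [-0.707, 0.008, -0.009, 0.707]
ft_force: [-1.1, -1.2, 2.8]
finger_gap: 0.0452
t 7.15 tcp [0.5353 0.2245 0.1038] zhead 88.64 down [ 0.001  0.    -1.   ] q [ 0.19  0.45  1.72 -0.    0.98 -1.35] F [-1.1 -1.2  2.8] gap 0.0452
```

View pics/w5.png

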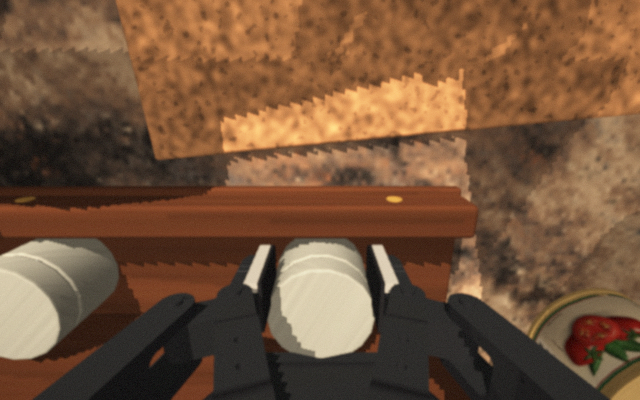

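```bash
python3 -c "
from h import *
d=load('wrist');i=d['img']
cv2.imwrite('pics/c7.png',cv2.resize(i[180:400,220:420],(545,600)))
print(onz(d,322,308,.053))
for r in (237,231,352,357): print(r,onz(d,322,r,.03),onz(d,322,r,.053))
"
```

```text
[0.54879159 0.22533031 0.053     ]
237 [0.52430198 0.22598928 0.03      ] [0.5141685  0.22612504 0.053     ]
231 [0.52108908 0.22606303 0.03      ] [0.51147022 0.22618697 0.053     ]
352 [0.59445913 0.22437892 0.03      ] [0.57308829 0.22477261 0.053     ]
357 [0.5979332  0.22429917 0.03      ] [0.5760059  0.22470564 0.053     ]
```

View pics/c7.png

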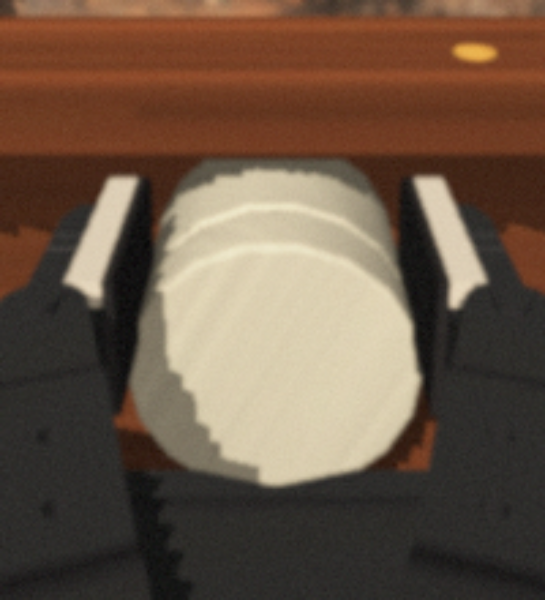

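```bash

python3 -m inch '[{"fingers":0.4,"dx":0,"dy":-3,"dz":0,"roll":0},{"fingers":0.4,"dx":0,"dy":-5,"dz":0,"roll":0},{"fingers":0.4,"dx":0,"dy":-5,"dz":0,"roll":0},{"fingers":0.4,"dx":0,"dy":0,"dz":0,"roll":0}]'
python3 -c "
from h import *
st();d=snap('wrist','w6.png')"
```

```text
clock: 7.6
eef_pos: [0.5354, 0.2246, 0.1171]
tool_rot: [-0.707, 0.008, -0.009, 0.707]
ft_force: [0.4, -0.4, -1.0]
finger_gap: 0.0452
t 7.6 tcp [0.5354 0.2246 0.1171] zhead 88.64 down [ 0.002  0.    -1.   ] q [ 0.19  0.43  1.71  0.    1.   -1.35] F [ 0.4 -0.4 -1. ] gap 0.0452
```

View pics/w6.png

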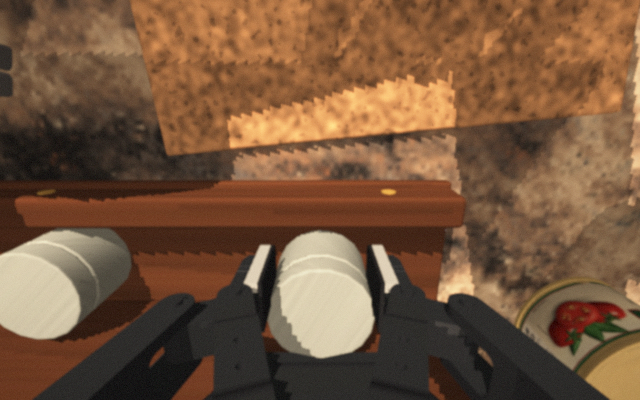

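```bash

python3 -m inch '[{"fingers":0.4,"dx":0,"dy":-20,"dz":0,"roll":0},{"fingers":0.4,"dx":0,"dy":-30,"dz":0,"roll":0},{"fingers":0.4,"dx":-20,"dy":-10,"dz":20,"roll":0},{"fingers":0.4,"dx":-30,"dy":0,"dz":25,"roll":0},{"fingers":0.4,"dx":-30,"dy":0,"dz":25,"roll":0},{"fingers":0.4,"dx":-30,"dy":0,"dz":25,"roll":0},{"fingers":0.4,"dx":-27,"dy":0,"dz":22,"roll":0},{"fingers":0.4,"dx":0,"dy":20,"dz":0,"roll":0},{"fingers":0.4,"dx":0,"dy":20,"dz":0,"roll":0},{"fingers":0.4,"dx":0,"dy":0,"dz":0,"roll":0}]'
python3 -c "
from h import *
st();d=snap('wrist','w7.png');want([.3955,.345,.1015],88.57)"
```

```text
clock: 8.65
eef_pos: [0.3986, 0.344, 0.1336]
tool_rot: [0.708, -0.01, 0.006, -0.706]
ft_force: [-0.5, 0.2, -1.5]
finger_gap: 0.0452
t 8.65 tcp [0.3986 0.344  0.1336] zhead 88.68 down [-0.005 -0.002 -1.   ] q [ 0.49  0.3   1.85 -0.    1.   -1.06] F [-0.5  0.2 -1.5] gap 0.0452
roll units first 0.013266515589023697
dxyz now [-4.  33.5  0.7]
dxyz after roll [-4.1 33.5  0.7]
```

View pics/w7.png

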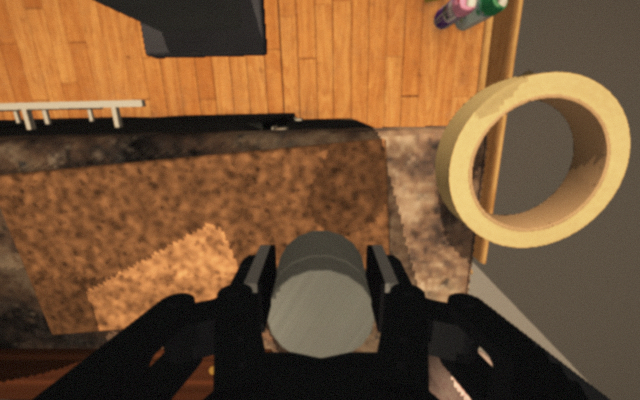

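```bash

python3 -m inch '[{"fingers":0.4,"dx":-3,"dy":10,"dz":0,"roll":0},{"fingers":0.4,"dx":0,"dy":10,"dz":0,"roll":0},{"fingers":0.4,"dx":0,"dy":8,"dz":0,"roll":0},{"fingers":0.4,"dx":0,"dy":2,"dz":0,"roll":0},{"fingers":0.4,"dx":0,"dy":0,"dz":0,"roll":0}]'
python3 -c "
from h import *
st();want([.3955,.345,.1015],88.57)"
```

```text
clock: 9.2
eef_pos: [0.3976, 0.3445, 0.1057]
tool_rot: [0.707, -0.009, 0.008, -0.707]
ft_force: [0.6, -0.4, -0.7]
finger_gap: 0.0446
t 9.2 tcp [0.3976 0.3445 0.1057] zhead 88.62 down [-0.001 -0.    -1.   ] q [ 0.49  0.35  1.86 -0.    0.94 -1.06] F [ 0.6 -0.4 -0.7] gap 0.0446
roll units first 0.008365146502588535
dxyz now [-2.1  4.2  0.4]
dxyz after roll [-2.1  4.2  0.4]
```

```bash

python3 -m inch '[{"fingers":0.4,"dx":0,"dy":2.5,"dz":0,"roll":0},{"fingers":0.4,"dx":0,"dy":1.5,"dz":0,"roll":0},{"fingers":0.4,"dx":0,"dy":0,"dz":0,"roll":0},{"fingers":0.6,"dx":0,"dy":0,"dz":0,"roll":0},{"fingers":0.8,"dx":0,"dy":0,"dz":0,"roll":0},{"fingers":0.8,"dx":0,"dy":0,"dz":0,"roll":0},{"fingers":0.8,"dx":0,"dy":0,"dz":0,"roll":0}]'
python3 -c "
from h import *
st()"
```

```text
clock: 9.9
eef_pos: [0.3979, 0.3448, 0.1024]
tool_rot: [-0.707, 0.008, -0.009, 0.707]
ft_force: [-1.1, -0.1, 0.6]
finger_gap: 0.0681
t 9.9 tcp [0.3979 0.3448 0.1024] zhead 88.63 down [ 0.  0. -1.] q [ 0.49  0.35  1.86  0.    0.93 -1.06] F [-1.1 -0.1  0.6] gap 0.0681
```

```bash

python3 -m inch '[{"fingers":0.8,"dx":0,"dy":-10,"dz":0,"roll":0},{"fingers":0.8,"dx":0,"dy":-30,"dz":0,"roll":0},{"fingers":0.8,"dx":0,"dy":-40,"dz":0,"roll":0},{"fingers":1,"dx":0,"dy":-40,"dz":-10,"roll":0},{"fingers":1,"dx":0,"dy":-10,"dz":-30,"roll":0},{"fingers":1,"dx":0,"dy":0,"dz":-40,"roll":0},{"fingers":1,"dx":20,"dy":0,"dz":-40,"roll":0},{"fingers":1,"dx":30,"dy":0,"dz":-40,"roll":0},{"fingers":1,"dx":30,"dy":0,"dz":-40,"roll":0},{"fingers":1,"dx":30,"dy":0,"dz":-40,"roll":0},{"fingers":1,"dx":22,"dy":0,"dz":-24,"roll":0},{"fingers":1,"dx":0,"dy":0,"dz":0,"roll":0},{"fingers":1,"dx":0,"dy":0,"dz":0,"roll":0}]'
python3 -c "
from h import *
st();d=snap('wrist','w8.png');want([.533,.081,.1045],88.57)"
```

```text
clock: 11.2
eef_pos: [0.5234, 0.0771, 0.2325]
tool_rot: [-0.707, 0.009, -0.009, 0.707]
ft_force: [-0.6, -0.5, -0.7]
finger_gap: 0.0849
t 11.2 tcp [0.5234 0.0771 0.2325] zhead 88.53 down [-0.  0. -1.] q [-0.08  0.16  1.79  0.    1.2  -1.62] F [-0.6 -0.5 -0.7] gap 0.0849
roll units first 0.007560501846218888
dxyz now [ 10.1 127.8   3.2]
dxyz after roll [ 10.  127.8   3.3]
```

View pics/w8.png

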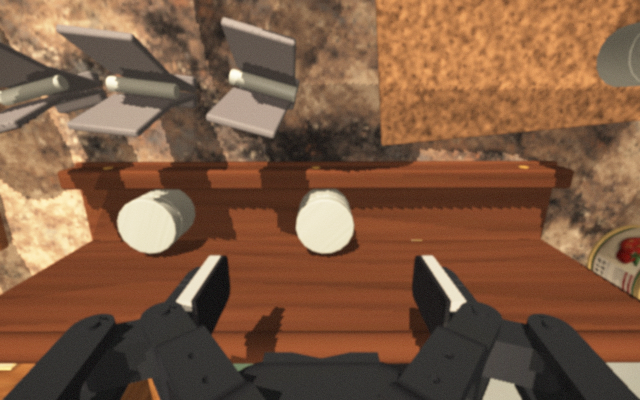

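```bash
cat > tin.py <<'E'
from h import *
import sys
d=load('wrist');x0,x1,y0,y1=map(int,sys.argv[1:5])
i=d['img'][y0:y1,x0:x1];h=cv2.cvtColor(i,cv2.COLOR_BGR2HSV)
m=((h[...,1]<60)&(h[...,2]>100)).astype(np.uint8)
m=cv2.morphologyEx(m,cv2.MORPH_OPEN,np.ones((5,5)))
ys,xs=np.nonzero(m);print('extent cols',xs.min()+x0,xs.max()+x0,'rows',ys.min()+y0,ys.max()+y0)
r=ys.max()+y0+.5;u=(xs.min()+xs.max())/2+x0
print('far edge top',onz(d,u,r,.053),'near edge base',onz(d,u,ys.min()+y0,.008))
E
python3 tin.py 280 370 180 265; python3 -c "
from h import *
d=load('wrist')
for c in [(100,187),(540,187)]: print('barin',onz(d,*c,.03))"
```

```text
extent cols 296 352 rows 190 252
far edge top [0.57357112 0.07942487 0.053     ] near edge base [0.52911616 0.0809157  0.008     ]
barin [ 0.51513421 -0.11968801  0.03      ]
barin [0.52541958 0.27444095 0.03      ]
```

```bash

python3 -m inch '[{"fingers":1,"dx":10,"dy":0,"dz":3,"roll":0},{"fingers":1,"dx":0,"dy":20,"dz":0,"roll":0},{"fingers":1,"dx":0,"dy":25,"dz":0,"roll":0},{"fingers":1,"dx":0,"dy":20,"dz":0,"roll":0},{"fingers":1,"dx":0,"dy":10,"dz":0,"roll":0},{"fingers":1,"dx":0,"dy":5,"dz":0,"roll":0},{"fingers":1,"dx":0,"dy":0,"dz":0,"roll":0},{"fingers":1,"dx":0,"dy":0,"dz":0,"roll":0}]' 40
python3 -c "
from h import *
st();want([.533,.081,.1045],88.57)"
```

```text
clock: 12.05
eef_pos: [0.5341, 0.0807, 0.1531]
tool_rot: [0.707, -0.008, 0.009, -0.707]
ft_force: [-0.0, -0.3, 0.5]
finger_gap: 0.0856
t 12.05 tcp [0.5341 0.0807 0.1531] zhead 88.66 down [ 0.002 -0.    -1.   ] q [-0.07  0.29  1.81  0.    1.04 -1.62] F [-0.  -0.3  0.5] gap 0.0856
roll units first 0.015341447403017128
dxyz now [-1.2 48.6  0.3]
dxyz after roll [-1.1 48.6  0.3]
```

```bash

python3 -m inch '[{"fingers":1,"dx":-1,"dy":10,"dz":0,"roll":0},{"fingers":1,"dx":0,"dy":15,"dz":0,"roll":0},{"fingers":1,"dx":0,"dy":15,"dz":0,"roll":0},{"fingers":0.7,"dx":0,"dy":8,"dz":0,"roll":0},{"fingers":0.4,"dx":0,"dy":0,"dz":0,"roll":0},{"fingers":0.4,"dx":0,"dy":0,"dz":0,"roll":0},{"fingers":0.4,"dx":0,"dy":0,"dz":0,"roll":0},{"fingers":0.4,"dx":0,"dy":0,"dz":0,"roll":0},{"fingers":0.4,"dx":0,"dy":-5,"dz":0,"roll":0},{"fingers":0.4,"dx":0,"dy":-10,"dz":0,"roll":0},{"fingers":0.4,"dx":0,"dy":0,"dz":0,"roll":0}]' 40
python3 -c "
from h import *
st();snap('wrist','w9.png')"
```

```text
clock: 13.15
eef_pos: [0.5337, 0.0804, 0.1211]
tool_rot: [0.707, -0.007, 0.01, -0.707]
ft_force: [0.3, 0.1, -0.5]
finger_gap: 0.0451
t 13.15 tcp [0.5337 0.0804 0.1211] zhead 88.64 down [ 0.003 -0.    -1.   ] q [-0.07  0.34  1.82  0.    0.97 -1.62] F [ 0.3  0.1 -0.5] gap 0.0451
```

View pics/w9.png

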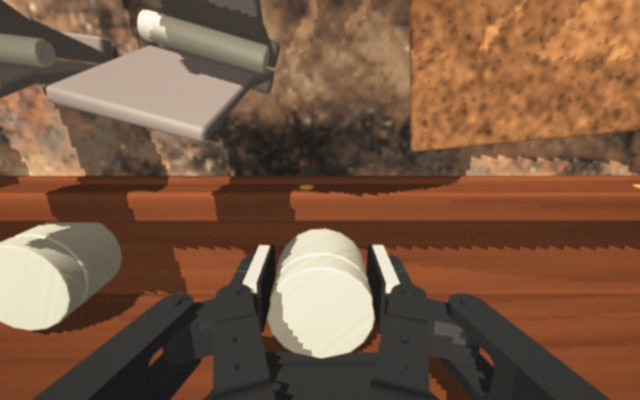

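```bash

python3 -m inch '[{"fingers":0.4,"dx":0,"dy":-30,"dz":0,"roll":0},{"fingers":0.4,"dx":0,"dy":-40,"dz":0,"roll":0},{"fingers":0.4,"dx":-10,"dy":-20,"dz":20,"roll":0},{"fingers":0.4,"dx":-24,"dy":0,"dz":35,"roll":0},{"fingers":0.4,"dx":-24,"dy":0,"dz":35,"roll":0},{"fingers":0.4,"dx":-30,"dy":0,"dz":35,"roll":0},{"fingers":0.4,"dx":-30,"dy":0,"dz":35,"roll":0},{"fingers":0.4,"dx":-18,"dy":10,"dz":23,"roll":0},{"fingers":0.4,"dx":0,"dy":30,"dz":0,"roll":0},{"fingers":0.4,"dx":0,"dy":30,"dz":0,"roll":0},{"fingers":0.4,"dx":0,"dy":20,"dz":0,"roll":0},{"fingers":0.4,"dx":0,"dy":0,"dz":0,"roll":0}]'
python3 -c "
from h import *
st();d=snap('wrist','w10.png');want([.400,.260,.103],88.57)"
```

```text
clock: 14.4
eef_pos: [0.3986, 0.266, 0.1166]
tool_rot: [0.708, -0.01, 0.006, -0.706]
ft_force: [-1.3, 0.7, -1.3]
finger_gap: 0.0451
t 14.4 tcp [0.3986 0.266  0.1166] zhead 88.65 down [-0.006 -0.002 -1.   ] q [ 0.34  0.24  1.97  0.    0.94 -1.21] F [-1.3  0.7 -1.3] gap 0.0451
roll units first 0.012092087845076094
dxyz now [ 0.3 15.2 -6.3]
dxyz after roll [ 0.3 15.2 -6.3]
```

View pics/w10.png

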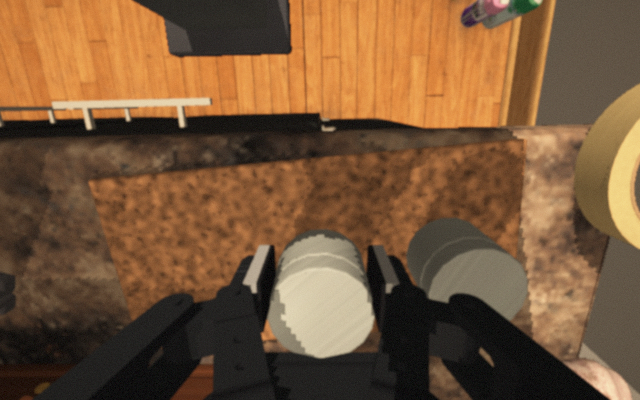

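```bash

python3 -m inch '[{"fingers":0.4,"dx":0,"dy":5,"dz":-6,"roll":0},{"fingers":0.4,"dx":0,"dy":4,"dz":0,"roll":0},{"fingers":0.4,"dx":0,"dy":0,"dz":0,"roll":0},{"fingers":0.4,"dx":0,"dy":0,"dz":0,"roll":0}]'
python3 -c "
from h import *
st()"
```

```text
clock: 14.85
eef_pos: [0.4011, 0.2606, 0.1107]
tool_rot: [-0.707, 0.008, -0.009, 0.707]
ft_force: [-0.4, 0.2, -1.6]
finger_gap: 0.0453
t 14.85 tcp [0.4011 0.2606 0.1107] zhead 88.61 down [ 0.001  0.    -1.   ] q [ 0.33  0.25  1.98  0.    0.91 -1.22] F [-0.4  0.2 -1.6] gap 0.0453
```

```bash

python3 -m inch '[{"fingers":0.4,"dx":0,"dy":4,"dz":0,"roll":0},{"fingers":0.4,"dx":0,"dy":2.5,"dz":0,"roll":0},{"fingers":0.4,"dx":0,"dy":0,"dz":0,"roll":0},{"fingers":0.6,"dx":0,"dy":0,"dz":0,"roll":0},{"fingers":0.8,"dx":0,"dy":0,"dz":0,"roll":0},{"fingers":0.8,"dx":0,"dy":0,"dz":0,"roll":0},{"fingers":0.8,"dx":0,"dy":0,"dz":0,"roll":0}]'
python3 -m inch '[{"fingers":0.8,"dx":0,"dy":-10,"dz":0,"roll":0},{"fingers":0.8,"dx":0,"dy":-30,"dz":0,"roll":0},{"fingers":0.8,"dx":0,"dy":-40,"dz":0,"roll":0},{"fingers":1,"dx":0,"dy":-40,"dz":-20,"roll":0},{"fingers":1,"dx":0,"dy":-10,"dz":-40,"roll":0},{"fingers":1,"dx":0,"dy":0,"dz":-40,"roll":0},{"fingers":1,"dx":20,"dy":0,"dz":-40,"roll":0},{"fingers":1,"dx":30,"dy":0,"dz":-40,"roll":0},{"fingers":1,"dx":30,"dy":0,"dz":-40,"roll":0},{"fingers":1,"dx":30,"dy":0,"dz":-40,"roll":0},{"fingers":1,"dx":22,"dy":0,"dz":-40,"roll":0},{"fingers":1,"dx":0,"dy":0,"dz":-27,"roll":0},{"fingers":1,"dx":0,"dy":0,"dz":0,"roll":0},{"fingers":1,"dx":0,"dy":0,"dz":0,"roll":0}]'
python3 -c "
from h import *
st();d=snap('wrist','w11.png');want([.528,-.068,.1045],88.57)"
```

```text
clock: 15.55
eef_pos: [0.4009, 0.2607, 0.1038]
tool_rot: [-0.707, 0.008, -0.009, 0.707]
ft_force: [0.3, -1.7, -0.8]
finger_gap: 0.0684
clock: 16.95
eef_pos: [0.5247, -0.0697, 0.234]
tool_rot: [-0.707, 0.009, -0.009, 0.707]
ft_force: [0.6, 0.2, -0.2]
finger_gap: 0.0855
t 16.95 tcp [ 0.5247 -0.0697  0.234 ] zhead 88.54 down [-0.  0. -1.] q [-0.36  0.15  1.79  0.    1.2  -1.9 ] F [ 0.6  0.2 -0.2] gap 0.0855
roll units first 0.008395369256727273
dxyz now [  3.4 129.4   1. ]
dxyz after roll [  3.4 129.4   1. ]
```

View pics/w11.png

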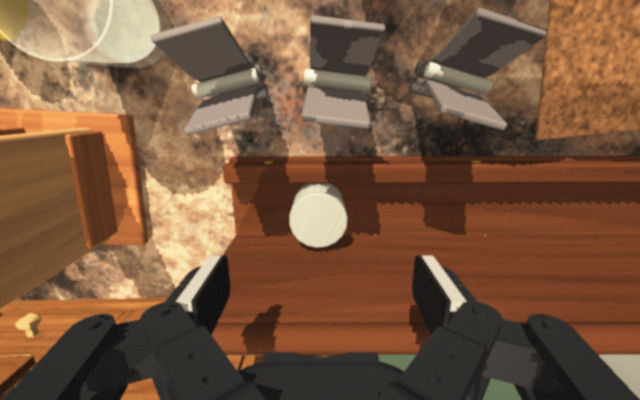

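```bash
python3 tin.py 275 365 175 262; python3 -c "
from h import *
d=load('wrist')
for c in [(240,181),(540,182)]: print('barin',onz(d,*c,.03))"
```

```text
extent cols 290 345 rows 185 246
far edge top [ 0.56965746 -0.07299424  0.053     ] near edge base [ 0.52560781 -0.07213733  0.008     ]
barin [ 0.51453099 -0.14105728  0.03      ]
barin [0.5224431  0.12783505 0.03      ]
```

```bash

python3 -m inch '[{"fingers":1,"dx":5,"dy":0,"dz":-2.5,"roll":0},{"fingers":1,"dx":0,"dy":20,"dz":0,"roll":0},{"fingers":1,"dx":0,"dy":25,"dz":0,"roll":0},{"fingers":1,"dx":0,"dy":20,"dz":0,"roll":0},{"fingers":1,"dx":0,"dy":10,"dz":0,"roll":0},{"fingers":1,"dx":0,"dy":5,"dz":0,"roll":0},{"fingers":1,"dx":0,"dy":0,"dz":0,"roll":0},{"fingers":1,"dx":0,"dy":0,"dz":0,"roll":0}]' 40
python3 -c "
from h import *
st();want([.529,-.0725,.1045],88.57)"
```

```text
clock: 17.8
eef_pos: [0.5305, -0.072, 0.1546]
tool_rot: [0.707, -0.008, 0.009, -0.707]
ft_force: [0.5, -0.8, 0.5]
finger_gap: 0.0852
t 17.8 tcp [ 0.5305 -0.072   0.1546] zhead 88.66 down [ 0.001 -0.001 -1.   ] q [-0.36  0.28  1.82  0.    1.04 -1.9 ] F [ 0.5 -0.8  0.5] gap 0.0852
roll units first 0.01475213096679795
dxyz now [-1.6 50.1 -0.5]
dxyz after roll [-1.5 50.1 -0.5]
```

```bash

python3 -m inch '[{"fingers":1,"dx":-1.5,"dy":10,"dz":0,"roll":0},{"fingers":1,"dx":0,"dy":15,"dz":0,"roll":0},{"fingers":1,"dx":0,"dy":15,"dz":0,"roll":0},{"fingers":0.7,"dx":0,"dy":9,"dz":0,"roll":0},{"fingers":0.4,"dx":0,"dy":0,"dz":0,"roll":0},{"fingers":0.4,"dx":0,"dy":0,"dz":0,"roll":0},{"fingers":0.4,"dx":0,"dy":0,"dz":0,"roll":0},{"fingers":0.4,"dx":0,"dy":0,"dz":0,"roll":0},{"fingers":0.4,"dx":0,"dy":-5,"dz":0,"roll":0},{"fingers":0.4,"dx":0,"dy":-10,"dz":0,"roll":0},{"fingers":0.4,"dx":0,"dy":0,"dz":0,"roll":0}]' 40
python3 -c "
from h import *
st();snap('wrist','w12.png')"
```

```text
clock: 18.9
eef_pos: [0.5295, -0.0724, 0.1216]
tool_rot: [0.707, -0.007, 0.009, -0.707]
ft_force: [-0.0, 0.4, -0.8]
finger_gap: 0.0454
t 18.9 tcp [ 0.5295 -0.0724  0.1216] zhead 88.64 down [ 0.003 -0.001 -1.   ] q [-0.36  0.33  1.84  0.    0.97 -1.91] F [-0.   0.4 -0.8] gap 0.0454
```

View pics/w12.png

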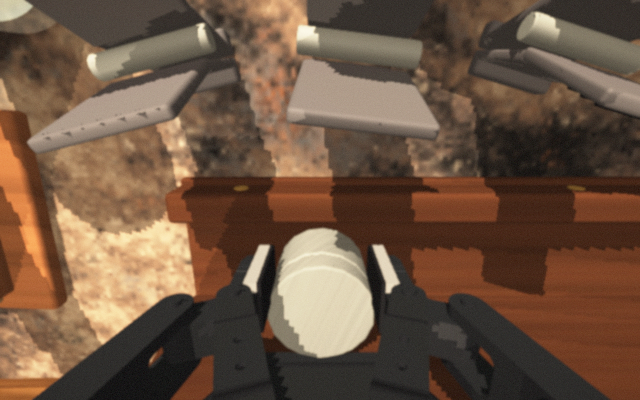

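```bash

python3 -m inch '[{"fingers":0.4,"dx":0,"dy":-30,"dz":0,"roll":0},{"fingers":0.4,"dx":0,"dy":-40,"dz":0,"roll":0},{"fingers":0.4,"dx":0,"dy":-40,"dz":10,"roll":0},{"fingers":0.4,"dx":-10,"dy":-10,"dz":35,"roll":0},{"fingers":0.4,"dx":-24,"dy":0,"dz":40,"roll":0},{"fingers":0.4,"dx":-24,"dy":0,"dz":40,"roll":0},{"fingers":0.4,"dx":-30,"dy":0,"dz":40,"roll":0},{"fingers":0.4,"dx":-27,"dy":0,"dz":40,"roll":0},{"fingers":0.4,"dx":-8,"dy":0,"dz":40,"roll":0},{"fingers":0.4,"dx":0,"dy":20,"dz":4,"roll":0},{"fingers":0.4,"dx":0,"dy":40,"dz":0,"roll":0},{"fingers":0.4,"dx":0,"dy":40,"dz":0,"roll":0},{"fingers":0.4,"dx":0,"dy":15,"dz":0,"roll":0},{"fingers":0.4,"dx":0,"dy":0,"dz":0,"roll":0},{"fingers":0.4,"dx":0,"dy":0,"dz":0,"roll":0}]'
python3 -c "
from h import *
st();d=snap('wrist','w13.png');want([.4065,.177,.103],88.57)"
```

```text
clock: 20.45
eef_pos: [0.4116, 0.1799, 0.1251]
tool_rot: [-0.707, 0.008, -0.008, 0.707]
ft_force: [0.0, -0.5, -1.7]
finger_gap: 0.0455
t 20.45 tcp [0.4116 0.1799 0.1251] zhead 88.63 down [ 0.  0. -1.] q [ 0.15  0.16  2.05  0.    0.93 -1.4 ] F [ 0.  -0.5 -1.7] gap 0.0455
roll units first 0.009677132198438207
dxyz now [-5.7 22.8 -3.1]
dxyz after roll [-5.6 22.8 -3.1]
```

View pics/w13.png

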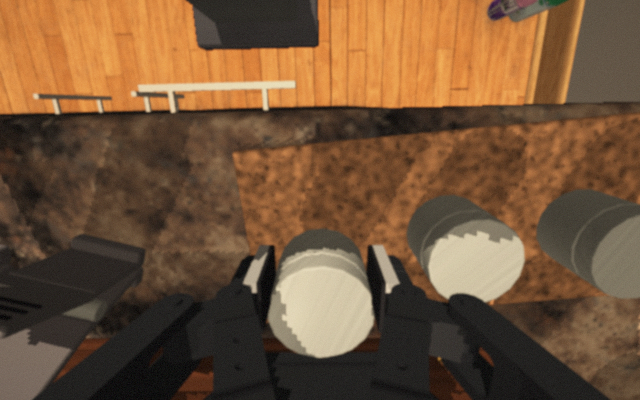

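```bash

python3 -m inch '[{"fingers":0.4,"dx":-8,"dy":8,"dz":-3,"roll":0},{"fingers":0.4,"dx":0,"dy":8,"dz":0,"roll":0},{"fingers":0.4,"dx":0,"dy":3,"dz":0,"roll":0},{"fingers":0.4,"dx":0,"dy":2,"dz":0,"roll":0},{"fingers":0.4,"dx":0,"dy":0,"dz":0,"roll":0},{"fingers":0.4,"dx":0,"dy":0,"dz":0,"roll":0}]'

```

```text
clock: 21.1
eef_pos: [0.4034, 0.1771, 0.1037]
tool_rot: [-0.707, 0.008, -0.008, 0.707]
ft_force: [-0.4, 0.4, -0.9]
finger_gap: 0.0452
```

```bash

python3 -m inch '[{"fingers":0.6,"dx":0,"dy":0,"dz":0,"roll":0},{"fingers":0.8,"dx":0,"dy":0,"dz":0,"roll":0},{"fingers":0.8,"dx":0,"dy":0,"dz":0,"roll":0},{"fingers":0.8,"dx":0,"dy":0,"dz":0,"roll":0},{"fingers":0.8,"dx":0,"dy":-10,"dz":0,"roll":0},{"fingers":0.8,"dx":0,"dy":-30,"dz":0,"roll":0},{"fingers":0.8,"dx":0,"dy":-40,"dz":0,"roll":0},{"fingers":1,"dx":0,"dy":-45,"dz":0,"roll":0},{"fingers":1,"dx":0,"dy":-45,"dz":0,"roll":0},{"fingers":1,"dx":0,"dy":-45,"dz":0,"roll":0},{"fingers":1,"dx":0,"dy":-30,"dz":0,"roll":0},{"fingers":1,"dx":0,"dy":0,"dz":0,"roll":0}]'
python3 -c "
from h import *
st();d=snap('wrist','w14.png');want([.45,-.28,.40],86.5)"
```

```text
clock: 22.3
eef_pos: [0.405, 0.1774, 0.3546]
tool_rot: [-0.706, 0.005, -0.012, 0.708]
ft_force: [0.4, 0.4, -0.1]
finger_gap: 0.0858
t 22.3 tcp [0.405  0.1774 0.3546] zhead 88.65 down [ 0.01   0.001 -1.   ] q [ 0.14 -0.18  1.86  0.    1.45 -1.4 ] F [ 0.4  0.4 -0.1] gap 0.0858
roll units first 0.3567195783910222
dxyz now [  57.1  -48.4 -455.9]
dxyz after roll [  73.8  -48.3 -453.5]
```

View pics/w14.png

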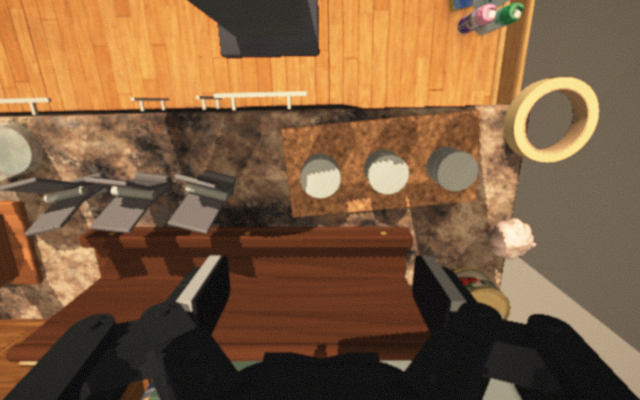

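```bash
cat > matchk.py <<'E'
from h import *
import sys
E
python3 - <<'E'
from h import *
d=load('wrist')
C=[onz(d,*c,.005) for c in [(284,128),(473,109),(293,216),(479,199)]]
print(np.round(C,3));c=np.mean(C,0);y=(C[1]-C[0]+C[3]-C[2]);y/=np.linalg.norm(y);x=np.array([y[1],-y[0],0])
for t in [(320,179),(388,175),(454,171)]:
    p=onz(d,*t,.05);print(p.round(3),((p-c)@x).round(4),((p-c)@y).round(4))
E
```

```text
[[0.363 0.132 0.005]
 [0.345 0.375 0.005]
 [0.486 0.137 0.005]
 [0.467 0.399 0.005]]
[0.422 0.177 0.05 ] 0.0003 -0.0838
[0.419 0.26  0.05 ] 0.0034 -0.0008
[0.416 0.34  0.05 ] 0.0062 0.0792
```

```bash

python3 -m inch '[{"fingers":1,"dx":0,"dy":-20,"dz":-20,"roll":0},{"fingers":1,"dx":0,"dy":-20,"dz":-40,"roll":0},{"fingers":1,"dx":0,"dy":-20,"dz":-40,"roll":0},{"fingers":1,"dx":0,"dy":0,"dz":-40,"roll":0},{"fingers":1,"dx":0,"dy":0,"dz":-40,"roll":0},{"fingers":1,"dx":0,"dy":0,"dz":-40,"roll":0},{"fingers":1,"dx":0,"dy":0,"dz":-40,"roll":0},{"fingers":1,"dx":0,"dy":0,"dz":-40,"roll":0},{"fingers":1,"dx":0,"dy":0,"dz":-40,"roll":0},{"fingers":1,"dx":0,"dy":0,"dz":-40,"roll":0},{"fingers":1,"dx":0,"dy":0,"dz":-40,"roll":0},{"fingers":1,"dx":0,"dy":0,"dz":-30,"roll":0.36},{"fingers":1,"dx":0,"dy":0,"dz":0,"roll":0},{"fingers":1,"dx":0,"dy":0,"dz":0,"roll":0}]'
python3 -c "
from h import *
st();d=snap('wrist','w15.png');want([.515,-.28,.40],86.5)"
```

```text
clock: 23.75
eef_pos: [0.392, -0.2727, 0.4071]
tool_rot: [-0.706, 0.023, -0.021, 0.708]
ft_force: [-0.4, 0.4, -0.4]
finger_gap: 0.0856
t 23.75 tcp [ 0.392  -0.2727  0.4071] zhead 86.41 down [-0.002  0.003 -1.   ] q [-0.86 -0.11  1.7   0.    1.55 -2.37] F [-0.4  0.4 -0.4] gap 0.0856
roll units first -0.0024211566108694647
dxyz now [123.1   7.3  -0.4]
dxyz after roll [123.1   7.5  -0.4]
```

View pics/w15.png

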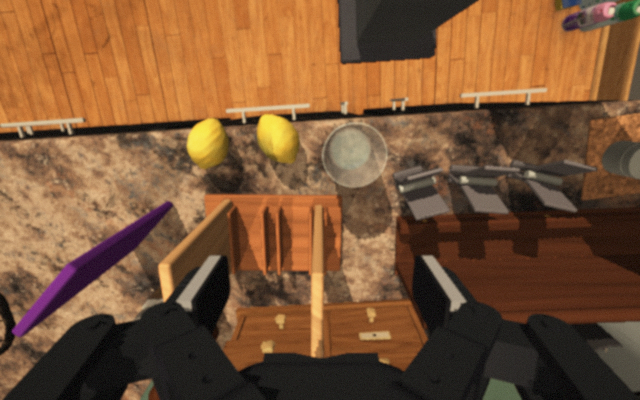

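```bash
python3 - <<'E'
from h import *
d=load('wrist')
print(proj(d,[.4605,-.278,.222]),proj(d,[.57,-.285,.222]),proj(d,[.46,-.278,.012]))
cv2.imwrite('pics/c8.png',cv2.resize(d['img'][190:370,140:350],(700,600)))
E
```

```text
[318.34421218 268.82557969] [318.48771803 365.70142779] [318.91192854 200.78803665]
```

View pics/c8.png

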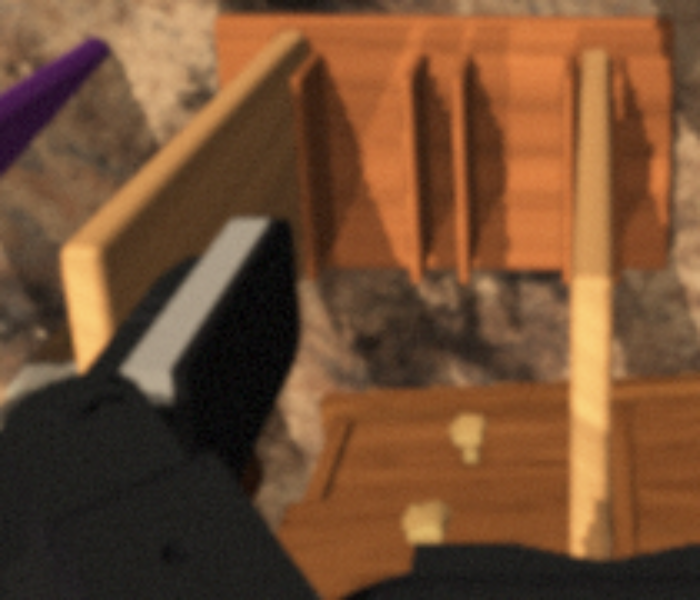

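```bash
python3 - <<'E'
from h import *
d=load('wrist')
a=lambda x,y:(140+x/3.333-.35,190+y/3.333-.35)
n=onz(d,*a(590.5,272),.222);f=onz(d,*a(590,550),.222);print(n,f,np.degrees(np.arctan2(*(f-n)[[1,0]])))
b=onz(d,*a(598,60),.012+.03);print(b)
want([.517,-.2815,.40],86.5)
E
```

```text
[ 0.46288939 -0.27955146  0.222     ] [ 0.55618958 -0.28592253  0.222     ] -3.9064200005529695
[ 0.46131395 -0.27777831  0.042     ]
roll units first -0.0024211566108694647
dxyz now [125.2   7.3  -1.8]
dxyz after roll [125.1   7.5  -1.8]
```

```bash

python3 -m inch '[{"fingers":1,"dx":30,"dy":0,"dz":-2,"roll":0},{"fingers":1,"dx":30,"dy":0,"dz":0,"roll":0},{"fingers":1,"dx":30,"dy":0,"dz":0,"roll":0},{"fingers":1,"dx":30,"dy":0,"dz":0,"roll":0},{"fingers":0.7,"dx":6,"dy":20,"dz":0,"roll":0},{"fingers":0.7,"dx":0,"dy":30,"dz":0,"roll":0},{"fingers":0.7,"dx":0,"dy":30,"dz":0,"roll":0},{"fingers":0.7,"dx":0,"dy":0,"dz":0,"roll":0},{"fingers":0.7,"dx":0,"dy":0,"dz":0,"roll":0}]'
python3 -c "
from h import *
st();d=snap('wrist','w16.png');want([.518,-.283,.245],86.3)"
```

```text
clock: 24.7
eef_pos: [0.5182, -0.2813, 0.3289]
tool_rot: [-0.707, 0.021, -0.021, 0.707]
ft_force: [-0.6, -0.3, 1.0]
finger_gap: 0.0601
t 24.7 tcp [ 0.5182 -0.2813  0.3289] zhead 86.56 down [-0.001  0.001 -1.   ] q [-0.7   0.19  1.54  0.    1.41 -2.21] F [-0.6 -0.3  1. ] gap 0.0601
roll units first 0.04052077202816425
dxyz now [-0.7 85.3 -0.9]
dxyz after roll [-0.6 85.3 -1. ]
```

View pics/w16.png

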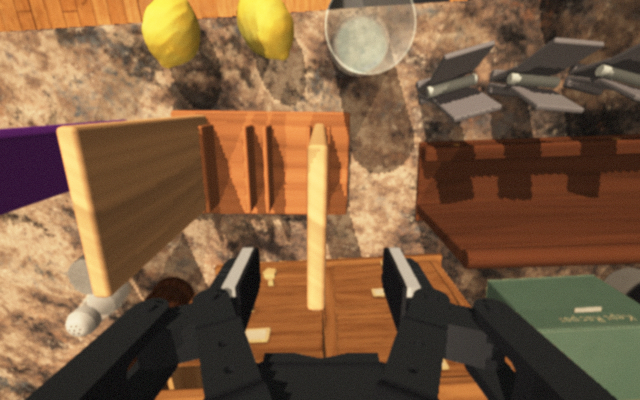

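```bash
python3 - <<'E'
from h import *
d=load('wrist')
print(onz(d,72,132,.222),onz(d,103,291,.222),onz(d,318,152,.222),onz(d,316,308,.222))
E
python3 -m inch '[{"fingers":0.7,"dx":0,"dy":20,"dz":-1,"roll":0.04},{"fingers":0.7,"dx":0,"dy":25,"dz":0,"roll":0},{"fingers":0.7,"dx":0,"dy":25,"dz":0,"roll":0},{"fingers":0.7,"dx":0,"dy":13,"dz":0,"roll":0},{"fingers":0.7,"dx":0,"dy":0,"dz":0,"roll":0},{"fingers":0.05,"dx":0,"dy":0,"dz":0,"roll":0},{"fingers":0.05,"dx":0,"dy":0,"dz":0,"roll":0},{"fingers":0.05,"dx":0,"dy":0,"dz":0,"roll":0},{"fingers":0.05,"dx":0,"dy":0,"dz":0,"roll":0},{"fingers":0.05,"dx":0,"dy":0,"dz":0,"roll":0},{"fingers":0.05,"dx":0,"dy":0,"dz":0,"roll":0}]' 60
python3 -c "
from h import *
st()"
```

```text
[ 0.45056116 -0.41411064  0.222     ] [ 0.55087717 -0.4234655   0.222     ] [ 0.46977424 -0.27921964  0.222     ] [ 0.57206129 -0.28697581  0.222     ]
clock: 25.85
eef_pos: [0.5187, -0.2841, 0.2471]
tool_rot: [0.707, -0.023, 0.024, -0.706]
ft_force: [-0.1, -0.6, 5.8]
finger_gap: 0.0114
t 25.85 tcp [ 0.5187 -0.2841  0.2471] zhead 86.23 down [ 0.002 -0.002 -1.   ] q [-0.7   0.27  1.62  0.    1.25 -2.21] F [-0.1 -0.6  5.8] gap 0.0114
```

```bash

python3 -m inch '[{"fingers":0.05,"dx":0,"dy":-10,"dz":0,"roll":0},{"fingers":0.05,"dx":0,"dy":-20,"dz":0,"roll":0},{"fingers":0.05,"dx":0,"dy":-30,"dz":0,"roll":0},{"fingers":0.05,"dx":0,"dy":-30,"dz":0,"roll":0},{"fingers":0.05,"dx":0,"dy":-30,"dz":0,"roll":0},{"fingers":0.05,"dx":0,"dy":-20,"dz":0,"roll":0},{"fingers":0.05,"dx":0,"dy":0,"dz":0,"roll":0}]'
python3 -c "
from h import *
st();snap('scene','s2.png');snap('wrist','w17.png');want([.532,.085,.3],-1.43)"
```

```text
clock: 26.55
eef_pos: [0.5188, -0.2841, 0.3895]
tool_rot: [0.708, -0.022, 0.025, -0.705]
ft_force: [0.9, -0.4, -2.0]
finger_gap: 0.0112
t 26.55 tcp [ 0.5188 -0.2841  0.3895] zhead 86.24 down [ 0.005 -0.004 -1.   ] q [-0.7   0.16  1.46 -0.    1.52 -2.21] F [ 0.9 -0.4 -2. ] gap 0.0112
roll units first 14.611286579597618
dxyz now [-10.   85.2 368.4]
dxyz after roll [-368.6   85.     4.9]
```

View pics/w17.png

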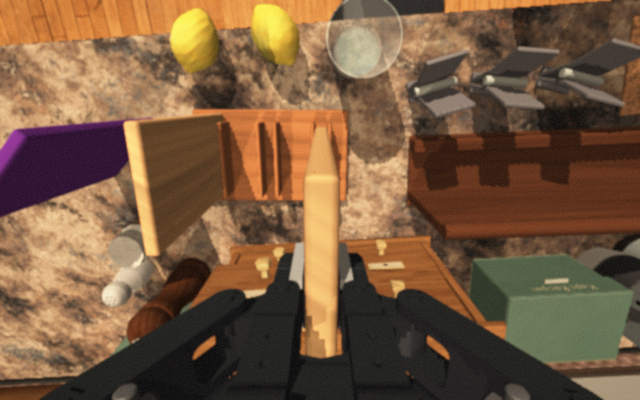

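View pics/s2.png

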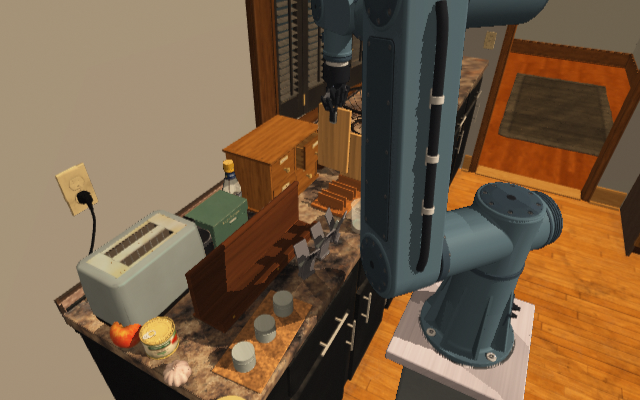

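```bash

python3 -m inch '[{"fingers":0.05,"dx":0,"dy":0,"dz":0,"roll":0.6},{"fingers":0.05,"dx":0,"dy":0,"dz":0,"roll":1.2},{"fingers":0.05,"dx":0,"dy":0,"dz":0,"roll":1.25},{"fingers":0.05,"dx":0,"dy":0,"dz":0,"roll":1.25},{"fingers":0.05,"dx":0,"dy":0,"dz":0,"roll":1.25},{"fingers":0.05,"dx":0,"dy":0,"dz":0,"roll":1.25},{"fingers":0.05,"dx":0,"dy":0,"dz":0,"roll":1.25},{"fingers":0.05,"dx":0,"dy":0,"dz":0,"roll":1.25},{"fingers":0.05,"dx":0,"dy":0,"dz":0,"roll":1.25},{"fingers":0.05,"dx":0,"dy":0,"dz":0,"roll":1.25},{"fingers":0.05,"dx":0,"dy":0,"dz":0,"roll":1.2},{"fingers":0.05,"dx":0,"dy":0,"dz":0,"roll":1.0},{"fingers":0.05,"dx":0,"dy":0,"dz":0,"roll":0.6},{"fingers":0.05,"dx":0,"dy":0,"dz":0,"roll":0}]'
python3 -c "
from h import *
st();want([.532,.085,.3],-1.43)"
```

```text
clock: 28.05
eef_pos: [0.5175, -0.2831, 0.3831]
tool_rot: [-0.494, 0.508, -0.505, 0.494]
ft_force: [0.5, -0.3, -2.2]
finger_gap: 0.0112
t 28.05 tcp [ 0.5175 -0.2831  0.3831] zhead -1.39 down [-0.003  0.003 -1.   ] q [-0.7   0.16  1.47  0.    1.51 -0.68] F [ 0.5 -0.3 -2.2] gap 0.0112
roll units first 0.006468895110700146
dxyz now [-368.1   84.1    5.8]
dxyz after roll [-368.3   83.1    5.3]
```

```bash

python3 -m inch '[{"fingers":0.05,"dx":-20,"dy":0,"dz":0,"roll":0},{"fingers":0.05,"dx":-35,"dy":0,"dz":0,"roll":0},{"fingers":0.05,"dx":-40,"dy":0,"dz":0,"roll":0},{"fingers":0.05,"dx":-40,"dy":0,"dz":0,"roll":0},{"fingers":0.05,"dx":-40,"dy":0,"dz":0,"roll":0},{"fingers":0.05,"dx":-40,"dy":0,"dz":0,"roll":0},{"fingers":0.05,"dx":-40,"dy":0,"dz":0,"roll":0},{"fingers":0.05,"dx":-40,"dy":0,"dz":0,"roll":0},{"fingers":0.05,"dx":-40,"dy":10,"dz":0,"roll":0},{"fingers":0.05,"dx":-25,"dy":30,"dz":5,"roll":0},{"fingers":0.05,"dx":-8,"dy":30,"dz":0,"roll":0},{"fingers":0.05,"dx":0,"dy":10,"dz":0,"roll":0},{"fingers":0.05,"dx":0,"dy":0,"dz":0,"roll":0},{"fingers":0.05,"dx":0,"dy":0,"dz":0,"roll":0}]'
python3 -c "
from h import *
st();want([.532,.085,.244],-1.43);snap('wrist','w18.png');snap('scene','s3.png')"
```

```text
clock: 29.45
eef_pos: [0.5322, 0.0837, 0.3066]
tool_rot: [0.494, -0.506, 0.506, -0.494]
ft_force: [-0.5, 0.2, -1.5]
finger_gap: 0.0113
t 29.45 tcp [0.5322 0.0837 0.3066] zhead -1.38 down [ 0.001 -0.    -1.   ] q [-0.06  0.1   1.7  -0.    1.35 -0.04] F [-0.5  0.2 -1.5] gap 0.0113
roll units first 0.008953393239830612
dxyz now [-1.3 62.6 -0.2]
dxyz after roll [-1.3 62.6 -0.2]
```

View pics/w18.png

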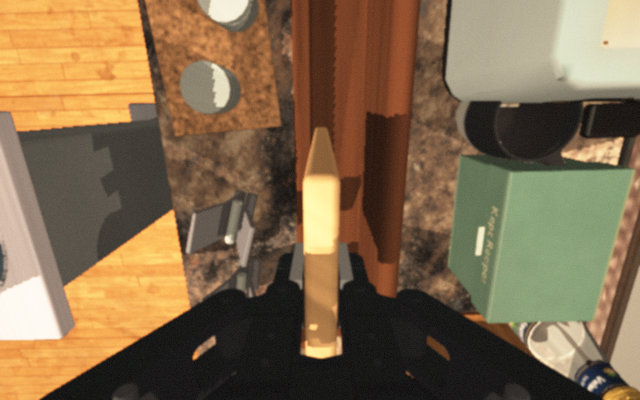

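View pics/s3.png

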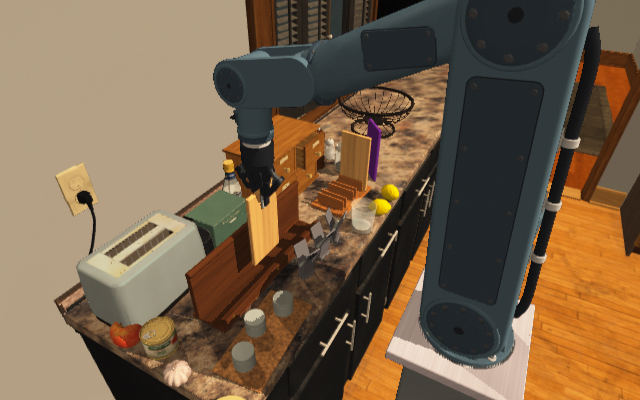

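```bash
python3 - <<'E'
from h import *
d=load('wrist')
cv2.imwrite('pics/c9.png',cv2.resize(d['img'][0:200,230:450],(660,600)))
E
```

```text
(no output)
```

View pics/c9.png

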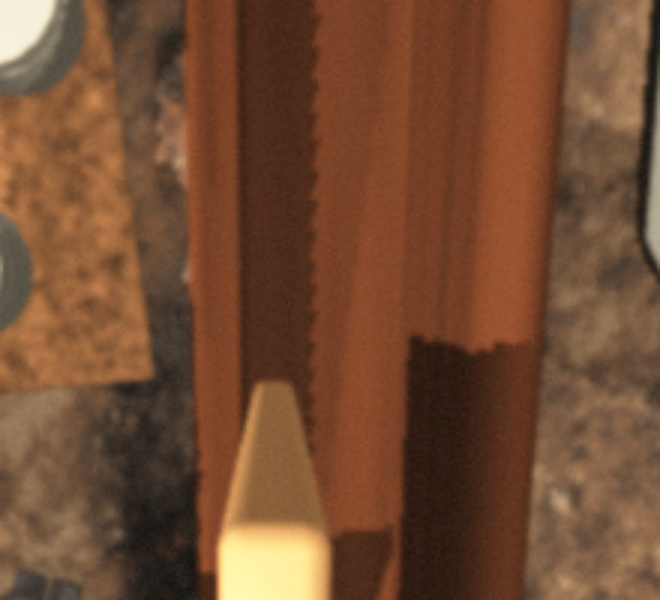

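```bash
python3 - <<'E'
from h import *
d=load('wrist')
print(onz(d,310.5,126.5,.03),onz(d,315.5,126.5,.0715),onz(d,327.5,126.5,.0715))
E
```

```text
[0.52314219 0.13615093 0.03      ] [0.52925997 0.13880455 0.0715    ] [0.54063428 0.13852745 0.0715    ]
```

```bash

python3 -m inch '[{"fingers":0.05,"dx":0,"dy":15,"dz":-2,"roll":0},{"fingers":0.05,"dx":0,"dy":20,"dz":0,"roll":0},{"fingers":0.05,"dx":0,"dy":15,"dz":0,"roll":0},{"fingers":0.05,"dx":0,"dy":8,"dz":0,"roll":0},{"fingers":0.05,"dx":0,"dy":3,"dz":0,"roll":0},{"fingers":0.05,"dx":0,"dy":0,"dz":0,"roll":0},{"fingers":0.05,"dx":0,"dy":0,"dz":0,"roll":0}]'
python3 -c "
from h import *
st()"
```

```text
clock: 30.25
eef_pos: [0.5305, 0.0841, 0.2458]
tool_rot: [0.494, -0.506, 0.506, -0.494]
ft_force: [-0.2, 0.3, -2.0]
finger_gap: 0.0116
t 30.25 tcp [0.5305 0.0841 0.2458] zhead -1.38 down [ 0.002 -0.    -1.   ] q [-0.06  0.16  1.76  0.    1.22 -0.04] F [-0.2  0.3 -2. ] gap 0.0116
```

```bash

python3 -m inch '[{"fingers":0.05,"dx":0,"dy":2,"dz":0,"roll":0},{"fingers":0.05,"dx":0,"dy":0,"dz":0,"roll":0}]'
python3 -m inch '[{"fingers":0.35,"dx":0,"dy":0,"dz":0,"roll":0},{"fingers":0.35,"dx":0,"dy":0,"dz":0,"roll":0},{"fingers":0.35,"dx":0,"dy":0,"dz":0,"roll":0},{"fingers":0.35,"dx":0,"dy":0,"dz":0,"roll":0}]'
python3 -c "
from h import *
st();snap('wrist','w19.png')"
```

```text
clock: 30.45
eef_pos: [0.5303, 0.0843, 0.2432]
tool_rot: [0.494, -0.506, 0.506, -0.494]
ft_force: [0.4, 0.4, -0.5]
finger_gap: 0.0107
clock: 30.85
eef_pos: [0.5299, 0.0843, 0.2428]
tool_rot: [0.494, -0.506, 0.506, -0.494]
ft_force: [0.2, 0.6, 0.8]
finger_gap: 0.0299
t 30.85 tcp [0.5299 0.0843 0.2428] zhead -1.37 down [ 0.  0. -1.] q [-0.06  0.16  1.76  0.    1.22 -0.04] F [0.2 0.6 0.8] gap 0.0299
```

View pics/w19.png

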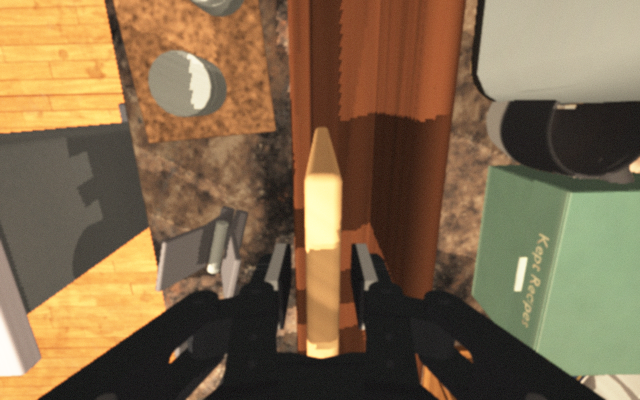

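```bash

python3 -m inch '[{"fingers":0.35,"dx":0,"dy":0,"dz":5,"roll":0},{"fingers":0.35,"dx":0,"dy":0,"dz":5,"roll":0},{"fingers":0.35,"dx":0,"dy":0,"dz":5,"roll":0},{"fingers":0.35,"dx":0,"dy":0,"dz":5,"roll":0},{"fingers":0.35,"dx":0,"dy":0,"dz":5,"roll":0},{"fingers":0.35,"dx":0,"dy":0,"dz":5,"roll":0},{"fingers":0.35,"dx":0,"dy":0,"dz":5,"roll":0},{"fingers":0.35,"dx":0,"dy":0,"dz":0,"roll":0},{"fingers":0.35,"dx":0,"dy":0,"dz":0,"roll":0}]'
python3 -c "
from h import *
st();snap('wrist','w20.png')"
```

```text
clock: 31.8
eef_pos: [0.5649, 0.0834, 0.2426]
tool_rot: [-0.494, 0.506, -0.506, 0.494]
ft_force: [0.8, -0.4, -0.8]
finger_gap: 0.0301
t 31.8 tcp [0.5649 0.0834 0.2426] zhead -1.37 down [-0.  0. -1.] q [-0.06  0.23  1.67  0.    1.23 -0.04] F [ 0.8 -0.4 -0.8] gap 0.0301
```

View pics/w20.png

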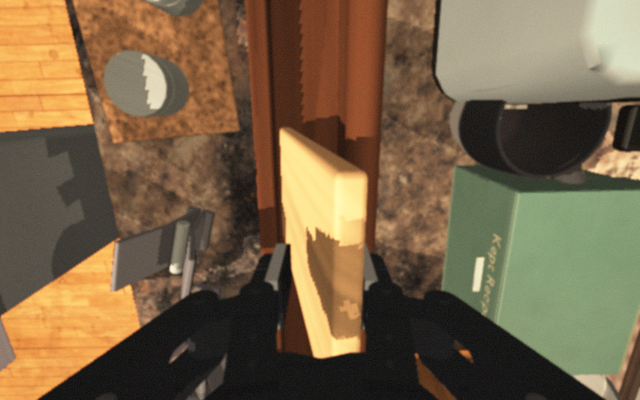

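```bash

python3 -m inch '[{"fingers":0.35,"dx":0,"dy":0,"dz":4,"roll":0},{"fingers":0.35,"dx":0,"dy":0,"dz":4,"roll":0},{"fingers":0.35,"dx":0,"dy":0,"dz":4,"roll":0},{"fingers":0.35,"dx":0,"dy":0,"dz":4,"roll":0},{"fingers":0.35,"dx":0,"dy":0,"dz":2,"roll":0},{"fingers":0.35,"dx":0,"dy":0,"dz":0,"roll":0},{"fingers":0.35,"dx":0,"dy":0,"dz":0,"roll":0}]'
python3 -c "
from h import *
st();snap('wrist','w21.png')"
```

```text
clock: 32.55
eef_pos: [0.5828, 0.083, 0.2425]
tool_rot: [-0.494, 0.506, -0.506, 0.494]
ft_force: [0.9, -0.1, -0.4]
finger_gap: 0.0305
t 32.55 tcp [0.5828 0.083  0.2425] zhead -1.36 down [-0.  0. -1.] q [-0.06  0.27  1.63  0.    1.24 -0.04] F [ 0.9 -0.1 -0.4] gap 0.0305
```

View pics/w21.png

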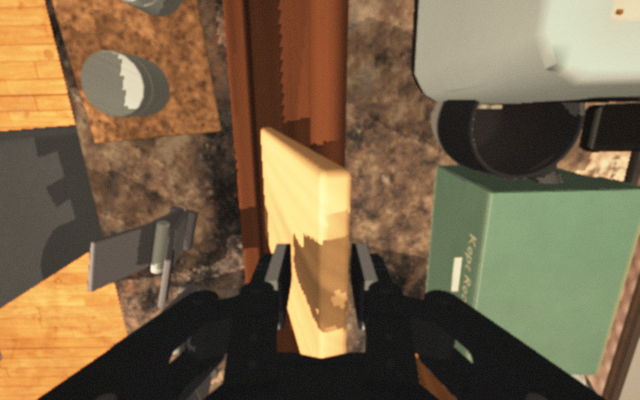

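```bash

python3 -m inch '[{"fingers":0.6,"dx":0,"dy":0,"dz":0,"roll":0},{"fingers":0.6,"dx":0,"dy":0,"dz":0,"roll":0},{"fingers":0.6,"dx":0,"dy":0,"dz":0,"roll":0},{"fingers":0.6,"dx":0,"dy":-15,"dz":-2,"roll":0},{"fingers":0.6,"dx":0,"dy":-25,"dz":0,"roll":0},{"fingers":0.6,"dx":0,"dy":-40,"dz":0,"roll":0},{"fingers":0.6,"dx":0,"dy":-40,"dz":0,"roll":0},{"fingers":0.6,"dx":0,"dy":-30,"dz":0,"roll":0},{"fingers":0.6,"dx":0,"dy":0,"dz":0,"roll":0}]'
python3 -c "
from h import *
st();snap('wrist','w22.png');snap('scene','s4.png')
d=load('scene');cv2.imwrite('pics/c10.png',cv2.resize(d['img'][140:340,180:400],(660,600)))"
```

```text
clock: 33.5
eef_pos: [0.5824, 0.0831, 0.4001]
tool_rot: [0.491, -0.503, 0.509, -0.497]
ft_force: [0.5, -0.2, 0.2]
finger_gap: 0.0511
t 33.5 tcp [0.5824 0.0831 0.4001] zhead -1.35 down [ 0.011 -0.001 -1.   ] q [-0.06  0.14  1.46  0.    1.53 -0.04] F [ 0.5 -0.2  0.2] gap 0.0511
```

View pics/w22.png

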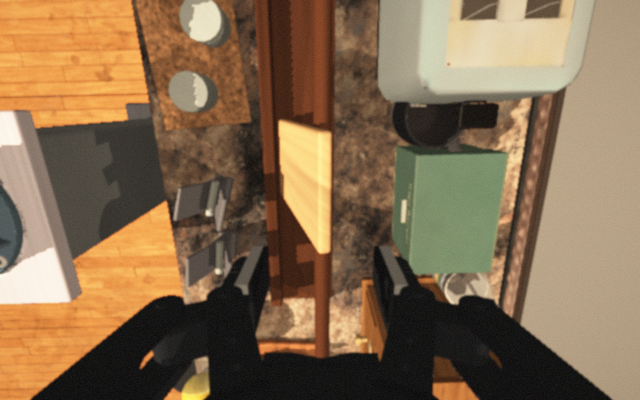

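View pics/c10.png

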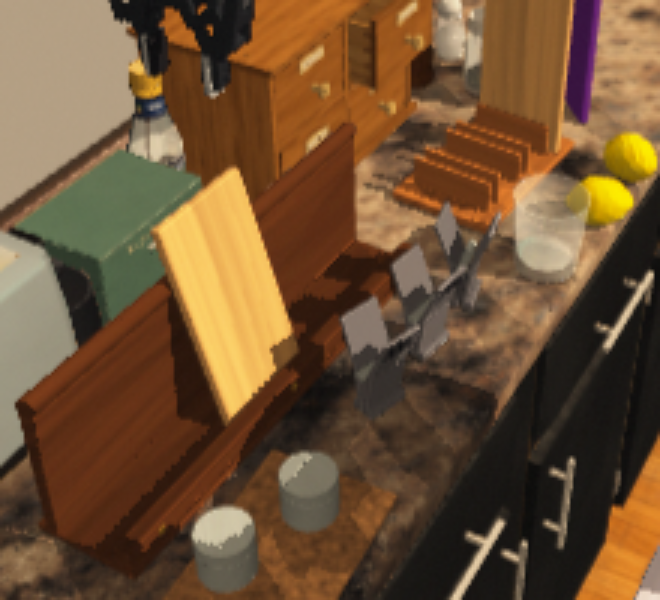

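```bash

python3 -m inch '[{"fingers":0.7,"dx":10,"dy":0,"dz":-25,"roll":0},{"fingers":0.7,"dx":30,"dy":0,"dz":-25,"roll":0},{"fingers":0.7,"dx":40,"dy":0,"dz":-25,"roll":0},{"fingers":0.7,"dx":40,"dy":0,"dz":0,"roll":0},{"fingers":0.7,"dx":40,"dy":0,"dz":0,"roll":0},{"fingers":0.7,"dx":40,"dy":0,"dz":0,"roll":0},{"fingers":0.7,"dx":40,"dy":0,"dz":0,"roll":0},{"fingers":0.7,"dx":40,"dy":0,"dz":0,"roll":0},{"fingers":0.7,"dx":40,"dy":0,"dz":0,"roll":0},{"fingers":0.7,"dx":40,"dy":0,"dz":0,"roll":0},{"fingers":0.7,"dx":40,"dy":0,"dz":0,"roll":0},{"fingers":0.7,"dx":40,"dy":0,"dz":0,"roll":0},{"fingers":0.7,"dx":40,"dy":0,"dz":0,"roll":0},{"fingers":0.7,"dx":20,"dy":0,"dz":0,"roll":0},{"fingers":0.7,"dx":0,"dy":0,"dz":0,"roll":0}]'
python3 -m inch '[{"fingers":0.7,"dx":0,"dy":0,"dz":0,"roll":-0.6},{"fingers":0.7,"dx":0,"dy":0,"dz":0,"roll":-1.2},{"fingers":0.7,"dx":0,"dy":0,"dz":0,"roll":-1.25},{"fingers":0.7,"dx":0,"dy":0,"dz":0,"roll":-1.25},{"fingers":0.7,"dx":0,"dy":0,"dz":0,"roll":-1.25},{"fingers":0.7,"dx":0,"dy":0,"dz":0,"roll":-1.25},{"fingers":0.7,"dx":0,"dy":0,"dz":0,"roll":-1.25},{"fingers":0.7,"dx":0,"dy":0,"dz":0,"roll":-1.25},{"fingers":0.7,"dx":0,"dy":0,"dz":0,"roll":-1.25},{"fingers":0.7,"dx":0,"dy":0,"dz":0,"roll":-1.25},{"fingers":0.7,"dx":0,"dy":0,"dz":0,"roll":-1.2},{"fingers":0.7,"dx":0,"dy":0,"dz":0,"roll":-1.0},{"fingers":0.7,"dx":0,"dy":0,"dz":0,"roll":-0.6},{"fingers":0.7,"dx":0,"dy":0,"dz":0,"roll":0}]'
python3 -c "
from h import *
st();want([.503,-.4195,.33],86.3);snap('wrist','w23.png')"
```

```text
clock: 35.1
eef_pos: [0.4926, -0.4174, 0.3901]
tool_rot: [-0.493, 0.508, -0.505, 0.493]
ft_force: [-0.9, 0.4, -0.1]
finger_gap: 0.0598
clock: 36.5
eef_pos: [0.494, -0.4136, 0.3917]
tool_rot: [-0.706, 0.023, -0.022, 0.707]
ft_force: [-0.3, -0.2, -0.5]
finger_gap: 0.0597
t 36.5 tcp [ 0.494  -0.4136  0.3917] zhead 86.32 down [-0.001  0.002 -1.   ] q [-0.88  0.28  1.31  0.    1.55 -2.39] F [-0.3 -0.2 -0.5] gap 0.0597
roll units first 0.0030003512903533647
dxyz now [ 9.5 61.7 -5.4]
dxyz after roll [ 9.4 61.7 -5.3]
```

View pics/w23.png

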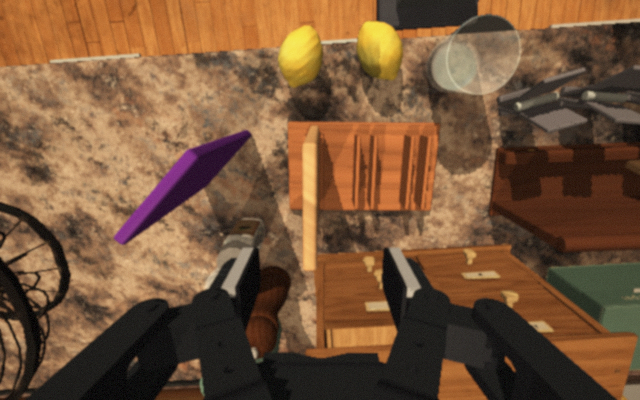

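```bash
python3 - <<'E'
from h import *
d=load('wrist')
cv2.imwrite('pics/c11.png',cv2.resize(d['img'][110:290,240:400],(533,600)))
print(onz(d,309,268,.222),onz(d,310,160,.222))
E
```

```text
[ 0.55278745 -0.42648097  0.222     ] [ 0.46023275 -0.41870779  0.222     ]
```

View pics/c11.png

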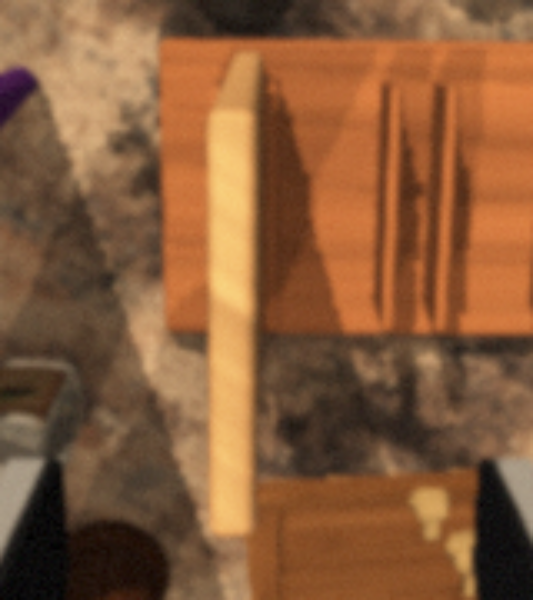

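```bash
python3 - <<'E'
from h import *
d=load('wrist')
a=onz(d,309.4,143.3,.222);b=onz(d,309.2,269.6,.222);print(a,b,(a+b)/2,np.linalg.norm(b-a),np.degrees(np.arctan2(*(b-a)[[1,0]])))
c=(a+b)/2;want([c[0],c[1],.247],86.1)
E
```

```text
[ 0.44752712 -0.41821345  0.222     ] [ 0.55432727 -0.4264258   0.222     ] [ 0.50092719 -0.42231962  0.222     ] 0.10711543037867496 -4.397080389185113
roll units first 0.016988341824889137
dxyz now [  7.6 144.8  -8.2]
dxyz after roll [  7.5 144.9  -8. ]
```

```bash

python3 -m inch '[{"fingers":0.7,"dx":7,"dy":0,"dz":-7,"roll":0},{"fingers":0.7,"dx":0,"dy":25,"dz":0,"roll":0},{"fingers":0.7,"dx":0,"dy":30,"dz":0,"roll":0},{"fingers":0.7,"dx":0,"dy":30,"dz":0,"roll":0},{"fingers":0.7,"dx":0,"dy":30,"dz":0,"roll":0},{"fingers":0.7,"dx":0,"dy":20,"dz":0,"roll":0},{"fingers":0.7,"dx":0,"dy":10,"dz":0,"roll":0},{"fingers":0.7,"dx":0,"dy":0,"dz":0,"roll":0},{"fingers":0.7,"dx":0,"dy":0,"dz":0,"roll":0}]'
python3 -c "
from h import *
st();snap('wrist','w24.png')"
```

```text
clock: 37.45
eef_pos: [0.501, -0.423, 0.2487]
tool_rot: [0.707, -0.023, 0.024, -0.706]
ft_force: [0.4, -0.3, 0.3]
finger_gap: 0.0597
t 37.45 tcp [ 0.501  -0.423   0.2487] zhead 86.21 down [ 0.001 -0.001 -1.   ] q [-0.88  0.4   1.44  0.    1.3  -2.39] F [ 0.4 -0.3  0.3] gap 0.0597
```

View pics/w24.png

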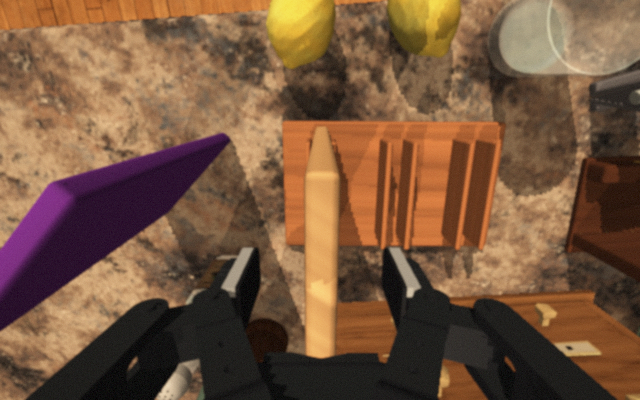

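Centred (board col 321 between pads 250/392). Grip and lift.

```bash

python3 -m inch '[{"fingers":0.05,"dx":0,"dy":0,"dz":0,"roll":0},{"fingers":0.05,"dx":0,"dy":0,"dz":0,"roll":0},{"fingers":0.05,"dx":0,"dy":0,"dz":0,"roll":0},{"fingers":0.05,"dx":0,"dy":0,"dz":0,"roll":0},{"fingers":0.05,"dx":0,"dy":0,"dz":0,"roll":0},{"fingers":0.05,"dx":0,"dy":0,"dz":0,"roll":0}]' 60
python3 -m inch '[{"fingers":0.05,"dx":0,"dy":-10,"dz":0,"roll":0},{"fingers":0.05,"dx":0,"dy":-20,"dz":0,"roll":0},{"fingers":0.05,"dx":0,"dy":-30,"dz":0,"roll":0},{"fingers":0.05,"dx":0,"dy":-30,"dz":0,"roll":0},{"fingers":0.05,"dx":0,"dy":-30,"dz":0,"roll":0},{"fingers":0.05,"dx":0,"dy":-20,"dz":0,"roll":0},{"fingers":0.05,"dx":0,"dy":0,"dz":0,"roll":0}]'
python3 -m inch '[{"fingers":0.05,"dx":0,"dy":0,"dz":0,"roll":0.6},{"fingers":0.05,"dx":0,"dy":0,"dz":0,"roll":1.2},{"fingers":0.05,"dx":0,"dy":0,"dz":0,"roll":1.25},{"fingers":0.05,"dx":0,"dy":0,"dz":0,"roll":1.25},{"fingers":0.05,"dx":0,"dy":0,"dz":0,"roll":1.25},{"fingers":0.05,"dx":0,"dy":0,"dz":0,"roll":1.25},{"fingers":0.05,"dx":0,"dy":0,"dz":0,"roll":1.25},{"fingers":0.05,"dx":0,"dy":0,"dz":0,"roll":1.25},{"fingers":0.05,"dx":0,"dy":0,"dz":0,"roll":1.25},{"fingers":0.05,"dx":0,"dy":0,"dz":0,"roll":1.25},{"fingers":0.05,"dx":0,"dy":0,"dz":0,"roll":1.2},{"fingers":0.05,"dx":0,"dy":0,"dz":0,"roll":1.0},{"fingers":0.05,"dx":0,"dy":0,"dz":0,"roll":0.6},{"fingers":0.05,"dx":0,"dy":0,"dz":0,"roll":0}]'
python3 -c "
from h import *
st();want([.529,-.048,.31],-1.43);snap('wrist','w25.png')"
```

```text
clock: 38.1
eef_pos: [0.5007, -0.4227, 0.2484]
tool_rot: [0.707, -0.023, 0.024, -0.706]
ft_force: [-0.2, 0.4, 4.2]
finger_gap: 0.011
clock: 38.8
eef_pos: [0.5011, -0.4231, 0.3917]
tool_rot: [0.708, -0.022, 0.025, -0.705]
ft_force: [0.2, -0.5, -1.2]
finger_gap: 0.0111
clock: 40.2
eef_pos: [0.5001, -0.422, 0.3855]
tool_rot: [-0.494, 0.507, -0.505, 0.494]
ft_force: [0.2, 1.2, -0.7]
finger_gap: 0.0113
t 40.2 tcp [ 0.5001 -0.422   0.3855] zhead -1.39 down [-0.002  0.003 -1.   ] q [-0.88  0.31  1.29  0.    1.55 -0.86] F [ 0.2  1.2 -0.7] gap 0.0113
roll units first 0.006042172428531482
dxyz now [-374.4   76.4   20. ]
dxyz after roll [-374.6   75.5   19.6]
```

View pics/w25.png

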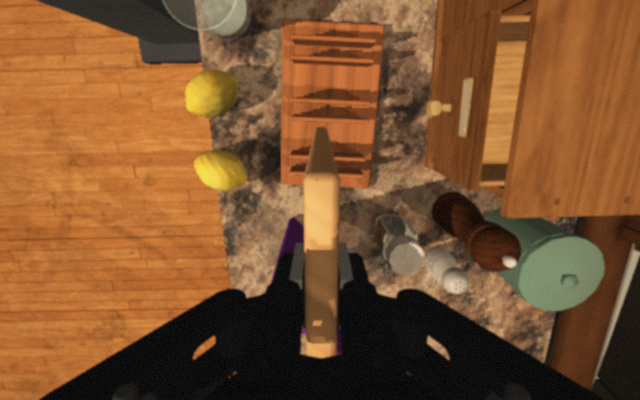

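```bash

python3 -m inch '[{"fingers":0.05,"dx":-20,"dy":0,"dz":0,"roll":0},{"fingers":0.05,"dx":-35,"dy":0,"dz":5,"roll":0},{"fingers":0.05,"dx":-40,"dy":0,"dz":5,"roll":0},{"fingers":0.05,"dx":-40,"dy":0,"dz":5,"roll":0},{"fingers":0.05,"dx":-40,"dy":0,"dz":3,"roll":0},{"fingers":0.05,"dx":-40,"dy":0,"dz":0,"roll":0},{"fingers":0.05,"dx":-40,"dy":0,"dz":0,"roll":0},{"fingers":0.05,"dx":-40,"dy":0,"dz":0,"roll":0},{"fingers":0.05,"dx":-40,"dy":10,"dz":0,"roll":0},{"fingers":0.05,"dx":-30,"dy":30,"dz":0,"roll":0},{"fingers":0.05,"dx":-10,"dy":25,"dz":0,"roll":0},{"fingers":0.05,"dx":0,"dy":10,"dz":0,"roll":0},{"fingers":0.05,"dx":0,"dy":0,"dz":0,"roll":0},{"fingers":0.05,"dx":0,"dy":0,"dz":0,"roll":0}]'
python3 -c "
from h import *
st();want([.5275,-.048,.244],-1.43);d=snap('wrist','w26.png')
cv2.imwrite('pics/c12.png',cv2.resize(d['img'][0:200,230:450],(660,600)))"
```

```text
clock: 41.65
eef_pos: [0.5278, -0.049, 0.3134]
tool_rot: [0.494, -0.506, 0.506, -0.494]
ft_force: [-0.8, -0.5, -1.2]
finger_gap: 0.0109
t 41.65 tcp [ 0.5278 -0.049   0.3134] zhead -1.39 down [ 0.001 -0.001 -1.   ] q [-0.32  0.07  1.71 -0.    1.36 -0.29] F [-0.8 -0.5 -1.2] gap 0.0109
roll units first 0.006633488730926729
dxyz now [-1.1 69.4 -0.4]
dxyz after roll [-1.  69.4 -0.4]
```

View pics/c12.png

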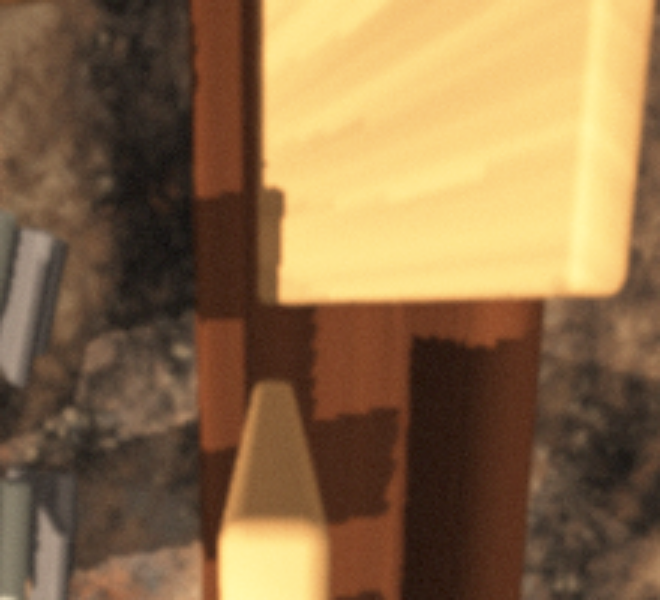

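```bash

python3 -m inch '[{"fingers":0.05,"dx":0,"dy":15,"dz":0,"roll":0},{"fingers":0.05,"dx":0,"dy":22,"dz":0,"roll":0},{"fingers":0.05,"dx":0,"dy":18,"dz":0,"roll":0},{"fingers":0.05,"dx":0,"dy":8,"dz":0,"roll":0},{"fingers":0.05,"dx":0,"dy":3,"dz":0,"roll":0},{"fingers":0.05,"dx":0,"dy":1,"dz":0,"roll":0},{"fingers":0.05,"dx":0,"dy":0,"dz":0,"roll":0}]'
python3 -c "
from h import *
st()"
```

```text
clock: 42.4
eef_pos: [0.528, -0.0484, 0.2467]
tool_rot: [0.494, -0.505, 0.507, -0.494]
ft_force: [-0.3, -0.2, -1.6]
finger_gap: 0.0114
t 42.4 tcp [ 0.528  -0.0484  0.2467] zhead -1.38 down [ 0.002 -0.001 -1.   ] q [-0.32  0.14  1.78  0.    1.22 -0.29] F [-0.3 -0.2 -1.6] gap 0.0114
```

```bash

python3 -m inch '[{"fingers":0.05,"dx":0,"dy":1.5,"dz":0,"roll":0},{"fingers":0.05,"dx":0,"dy":0,"dz":0,"roll":0},{"fingers":0.35,"dx":0,"dy":0,"dz":0,"roll":0},{"fingers":0.35,"dx":0,"dy":0,"dz":0,"roll":0},{"fingers":0.35,"dx":0,"dy":0,"dz":0,"roll":0},{"fingers":0.35,"dx":0,"dy":0,"dz":0,"roll":0}]'
python3 -m inch '[{"fingers":0.35,"dx":0,"dy":0,"dz":5,"roll":0},{"fingers":0.35,"dx":0,"dy":0,"dz":5,"roll":0},{"fingers":0.35,"dx":0,"dy":0,"dz":5,"roll":0},{"fingers":0.35,"dx":0,"dy":0,"dz":5,"roll":0},{"fingers":0.35,"dx":0,"dy":0,"dz":5,"roll":0},{"fingers":0.35,"dx":0,"dy":0,"dz":5,"roll":0},{"fingers":0.35,"dx":0,"dy":0,"dz":5,"roll":0},{"fingers":0.35,"dx":0,"dy":0,"dz":0,"roll":0}]'
python3 -c "
from h import *
st();snap('wrist','w27.png')"
```

```text
clock: 43.0
eef_pos: [0.5275, -0.048, 0.2443]
tool_rot: [0.494, -0.506, 0.506, -0.494]
ft_force: [-0.4, 0.1, -0.2]
finger_gap: 0.0297
clock: 43.8
eef_pos: [0.563, -0.0489, 0.2441]
tool_rot: [0.494, -0.506, 0.506, -0.494]
ft_force: [0.1, 0.6, 0.9]
finger_gap: 0.0303
t 43.8 tcp [ 0.563  -0.0489  0.2441] zhead -1.36 down [ 0. -0. -1.] q [-0.3   0.22  1.69  0.    1.23 -0.27] F [0.1 0.6 0.9] gap 0.0303
```

View pics/w27.png

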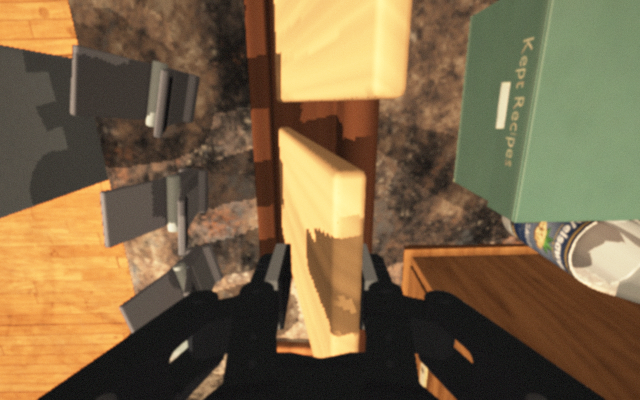

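```bash

python3 -m inch '[{"fingers":0.35,"dx":0,"dy":0,"dz":4,"roll":0},{"fingers":0.35,"dx":0,"dy":0,"dz":4,"roll":0},{"fingers":0.35,"dx":0,"dy":0,"dz":4,"roll":0},{"fingers":0.35,"dx":0,"dy":0,"dz":4,"roll":0},{"fingers":0.35,"dx":0,"dy":0,"dz":2,"roll":0},{"fingers":0.35,"dx":0,"dy":0,"dz":0,"roll":0},{"fingers":0.35,"dx":0,"dy":0,"dz":0,"roll":0},{"fingers":0.6,"dx":0,"dy":0,"dz":0,"roll":0},{"fingers":0.6,"dx":0,"dy":0,"dz":0,"roll":0},{"fingers":0.6,"dx":0,"dy":0,"dz":0,"roll":0}]'
python3 -m inch '[{"fingers":0.6,"dx":0,"dy":-15,"dz":-2,"roll":0},{"fingers":0.6,"dx":0,"dy":-25,"dz":0,"roll":0},{"fingers":0.6,"dx":0,"dy":-40,"dz":0,"roll":0},{"fingers":0.6,"dx":0,"dy":-40,"dz":0,"roll":0},{"fingers":0.6,"dx":0,"dy":-40,"dz":0,"roll":0},{"fingers":0.6,"dx":0,"dy":0,"dz":-20,"roll":0},{"fingers":0.6,"dx":0,"dy":0,"dz":-20,"roll":0},{"fingers":0.6,"dx":0,"dy":0,"dz":0,"roll":0}]'
python3 -c "
from h import *
st();snap('wrist','w28.png');d=snap('scene','s5.png');cv2.imwrite('pics/c13.png',cv2.resize(d['img'][140:340,180:400],(660,600)))"
```

```text
clock: 44.85
eef_pos: [0.5803, -0.0493, 0.2442]
tool_rot: [0.494, -0.506, 0.506, -0.494]
ft_force: [-0.5, 0.3, -0.3]
finger_gap: 0.0511
clock: 45.65
eef_pos: [0.537, -0.048, 0.4061]
tool_rot: [0.494, -0.505, 0.507, -0.494]
ft_force: [0.1, -0.5, -0.6]
finger_gap: 0.0515
t 45.65 tcp [ 0.537  -0.048   0.4061] zhead -1.37 down [ 0.002 -0.001 -1.   ] q [-0.31  0.03  1.57 -0.    1.54 -0.29] F [ 0.1 -0.5 -0.6] gap 0.0515
```

View pics/w28.png

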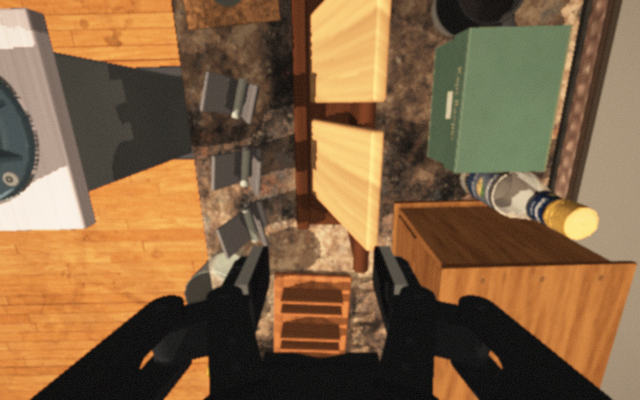

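View pics/c13.png

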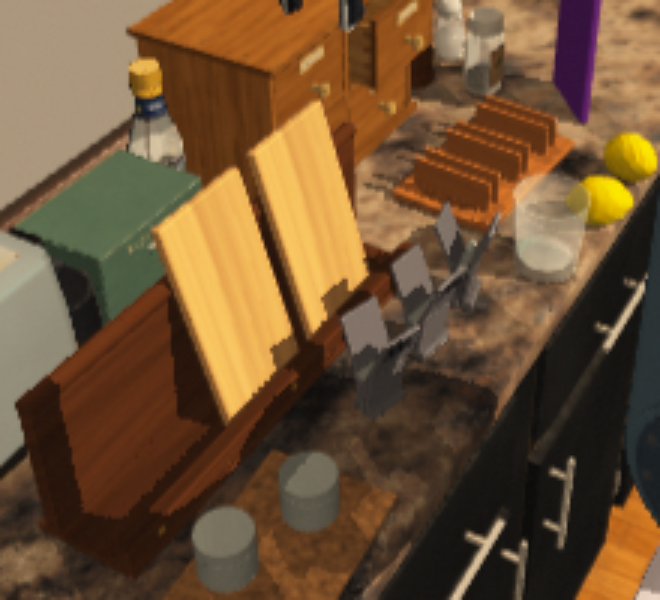

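```bash
python3 - <<'E'
from h import *
d=load('wrist')
cv2.imwrite('pics/c14.png',cv2.resize(d['img'][0:260,280:410],(300,600)))
for p in [(371,2),(381,131),(374,247)]: print(onz(d,*p,.212))
E
```

```text
[0.57845349 0.09818148 0.212     ]
[0.5888176  0.00479819 0.212     ]
[ 0.58573928 -0.09996007  0.212     ]
```

View pics/c14.png

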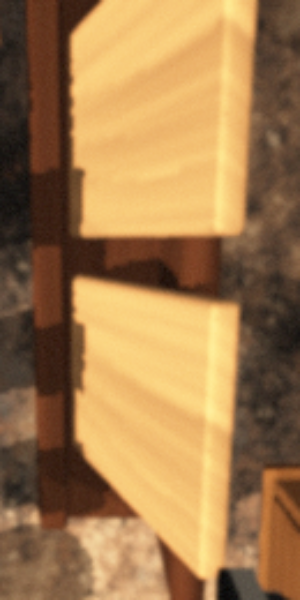

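```bash

python3 -m inch '[{"fingers":1,"dx":0,"dy":0,"dz":-30,"roll":0},{"fingers":1,"dx":-20,"dy":0,"dz":-40,"roll":0},{"fingers":1,"dx":-35,"dy":0,"dz":-33,"roll":0},{"fingers":1,"dx":-30,"dy":20,"dz":0,"roll":0},{"fingers":1,"dx":0,"dy":30,"dz":0,"roll":0.88},{"fingers":1,"dx":0,"dy":30,"dz":0,"roll":0.88},{"fingers":1,"dx":0,"dy":20,"dz":0,"roll":0.88},{"fingers":1,"dx":0,"dy":0,"dz":0,"roll":0},{"fingers":1,"dx":0,"dy":0,"dz":0,"roll":0}]' 25
python3 -c "
from h import *
st();want([.4345,.0375,.144],-17.2);snap('wrist','w29.png')"
```

```text
clock: 46.65
eef_pos: [0.438, 0.0391, 0.3047]
tool_rot: [-0.42, 0.569, -0.569, 0.42]
ft_force: [0.2, -0.5, -0.4]
finger_gap: 0.0856
t 46.65 tcp [0.438  0.0391 0.3047] zhead -17.07 down [-0.  0. -1.] q [-0.18 -0.14  1.93  0.    1.35  0.12] F [ 0.2 -0.5 -0.4] gap 0.0856
roll units first 0.02243454625937602
dxyz now [  2.6 160.7  -2.9]
dxyz after roll [  2.6 160.7  -2.9]
```

View pics/w29.png

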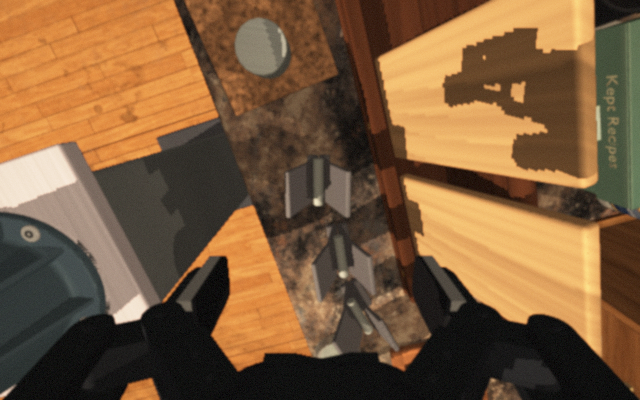

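```bash
python3 - <<'E'
from h import *
d=load('wrist')
cv2.imwrite('pics/c15.png',cv2.resize(d['img'][140:360,260:420],(436,600)))
print(onz(d,318.5,182,.052),[onz(d,*p,.1).round(4) for p in [(286,167),(286,217),(351,165),(351,217)]])
E
```

```text
[0.43503324 0.03664122 0.052     ] [array([0.4154, 0.0693, 0.1   ]), array([0.4001, 0.0247, 0.1   ]), array([0.4709, 0.0541, 0.1   ]), array([0.4579, 0.0069, 0.1   ])]
```

View pics/c15.png

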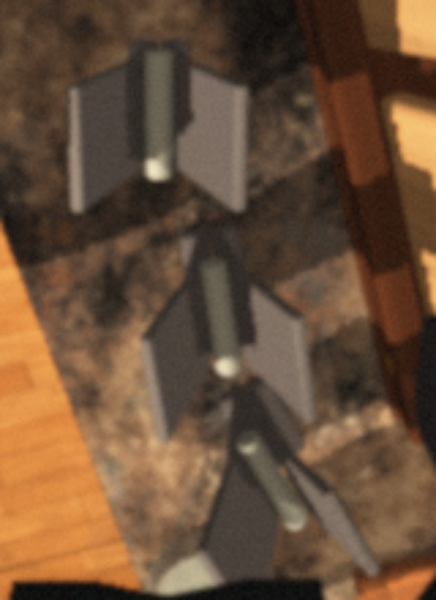

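```bash

python3 -m inch '[{"fingers":1,"dx":2,"dy":15,"dz":-2,"roll":0},{"fingers":1,"dx":0,"dy":30,"dz":0,"roll":0},{"fingers":1,"dx":0,"dy":35,"dz":0,"roll":0},{"fingers":1,"dx":0,"dy":30,"dz":0,"roll":0},{"fingers":1,"dx":0,"dy":25,"dz":0,"roll":0},{"fingers":1,"dx":0,"dy":15,"dz":0,"roll":0},{"fingers":1,"dx":0,"dy":5,"dz":0,"roll":0},{"fingers":1,"dx":0,"dy":0,"dz":0,"roll":0},{"fingers":1,"dx":0,"dy":0,"dz":0,"roll":0}]' 25
python3 -c "
from h import *
st();snap('wrist','w30.png')"
```

```text
clock: 47.6
eef_pos: [0.4362, 0.0376, 0.1505]
tool_rot: [0.419, -0.568, 0.57, -0.42]
ft_force: [-0.5, -0.7, -0.1]
finger_gap: 0.0854
t 47.6 tcp [0.4362 0.0376 0.1505] zhead -17.18 down [ 0.002 -0.    -1.   ] q [-0.19  0.09  2.06 -0.    0.99  0.11] F [-0.5 -0.7 -0.1] gap 0.0854
```

View pics/w30.png

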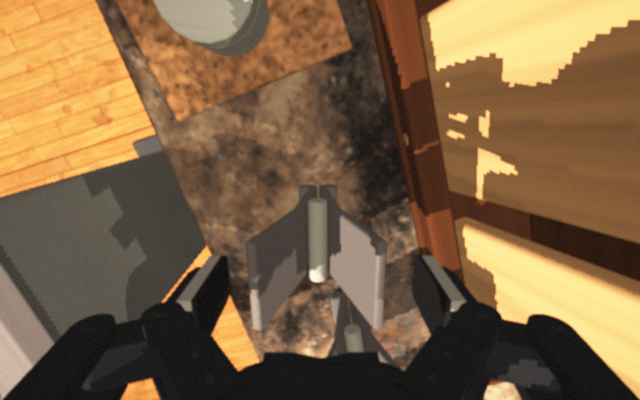

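```bash

python3 -m inch '[{"fingers":1,"dx":0,"dy":4,"dz":-1,"roll":0},{"fingers":0.7,"dx":0,"dy":0,"dz":0,"roll":0},{"fingers":0.6,"dx":0,"dy":0,"dz":0,"roll":0},{"fingers":0.5,"dx":0,"dy":0,"dz":0,"roll":0},{"fingers":0.4,"dx":0,"dy":0,"dz":0,"roll":0},{"fingers":0.3,"dx":0,"dy":0,"dz":0,"roll":0},{"fingers":0.3,"dx":0,"dy":0,"dz":0,"roll":0},{"fingers":0.3,"dx":0,"dy":0,"dz":0,"roll":0}]' 30
python3 -c "
from h import *
st();snap('wrist','w31.png')"
```

```text
clock: 48.45
eef_pos: [0.4386, 0.0372, 0.1492]
tool_rot: [0.417, -0.566, 0.572, -0.422]
ft_force: [1.6, -0.2, 20.2]
finger_gap: 0.0295
t 48.45 tcp [0.4386 0.0372 0.1492] zhead -17.19 down [ 0.011 -0.002 -1.   ] q [-0.19  0.09  2.06 -0.    0.98  0.11] F [ 1.6 -0.2 20.2] gap 0.0295
```

View pics/w31.png

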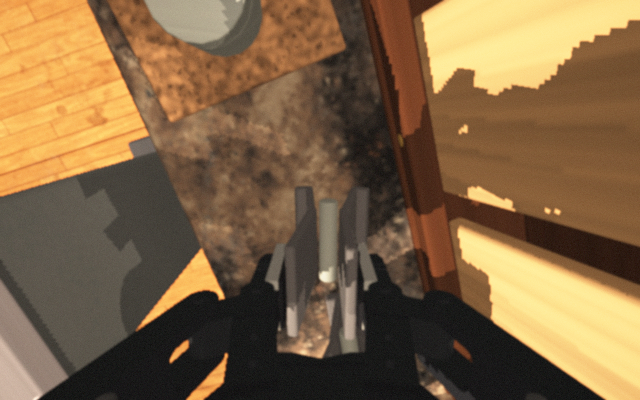

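```bash

python3 -m inch '[{"fingers":0.3,"dx":0,"dy":-5,"dz":0,"roll":0},{"fingers":0.3,"dx":0,"dy":-10,"dz":0,"roll":0},{"fingers":0.3,"dx":0,"dy":-30,"dz":0,"roll":0},{"fingers":0.3,"dx":0,"dy":-40,"dz":0,"roll":0},{"fingers":0.3,"dx":0,"dy":-40,"dz":0,"roll":0},{"fingers":0.3,"dx":0,"dy":-40,"dz":0,"roll":0},{"fingers":0.3,"dx":0,"dy":-40,"dz":0,"roll":0},{"fingers":0.3,"dx":0,"dy":-30,"dz":0,"roll":0},{"fingers":0.3,"dx":0,"dy":0,"dz":0,"roll":0}]' 30
python3 -c "
from h import *
st();snap('wrist','w32.png');d=snap('scene','s6.png');cv2.imwrite('pics/c16.png',cv2.resize(d['img'][60:260,200:420],(660,600)))"
```

```text
clock: 49.4
eef_pos: [0.4352, 0.038, 0.3851]
tool_rot: [0.418, -0.567, 0.571, -0.422]
ft_force: [0.6, -0.2, -0.7]
finger_gap: 0.0294
t 49.4 tcp [0.4352 0.038  0.3851] zhead -17.19 down [ 0.008 -0.001 -1.   ] q [-0.19 -0.21  1.83  0.    1.51  0.11] F [ 0.6 -0.2 -0.7] gap 0.0294
```

View pics/w32.png

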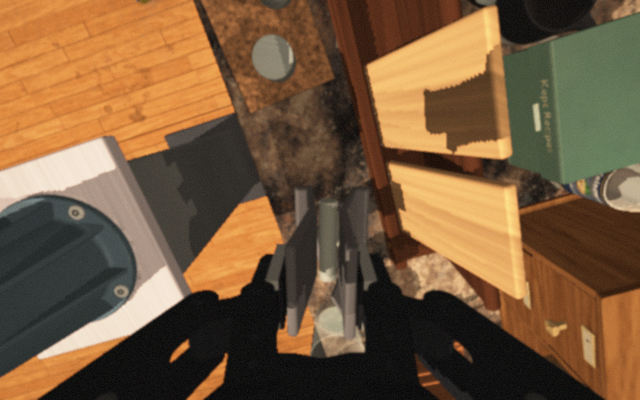

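View pics/c16.png

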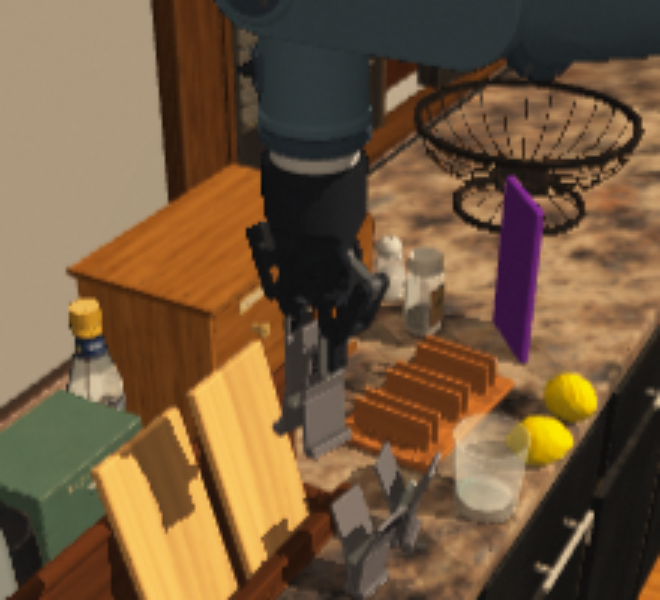

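```bash
cat > clip.py <<'E'
from h import *
import sys
d=load('wrist');s=monitor.state();M=R.from_quat(s['tool_rot']).as_matrix();t=np.array(s['eef_pos'])
def tl(u,v,h):
    p=onz(d,u,v,t[2]-h/1000);return (M.T@(p-t)*1000).round(1)
E
python3 - <<'E'
from clip import *
print('hinge ends',tl(329,205,99),tl(329,278,99))
print('jawtips L/R',tl(303,190,147),tl(358,190,147))
print('tail',tl(292,333,50),tl(350,337,50))
cv2.imwrite('pics/c17.png',cv2.resize(d['img'][170:360,240:400],(505,600)))
E
```

```text
hinge ends [-19.8  99.    7.4] [28.2 99.   7.8]
jawtips L/R [-15.9 147.  -10. ] [-15.8 147.   30.2]
tail [ 28.5  50.  -11.4] [30.9 50.  16.3]
```

View pics/c17.png

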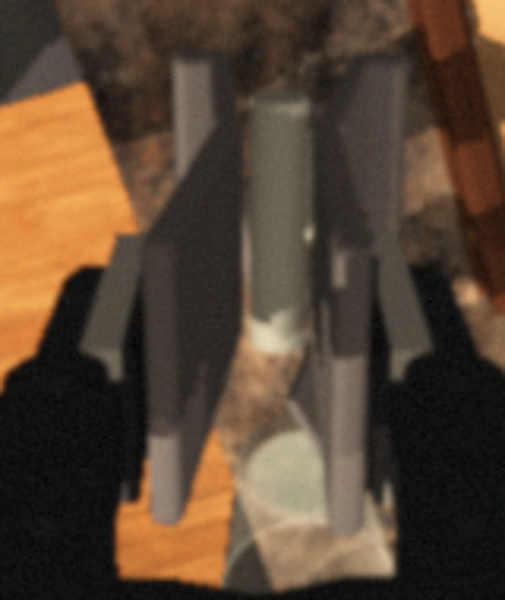

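```bash

python3 -m inch '[{"fingers":0.3,"dx":0,"dy":0,"dz":0,"roll":-0.6},{"fingers":0.3,"dx":0,"dy":0,"dz":0,"roll":-1.2},{"fingers":0.3,"dx":0,"dy":0,"dz":0,"roll":-1.2},{"fingers":0.3,"dx":0,"dy":0,"dz":0,"roll":-1.2},{"fingers":0.3,"dx":0,"dy":0,"dz":0,"roll":-1.2},{"fingers":0.3,"dx":0,"dy":0,"dz":0,"roll":-1.2},{"fingers":0.3,"dx":0,"dy":0,"dz":0,"roll":-1.2},{"fingers":0.3,"dx":0,"dy":0,"dz":0,"roll":-1.2},{"fingers":0.3,"dx":0,"dy":0,"dz":0,"roll":-1.2},{"fingers":0.3,"dx":0,"dy":0,"dz":0,"roll":-1.2},{"fingers":0.3,"dx":0,"dy":0,"dz":0,"roll":-1.2},{"fingers":0.3,"dx":0,"dy":0,"dz":0,"roll":-1.2},{"fingers":0.3,"dx":0,"dy":0,"dz":0,"roll":-1.2},{"fingers":0.3,"dx":0,"dy":0,"dz":0,"roll":-1.2}]'
python3 -m inch '[{"fingers":0.3,"dx":0,"dy":0,"dz":0,"roll":-1.2},{"fingers":0.3,"dx":0,"dy":0,"dz":0,"roll":-1.2},{"fingers":0.3,"dx":0,"dy":0,"dz":0,"roll":-1.2},{"fingers":0.3,"dx":0,"dy":0,"dz":0,"roll":-1.2},{"fingers":0.3,"dx":0,"dy":0,"dz":0,"roll":-1.2},{"fingers":0.3,"dx":0,"dy":0,"dz":0,"roll":-1.2},{"fingers":0.3,"dx":0,"dy":0,"dz":0,"roll":-1.2},{"fingers":0.3,"dx":0,"dy":0,"dz":0,"roll":-1.2},{"fingers":0.3,"dx":0,"dy":0,"dz":0,"roll":-1.2},{"fingers":0.3,"dx":0,"dy":0,"dz":0,"roll":-1.2},{"fingers":0.3,"dx":0,"dy":0,"dz":0,"roll":-1.2},{"fingers":0.3,"dx":0,"dy":0,"dz":0,"roll":-1.2},{"fingers":0.3,"dx":0,"dy":0,"dz":0,"roll":-1.2},{"fingers":0.3,"dx":0,"dy":0,"dz":0,"roll":-0.6},{"fingers":0.3,"dx":0,"dy":0,"dz":0,"roll":0}]'
python3 -c "
from h import *
st();want([.5945,.0795,.385],178.57)"
```

```text
clock: 50.9
eef_pos: [0.433, 0.0383, 0.3779]
tool_rot: [-0.704, 0.061, -0.058, 0.705]
ft_force: [0.2, -0.4, -0.8]
finger_gap: 0.0292
clock: 52.4
eef_pos: [0.4371, 0.0792, 0.377]
tool_rot: [0.529, 0.467, -0.487, -0.515]
ft_force: [-0.3, -0.7, -1.2]
finger_gap: 0.0291
t 52.4 tcp [0.4371 0.0792 0.377 ] zhead 174.78 down [-0.007 -0.034 -0.999] q [-0.07 -0.17  1.81 -0.03  1.5  -3.12] F [-0.3 -0.7 -1.2] gap 0.0291
roll units first -0.6323513966909976
dxyz now [  14.3   -9.1 -156.7]
dxyz after roll [   4.2   -8.  -157.3]
```

```bash

python3 -m inch '[{"fingers":0.3,"dx":15,"dy":-5,"dz":0,"roll":0},{"fingers":0.3,"dx":15,"dy":-5,"dz":0,"roll":0},{"fingers":0.3,"dx":10,"dy":0,"dz":0,"roll":0},{"fingers":0.3,"dx":0,"dy":0,"dz":0,"roll":0}]'
python3 -c "
from h import *
st();want([.5945,.0795,.385],178.57)"
```

```text
clock: 52.8
eef_pos: [0.4415, 0.1184, 0.3867]
tool_rot: [0.53, 0.467, -0.486, -0.515]
ft_force: [0.5, -0.6, -0.5]
finger_gap: 0.0294
t 52.8 tcp [0.4415 0.1184 0.3867] zhead 174.65 down [-0.005 -0.034 -0.999] q [ 0.02 -0.15  1.77 -0.03  1.52 -3.03] F [ 0.5 -0.6 -0.5] gap 0.0294
roll units first -0.6533968115103951
dxyz now [ -24.4    2.3 -156. ]
dxyz after roll [ -35.     1.7 -153.9]
```

```bash

python3 -m inch '[{"fingers":0.3,"dx":0,"dy":-5,"dz":-20,"roll":0},{"fingers":0.3,"dx":0,"dy":-5,"dz":-30,"roll":0},{"fingers":0.3,"dx":0,"dy":0,"dz":-30,"roll":0},{"fingers":0.3,"dx":0,"dy":0,"dz":-30,"roll":0},{"fingers":0.3,"dx":-10,"dy":0,"dz":-30,"roll":0},{"fingers":0.3,"dx":-10,"dy":0,"dz":-14,"roll":0},{"fingers":0.3,"dx":0,"dy":0,"dz":0,"roll":-0.3},{"fingers":0.3,"dx":0,"dy":0,"dz":0,"roll":-0.3},{"fingers":0.3,"dx":0,"dy":0,"dz":0,"roll":0}]'
python3 -c "
from h import *
st();want([.5945,.0795,.385],178.57);d=snap('wrist','w33.png')"
```

```text
clock: 53.7
eef_pos: [0.5925, 0.0947, 0.398]
tool_rot: [0.52, 0.478, -0.5, -0.501]
ft_force: [0.6, -0.3, -1.5]
finger_gap: 0.0297
t 53.7 tcp [0.5925 0.0947 0.398 ] zhead 177.5 down [-0.004 -0.042 -0.999] q [-0.02  0.18  1.42 -0.04  1.55 -3.12] F [ 0.6 -0.3 -1.5] gap 0.0297
roll units first -0.17835435544198694
dxyz now [-14.6  13.7  -2.7]
dxyz after roll [-15.2  13.   -2.4]
```

View pics/w33.png

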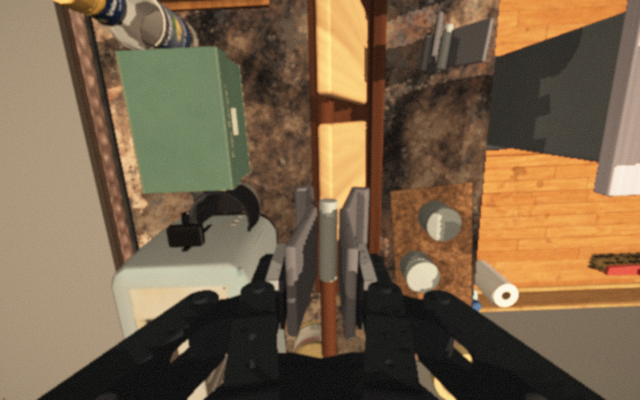

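```bash

python3 -m inch '[{"fingers":0.3,"dx":-6,"dy":0,"dz":0,"roll":0.5},{"fingers":0.3,"dx":-8,"dy":0,"dz":0,"roll":0},{"fingers":0.3,"dx":0,"dy":0,"dz":0,"roll":0},{"fingers":0.3,"dx":0,"dy":0,"dz":0,"roll":0}]'
python3 - <<'E'
from h import *
st();d=snap('wrist','w34.png');want([.5945,.0795,.3355],174.5)
cv2.imwrite('pics/c18.png',cv2.resize(d['img'][80:350,250:410],(474,800))[:600])
E
```

```text
clock: 54.15
eef_pos: [0.5922, 0.0795, 0.399]
tool_rot: [0.534, 0.464, -0.486, -0.513]
ft_force: [0.0, -0.7, -1.2]
finger_gap: 0.0296
t 54.15 tcp [0.5922 0.0795 0.399 ] zhead 174.39 down [-0.003 -0.042 -0.999] q [-0.05  0.17  1.42 -0.04  1.54 -3.09] F [ 0.  -0.7 -1.2] gap 0.0296
roll units first -0.018584905112135175
dxyz now [ 2.8 63.3 -2.1]
dxyz after roll [ 0.1 63.4 -2.2]
```

View pics/c18.png

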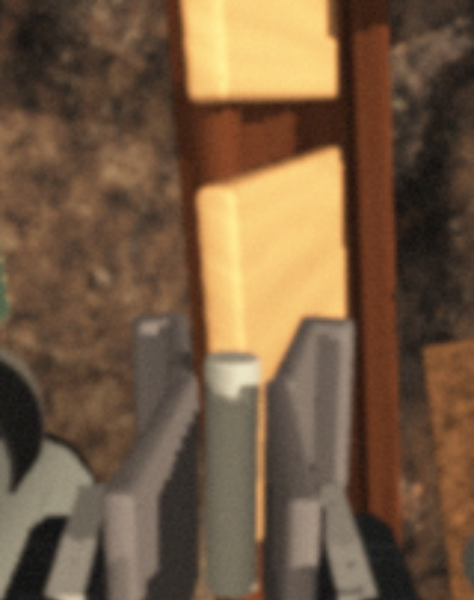

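```bash
cat > e.py <<'E'
from clip import *
a=lambda x,y:(250+x/2.963-.3,80+y/2.963-.3)
for q in [(197,190),(205,355)]: print('back top',onz(d,*a(*q),.2120).round(4))
for q in [(240,185),(246,350)]: print('front top',onz(d,*a(*q),.2085).round(4))
for h in (140,147):
    for q in [(187,322),(310,322),(137,322),(355,322)]: print('tips',h,onz(d,*a(*q),t[2]-h/1000).round(4),tl(*a(*q),h))
for q in [(232,365),(232,590)]: print('hinge',onz(d,*a(*q),t[2]-.099).round(4),tl(*a(*q),99))
E
python3 e.py
```

```text
back top [0.5916 0.0284 0.212 ]
back top [0.5941 0.0754 0.212 ]
front top [0.5796 0.0285 0.2085]
front top [0.5822 0.076  0.2085]
tips 140 [0.596  0.055  0.2589] [-18.2 140.9  -6. ]
tips 140 [0.5673 0.0578 0.2589] [-18.2 140.9  22.9]
tips 140 [0.6077 0.0539 0.2589] [-18.2 140.9 -17.7]
tips 140 [0.5568 0.0589 0.2589] [-18.2 140.9  33.4]
tips 147 [0.5964 0.0565 0.2519] [-16.3 147.8  -6.2]
tips 147 [0.5667 0.0595 0.2519] [-16.3 147.8  23.6]
tips 147 [0.6084 0.0554 0.2519] [-16.3 147.8 -18.3]
tips 147 [0.5559 0.0605 0.2519] [-16.3 147.8  34.5]
hinge [0.5864 0.0553 0.2999] [-20.6 100.    3.6]
hinge [0.5908 0.1028 0.2999] [27.1 97.9  3.9]
```

```bash

python3 -m inch '[{"fingers":0.3,"dx":5,"dy":10,"dz":-2.5,"roll":0},{"fingers":0.3,"dx":0,"dy":15,"dz":0,"roll":0},{"fingers":0.3,"dx":0,"dy":8,"dz":0,"roll":0},{"fingers":0.3,"dx":0,"dy":3,"dz":0,"roll":0},{"fingers":0.3,"dx":0,"dy":0,"dz":0,"roll":0},{"fingers":0.3,"dx":0,"dy":0,"dz":0,"roll":0}]'
python3 - <<'E'
from h import *
st();d=snap('wrist','w35.png')
cv2.imwrite('pics/c19.png',cv2.resize(d['img'][80:350,250:410],(474,800))[:600])
E
```

```text
clock: 54.8
eef_pos: [0.5954, 0.0827, 0.3627]
tool_rot: [0.534, 0.464, -0.485, -0.514]
ft_force: [-0.3, 0.1, -1.1]
finger_gap: 0.0294
t 54.8 tcp [0.5954 0.0827 0.3627] zhead 174.35 down [-0.003 -0.042 -0.999] q [-0.04  0.2   1.46 -0.04  1.48 -3.08] F [-0.3  0.1 -1.1] gap 0.0294
```

View pics/c19.png

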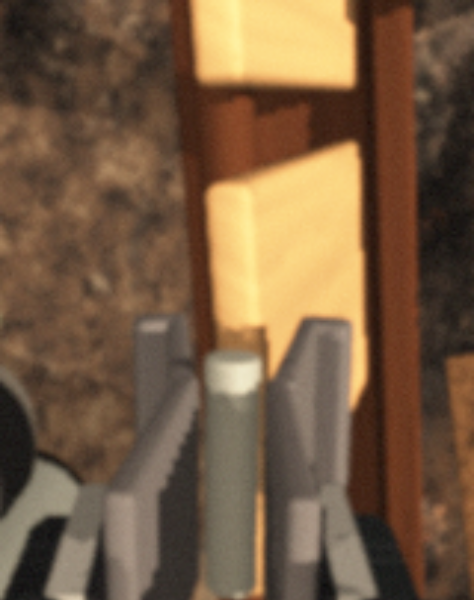

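```bash

python3 -m inch '[{"fingers":0.3,"dx":0,"dy":8,"dz":0.5,"roll":0},{"fingers":0.3,"dx":1,"dy":8,"dz":0,"roll":0},{"fingers":0.3,"dx":0,"dy":7,"dz":0,"roll":0},{"fingers":0.3,"dx":0,"dy":4,"dz":0,"roll":0},{"fingers":0.3,"dx":0,"dy":0,"dz":0,"roll":0},{"fingers":0.3,"dx":0,"dy":0,"dz":0,"roll":0}]'
python3 - <<'E'
from h import *
st();d=snap('wrist','w36.png')
cv2.imwrite('pics/c20.png',cv2.resize(d['img'][80:350,250:410],(474,800))[:600])
d=snap('scene','s7.png');cv2.imwrite('pics/c21.png',cv2.resize(d['img'][100:260,180:380],(750,600)))
E
```

```text
clock: 55.45
eef_pos: [0.5949, 0.0826, 0.3355]
tool_rot: [0.534, 0.464, -0.486, -0.514]
ft_force: [0.5, -0.5, -1.2]
finger_gap: 0.0293
t 55.45 tcp [0.5949 0.0826 0.3355] zhead 174.34 down [-0.003 -0.042 -0.999] q [-0.04  0.22  1.5  -0.04  1.43 -3.08] F [ 0.5 -0.5 -1.2] gap 0.0293
```

View pics/c20.png

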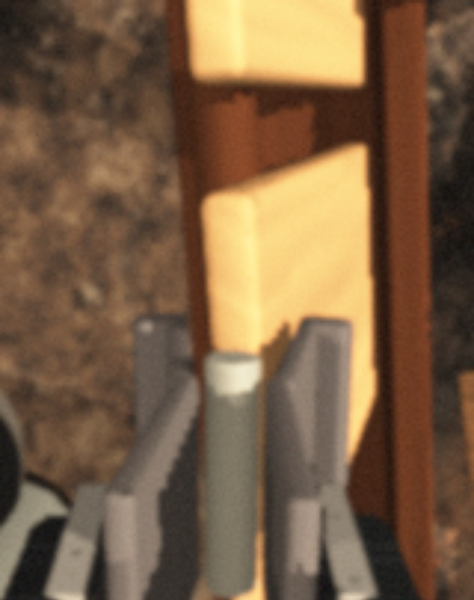

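View pics/c21.png

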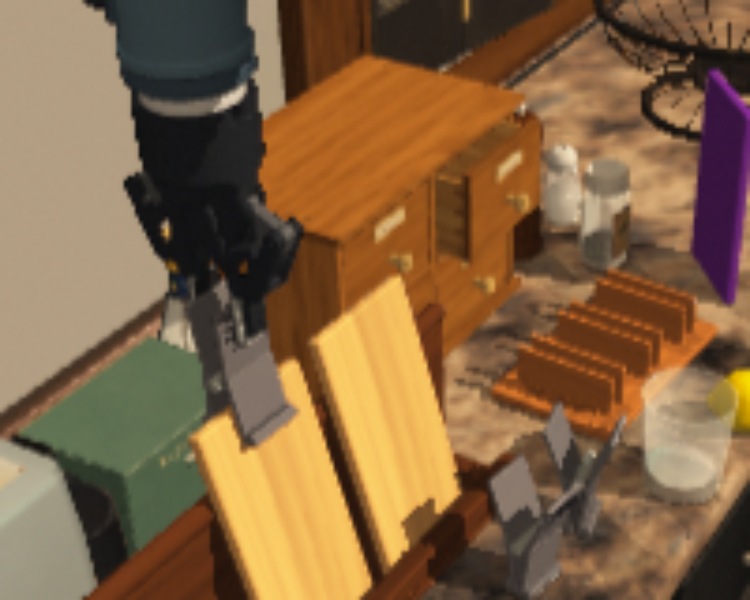

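```bash

python3 -m inch '[{"fingers":0.3,"dx":0,"dy":4,"dz":0,"roll":0},{"fingers":0.38,"dx":0,"dy":0,"dz":0,"roll":0},{"fingers":0.42,"dx":0,"dy":0,"dz":0,"roll":0},{"fingers":0.46,"dx":0,"dy":0,"dz":0,"roll":0},{"fingers":0.5,"dx":0,"dy":0,"dz":0,"roll":0},{"fingers":0.55,"dx":0,"dy":0,"dz":0,"roll":0},{"fingers":0.6,"dx":0,"dy":0,"dz":0,"roll":0},{"fingers":0.65,"dx":0,"dy":0,"dz":0,"roll":0},{"fingers":0.65,"dx":0,"dy":0,"dz":0,"roll":0}]'
python3 - <<'E'
from h import *
st();d=snap('wrist','w37.png')
d=snap('scene','s8.png');cv2.imwrite('pics/c22.png',cv2.resize(d['img'][100:260,180:380],(750,600)))
E
```

```text
clock: 56.45
eef_pos: [0.595, 0.0824, 0.3318]
tool_rot: [0.535, 0.464, -0.485, -0.513]
ft_force: [-0.3, 0.4, 0.6]
finger_gap: 0.0557
t 56.45 tcp [0.595  0.0824 0.3318] zhead 174.34 down [-0.002 -0.043 -0.999] q [-0.04  0.22  1.5  -0.04  1.42 -3.08] F [-0.3  0.4  0.6] gap 0.0557
```

View pics/w37.png

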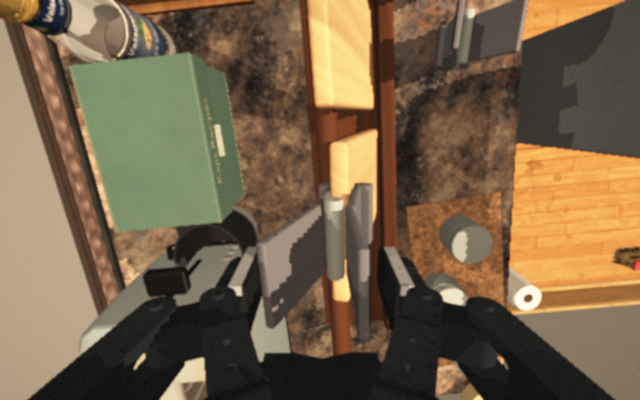

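View pics/c22.png

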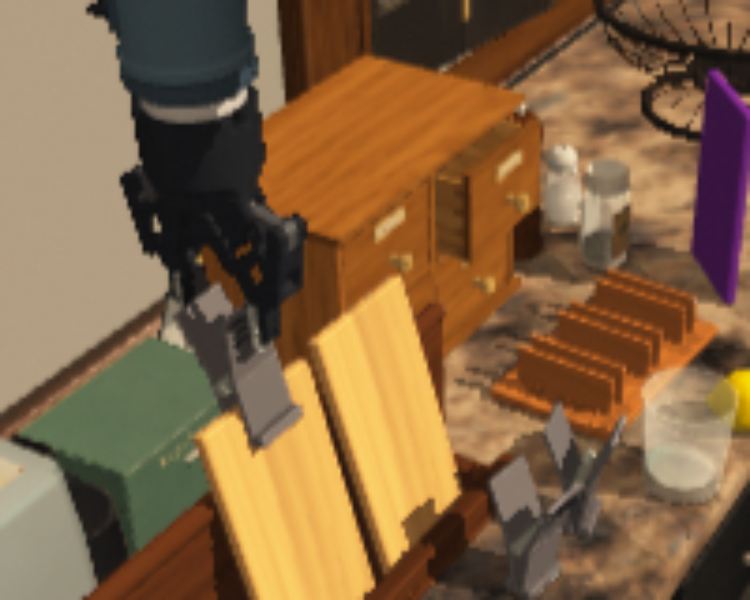

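```bash

python3 -m inch '[{"fingers":0.75,"dx":0,"dy":0,"dz":0,"roll":0},{"fingers":0.85,"dx":0,"dy":0,"dz":0,"roll":0},{"fingers":1,"dx":0,"dy":0,"dz":0,"roll":0},{"fingers":1,"dx":0,"dy":0,"dz":0,"roll":0},{"fingers":1,"dx":0,"dy":0,"dz":0,"roll":0},{"fingers":1,"dx":0,"dy":0,"dz":0,"roll":0}]'
python3 - <<'E'
from h import *
st();d=snap('wrist','w38.png')
E
```

```text
clock: 57.15
eef_pos: [0.5948, 0.0824, 0.3315]
tool_rot: [0.534, 0.464, -0.486, -0.514]
ft_force: [0.7, 0.5, 0.4]
finger_gap: 0.0853
t 57.15 tcp [0.5948 0.0824 0.3315] zhead 174.34 down [-0.003 -0.042 -0.999] q [-0.04  0.22  1.5  -0.04  1.42 -3.08] F [0.7 0.5 0.4] gap 0.0853
```

View pics/w38.png

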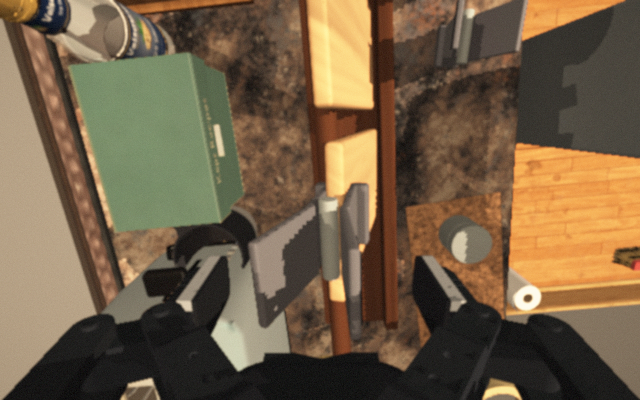

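```bash

python3 -m inch '[{"fingers":1,"dx":0,"dy":-10,"dz":0,"roll":0},{"fingers":1,"dx":0,"dy":-20,"dz":0,"roll":0},{"fingers":1,"dx":0,"dy":-30,"dz":0,"roll":0},{"fingers":1,"dx":0,"dy":-30,"dz":0,"roll":0},{"fingers":1,"dx":0,"dy":0,"dz":30,"roll":0},{"fingers":1,"dx":0,"dy":0,"dz":40,"roll":0},{"fingers":1,"dx":0,"dy":0,"dz":0,"roll":0}]'
python3 - <<'E'
from h import *
st();d=snap('wrist','w39.png')
d=snap('scene','s9.png');cv2.imwrite('pics/c23.png',cv2.resize(d['img'][100:320,180:380],(545,600)))
E
```

```text
clock: 57.9
eef_pos: [0.522, 0.094, 0.422]
tool_rot: [0.534, 0.464, -0.486, -0.514]
ft_force: [-0.3, 0.7, -0.7]
finger_gap: 0.0853
t 57.9 tcp [0.522 0.094 0.422] zhead 174.41 down [-0.004 -0.042 -0.999] q [-0.03  0.01  1.55 -0.04  1.58 -3.07] F [-0.3  0.7 -0.7] gap 0.0853
```

View pics/w39.png

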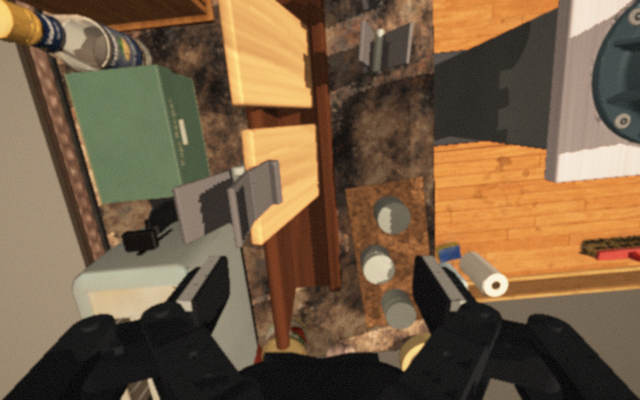

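View pics/c23.png

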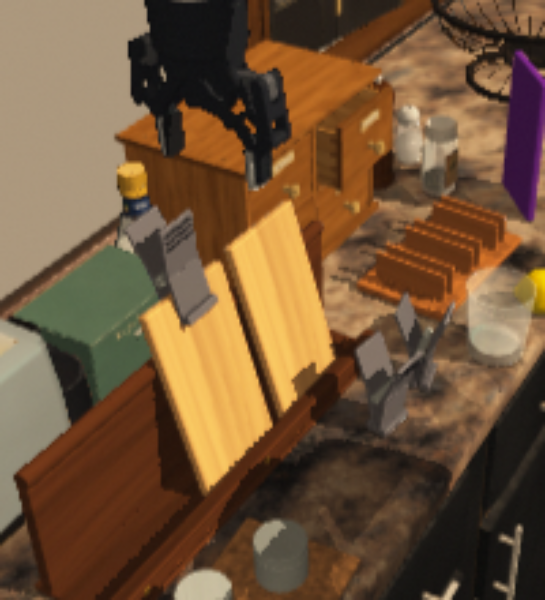

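```bash
python3 - <<'E'
from h import *
d=load('wrist')
c=np.array([.4165,.2605]);yw=.066;y=np.array([-np.sin(yw),np.cos(yw)]);x=np.array([np.cos(yw),np.sin(yw)])
for t in [(391,211),(378,265),(399,310)]:
    p=onz(d,*t,.05);print(p.round(3),((p[:2]-c)@x).round(3),((p[:2]-c)@y).round(3))
C=[onz(d,*q,.005).round(3) for q in [(347,192),(418,180),(372,327)]];print(C)
# board A measurement
for q in [(246,135),(318,123)]: print(onz(d,*q,.212),onz(d,*q,.01))
E
```

```text
[0.425 0.166 0.05 ] 0.002 -0.095
[0.449 0.251 0.05 ] 0.031 -0.012
[0.419 0.334 0.05 ] 0.007 0.073
[array([0.485, 0.141, 0.005]), array([0.371, 0.133, 0.005]), array([0.459, 0.395, 0.005])]
[0.5826246  0.03100925 0.212     ] [0.63032115 0.03668145 0.01      ]
[0.51826553 0.02698116 0.212     ] [0.5200309  0.02977862 0.01      ]
```

```bash

python3 -m inch '[{"fingers":1,"dx":0,"dy":0,"dz":0,"roll":0.75},{"fingers":1,"dx":0,"dy":0,"dz":0,"roll":1.2},{"fingers":1,"dx":0,"dy":0,"dz":0,"roll":1.3},{"fingers":1,"dx":0,"dy":0,"dz":0,"roll":1.3},{"fingers":1,"dx":0,"dy":0,"dz":0,"roll":1.3},{"fingers":1,"dx":0,"dy":0,"dz":0,"roll":1.3},{"fingers":1,"dx":0,"dy":0,"dz":0,"roll":1.3},{"fingers":1,"dx":0,"dy":0,"dz":0,"roll":1.3},{"fingers":1,"dx":0,"dy":0,"dz":0,"roll":1.3},{"fingers":1,"dx":0,"dy":0,"dz":0,"roll":1.3},{"fingers":1,"dx":0,"dy":0,"dz":0,"roll":1.3},{"fingers":1,"dx":0,"dy":0,"dz":0,"roll":1.3}]'
python3 -m inch '[{"fingers":1,"dx":0,"dy":0,"dz":0,"roll":1.3},{"fingers":1,"dx":0,"dy":0,"dz":0,"roll":1.3},{"fingers":1,"dx":0,"dy":0,"dz":0,"roll":1.3},{"fingers":1,"dx":0,"dy":0,"dz":0,"roll":1.3},{"fingers":1,"dx":0,"dy":0,"dz":0,"roll":1.3},{"fingers":1,"dx":0,"dy":0,"dz":0,"roll":1.3},{"fingers":1,"dx":0,"dy":0,"dz":0,"roll":1.3},{"fingers":1,"dx":0,"dy":0,"dz":0,"roll":1.3},{"fingers":1,"dx":0,"dy":0,"dz":0,"roll":1.3},{"fingers":1,"dx":0,"dy":0,"dz":0,"roll":1.3},{"fingers":1,"dx":0,"dy":0,"dz":0,"roll":1.2},{"fingers":1,"dx":0,"dy":0,"dz":0,"roll":0.7},{"fingers":1,"dx":0,"dy":0,"dz":0,"roll":0}]'
python3 -c "
from h import *
st();want([.4335,-.0535,.30],-7.5)"
```

```text
clock: 59.2
eef_pos: [0.5267, 0.0929, 0.4217]
tool_rot: [0.721, -0.035, 0.035, -0.691]
ft_force: [1.3, 0.4, -0.3]
finger_gap: 0.0858
clock: 60.5
eef_pos: [0.5265, 0.0929, 0.4217]
tool_rot: [0.489, -0.51, 0.531, -0.468]
ft_force: [-0.2, 0.3, -0.3]
finger_gap: 0.0851
t 60.5 tcp [0.5265 0.0929 0.4217] zhead -4.81 down [-0.003 -0.043 -0.999] q [-0.03  0.02  1.55 -0.04  1.58  0.06] F [-0.2  0.3 -0.3] gap 0.0851
roll units first 0.4487036710475489
dxyz now [148.4 128.  -80.5]
dxyz after roll [157.3 121.7 -73.1]
```

```bash

python3 -m inch '[{"fingers":1,"dx":0,"dy":0,"dz":-20,"roll":0.45},{"fingers":1,"dx":25,"dy":0,"dz":-30,"roll":0},{"fingers":1,"dx":40,"dy":0,"dz":-23,"roll":0},{"fingers":1,"dx":40,"dy":20,"dz":0,"roll":0},{"fingers":1,"dx":40,"dy":30,"dz":0,"roll":0},{"fingers":1,"dx":7,"dy":30,"dz":0,"roll":0},{"fingers":1,"dx":0,"dy":30,"dz":0,"roll":0},{"fingers":1,"dx":0,"dy":15,"dz":0,"roll":0},{"fingers":1,"dx":0,"dy":0,"dz":0,"roll":0},{"fingers":1,"dx":0,"dy":0,"dz":0,"roll":0}]' 30
python3 -c "
from h import *
st();d=snap('wrist','w40.png');want([.4335,-.0535,.15],-7.5)
cv2.imwrite('pics/c24.png',cv2.resize(d['img'][120:320,230:410],(540,600)))"
```

```text
clock: 61.5
eef_pos: [0.4335, -0.0545, 0.3035]
tool_rot: [0.477, -0.52, 0.542, -0.456]
ft_force: [0.3, 0.6, 0.3]
finger_gap: 0.0855
t 61.5 tcp [ 0.4335 -0.0545  0.3035] zhead -7.39 down [-0.003 -0.043 -0.999] q [-0.37 -0.14  1.94 -0.04  1.33 -0.24] F [0.3 0.6 0.3] gap 0.0855
roll units first 0.017792897338419305
dxyz now [ -7.6 153.9  -1. ]
dxyz after roll [ -1.  154.1  -0.4]
```

View pics/w40.png

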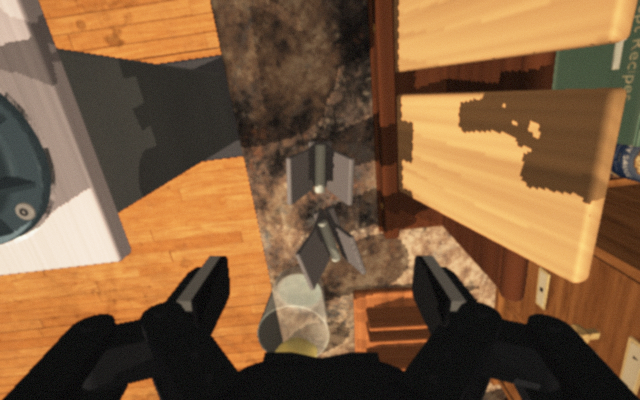

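View pics/c24.png

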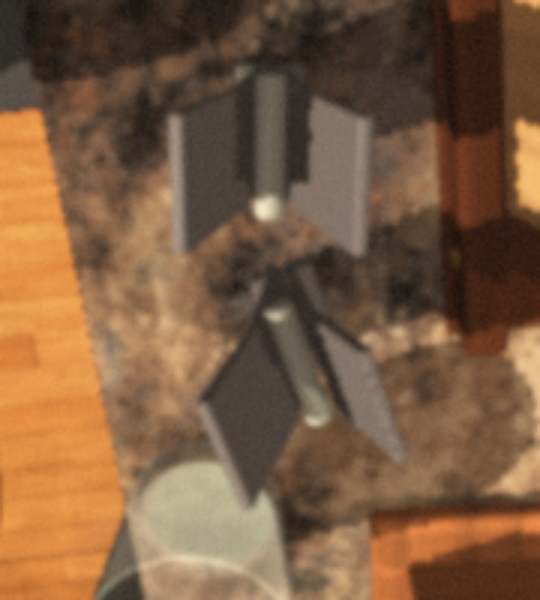

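```bash
python3 - <<'E'
from clip import *
a=lambda x,y:(230+x/3-.33,120+y/3-.33)
P=[onz(d,*a(*q),.1) for q in [(173,115),(181,252),(371,118),(361,254)]];print(np.round(P,4),np.mean(P,0).round(4))
H=[onz(d,*a(*q),.052) for q in [(270,75),(267,215)]];print(np.round(H,4),np.mean(H,0).round(4),np.degrees(np.arctan2(*(H[0]-H[1])[[1,0]])))
m=(np.mean(P,0)+np.mean(H,0))/2
want([m[0],m[1],.150])
E
```

```text
[[ 0.4084 -0.0292  0.1   ]
 [ 0.4039 -0.0714  0.1   ]
 [ 0.4654 -0.0375  0.1   ]
 [ 0.4584 -0.0792  0.1   ]] [ 0.434  -0.0543  0.1   ]
[[ 0.4368 -0.0293  0.052 ]
 [ 0.4293 -0.0784  0.052 ]] [ 0.433  -0.0538  0.052 ] 81.29382789124803
dxyz now [ -7.  153.9  -0.9]
```

```bash

python3 -m inch '[{"fingers":1,"dx":-1,"dy":15,"dz":2,"roll":0},{"fingers":1,"dx":-1,"dy":30,"dz":0,"roll":0},{"fingers":1,"dx":-2,"dy":35,"dz":0,"roll":0},{"fingers":1,"dx":-2,"dy":30,"dz":0,"roll":0},{"fingers":1,"dx":-1,"dy":25,"dz":0,"roll":0},{"fingers":1,"dx":0,"dy":13,"dz":0,"roll":0},{"fingers":1,"dx":0,"dy":5,"dz":0,"roll":0},{"fingers":1,"dx":0,"dy":0,"dz":0,"roll":0},{"fingers":1,"dx":0,"dy":0,"dz":0,"roll":0}]' 30
python3 -c "
from h import *
st();snap('wrist','w41.png')"
```

```text
clock: 62.45
eef_pos: [0.4363, -0.0543, 0.151]
tool_rot: [0.477, -0.52, 0.543, -0.456]
ft_force: [0.7, -0.5, 0.4]
finger_gap: 0.0856
t 62.45 tcp [ 0.4363 -0.0543  0.151 ] zhead -7.42 down [-0.001 -0.043 -0.999] q [-0.37  0.09  2.06 -0.05  0.98 -0.21] F [ 0.7 -0.5  0.4] gap 0.0856
```

View pics/w41.png

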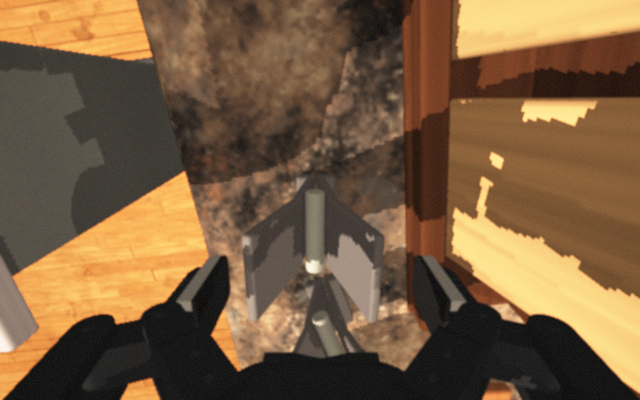

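```bash

python3 -m inch '[{"fingers":1,"dx":0,"dy":1,"dz":-6,"roll":0},{"fingers":0.75,"dx":0,"dy":0,"dz":0,"roll":0},{"fingers":0.65,"dx":0,"dy":0,"dz":0,"roll":0},{"fingers":0.55,"dx":0,"dy":-1,"dz":0,"roll":0},{"fingers":0.45,"dx":0,"dy":-1,"dz":0,"roll":0},{"fingers":0.35,"dx":0,"dy":-1,"dz":0,"roll":0},{"fingers":0.3,"dx":0,"dy":-1,"dz":0,"roll":0},{"fingers":0.3,"dx":0,"dy":0,"dz":0,"roll":0},{"fingers":0.3,"dx":0,"dy":0,"dz":0,"roll":0}]' 30
python3 -c "
from h import *
st();snap('wrist','w42.png')"
```

```text
clock: 63.4
eef_pos: [0.4313, -0.0539, 0.1543]
tool_rot: [0.476, -0.519, 0.544, -0.456]
ft_force: [3.0, 0.2, 8.4]
finger_gap: 0.0298
t 63.4 tcp [ 0.4313 -0.0539  0.1543] zhead -7.45 down [ 0.002 -0.044 -0.999] q [-0.37  0.07  2.07 -0.05  0.98 -0.22] F [3.  0.2 8.4] gap 0.0298
```

View pics/w42.png

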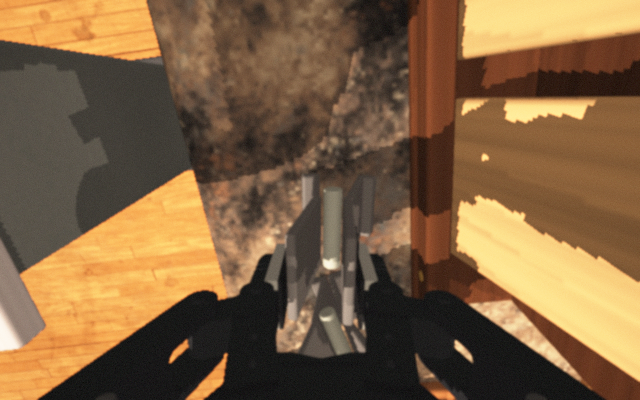

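```bash

python3 -m inch '[{"fingers":0.3,"dx":0,"dy":0.5,"dz":4,"roll":0},{"fingers":0.3,"dx":0,"dy":0,"dz":5,"roll":0},{"fingers":0.3,"dx":0,"dy":0,"dz":5,"roll":0},{"fingers":0.3,"dx":0,"dy":0,"dz":5,"roll":0},{"fingers":0.3,"dx":0,"dy":0,"dz":0,"roll":0}]' 22
python3 -c "
from h import *
st();snap('wrist','w43.png')"
```

```text
clock: 63.95
eef_pos: [0.4479, -0.0556, 0.1522]
tool_rot: [0.478, -0.521, 0.541, -0.455]
ft_force: [-1.8, 0.5, 6.0]
finger_gap: 0.0295
t 63.95 tcp [ 0.4479 -0.0556  0.1522] zhead -7.44 down [-0.005 -0.042 -0.999] q [-0.36  0.11  2.03 -0.05  0.99 -0.21] F [-1.8  0.5  6. ] gap 0.0295
```

View pics/w43.png

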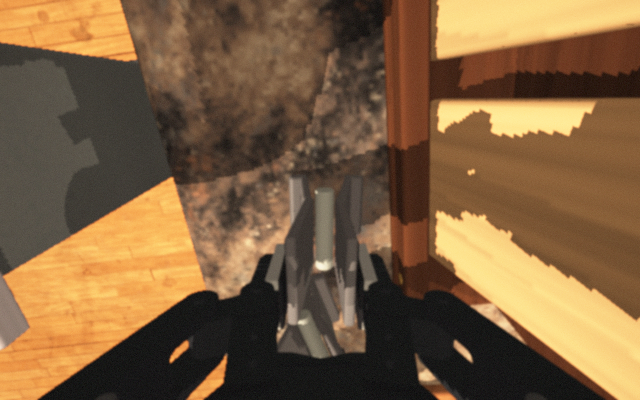

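```bash

python3 -m inch '[{"fingers":0.3,"dx":0,"dy":0.5,"dz":4,"roll":0},{"fingers":0.3,"dx":0,"dy":0.5,"dz":5,"roll":0},{"fingers":0.3,"dx":0,"dy":0,"dz":5,"roll":0},{"fingers":0.3,"dx":0,"dy":0,"dz":0,"roll":0}]' 22
python3 -c "
from h import *
st();snap('wrist','w44.png')"
```

```text
clock: 64.4
eef_pos: [0.4619, -0.0574, 0.1511]
tool_rot: [0.477, -0.521, 0.542, -0.455]
ft_force: [-0.7, 0.3, 4.6]
finger_gap: 0.0298
t 64.4 tcp [ 0.4619 -0.0574  0.1511] zhead -7.45 down [-0.004 -0.042 -0.999] q [-0.36  0.14  2.   -0.05  0.99 -0.2 ] F [-0.7  0.3  4.6] gap 0.0298
```

View pics/w44.png

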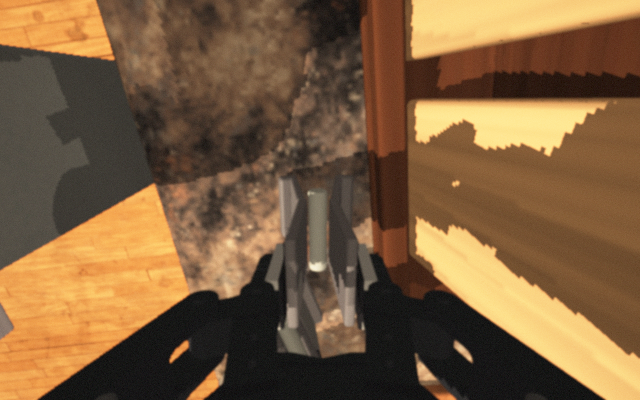

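```bash

python3 -m inch '[{"fingers":0.3,"dx":0,"dy":-5,"dz":0,"roll":0},{"fingers":0.3,"dx":0,"dy":-20,"dz":0,"roll":0},{"fingers":0.3,"dx":0,"dy":-35,"dz":0,"roll":0},{"fingers":0.3,"dx":0,"dy":-40,"dz":0,"roll":0},{"fingers":0.3,"dx":0,"dy":-40,"dz":0,"roll":0},{"fingers":0.3,"dx":0,"dy":-40,"dz":0,"roll":0},{"fingers":0.3,"dx":0,"dy":-40,"dz":0,"roll":0},{"fingers":0.3,"dx":0,"dy":-30,"dz":0,"roll":-1},{"fingers":0.3,"dx":0,"dy":0,"dz":0,"roll":0},{"fingers":0.3,"dx":0,"dy":0,"dz":0,"roll":0}]' 30
cat > e2.py <<'E'
from clip import *
st()
cv2.imwrite('pics/c25.png',cv2.resize(d['img'][150:350,240:400],(480,600)))
E
python3 -c "
from h import *
snap('wrist','w45.png')"; python3 e2.py
```

```text
clock: 65.45
eef_pos: [0.4627, -0.0467, 0.4011]
tool_rot: [0.504, -0.496, 0.517, -0.482]
ft_force: [0.7, 0.4, -1.5]
finger_gap: 0.0294
t 65.5 tcp [ 0.4623 -0.0466  0.3999] zhead -1.51 down [-0.005 -0.042 -0.999] q [-0.33 -0.14  1.74 -0.04  1.53 -0.31] F [ 0.8  1.2 -1.8] gap 0.0292
```

View pics/c25.png

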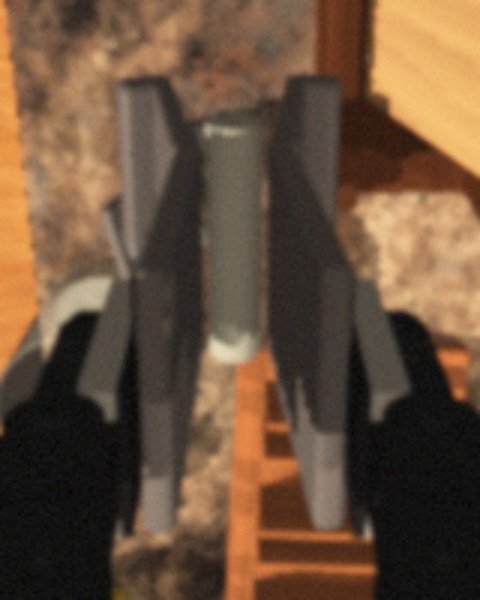

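```bash
cat >> e2.py <<'E'
a=lambda x,y:(240+x/3-.33,150+y/3-.33)
for q in [(163,80),(288,80),(120,80),(338,80)]: print('tips',tl(*a(*q),150))
for q in [(233,120),(233,350)]: print('hinge',tl(*a(*q),102))
for q in [(145,525),(176,525),(312,525),(343,525)]: print('tail',tl(*a(*q),53))
want([.582,-.0475,.405])
E
python3 e2.py
```

```text
t 65.5 tcp [ 0.4623 -0.0466  0.3999] zhead -1.51 down [-0.005 -0.042 -0.999] q [-0.33 -0.14  1.74 -0.04  1.53 -0.31] F [ 0.8  1.2 -1.8] gap 0.0292
tips [-25.6 149.1 -17.9]
tips [-25.6 149.   12. ]
tips [-25.6 149.2 -28.2]
tips [-25.6 149.   23.9]
hinge [-28.8 100.9  -0.7]
hinge [ 21.  103.   -0.9]
tail [ 24.9  54.1 -14.5]
tail [24.9 54.1 -9.5]
tail [24.9 54.1 12. ]
tail [24.9 54.  16.9]
dxyz now [ -2.1  -5.6 119.7]
```

```bash

python3 -m inch '[{"fingers":0.3,"dx":0,"dy":-5,"dz":20,"roll":0},{"fingers":0.3,"dx":3,"dy":0,"dz":30,"roll":0},{"fingers":0.3,"dx":2,"dy":0,"dz":30,"roll":0},{"fingers":0.3,"dx":0,"dy":0,"dz":25,"roll":0},{"fingers":0.3,"dx":0,"dy":0,"dz":15,"roll":0},{"fingers":0.3,"dx":0,"dy":0,"dz":0,"roll":0},{"fingers":0.3,"dx":0,"dy":0,"dz":0,"roll":0}]'
python3 - <<'E'
from h import *
st();d=snap('wrist','w46.png');want([.5835,-.0515,.405])
cv2.imwrite('pics/c26.png',cv2.resize(d['img'][80:350,250:410],(474,800))[:600])
E
```

```text
clock: 66.2
eef_pos: [0.5819, -0.0546, 0.4038]
tool_rot: [0.505, -0.498, 0.515, -0.481]
ft_force: [-0.8, 0.0, -0.0]
finger_gap: 0.0291
t 66.2 tcp [ 0.5819 -0.0546  0.4038] zhead -1.48 down [-0.007 -0.041 -0.999] q [-0.28  0.14  1.45 -0.04  1.54 -0.25] F [-0.8  0.  -0. ] gap 0.0291
dxyz now [-3.  -0.7  1.6]
```

View pics/c26.png

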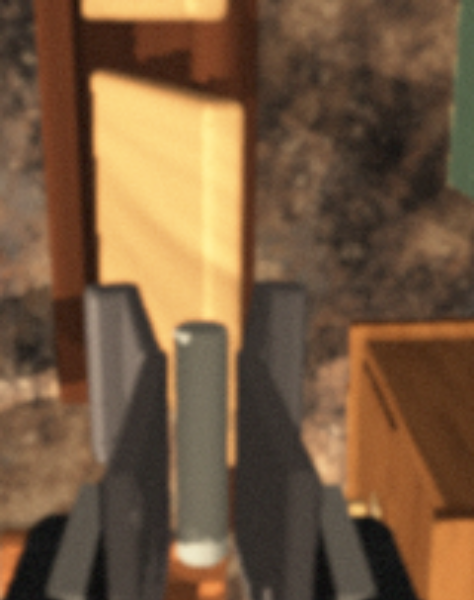

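```bash
cat > e3.py <<'E'
from clip import *
a=lambda x,y:(250+x/2.963-.3,80+y/2.963-.3)
for q in [(244,105),(240,330)]: print('back top',onz(d,*a(*q),.2120).round(4))
for q in [(204,100),(202,330)]: print('front top',onz(d,*a(*q),.2085).round(4))
for q in [(135,288),(258,288)]: print('tips',onz(d,*a(*q),t[2]-.15).round(4),tl(*a(*q),150))
E
python3 e3.py
```

```text
back top [0.5918 0.0043 0.212 ]
back top [ 0.5898 -0.0592  0.212 ]
front top [0.5811 0.0056 0.2085]
front top [ 0.5786 -0.0601  0.2085]
tips [ 0.564  -0.0344  0.2544] [-25.9 149.1 -17.6]
tips [ 0.5935 -0.0351  0.2544] [-26. 149.  12.]
```

```bash

python3 -m inch '[{"fingers":0.3,"dx":-6,"dy":10,"dz":2.5,"roll":0},{"fingers":0.3,"dx":0,"dy":15,"dz":0,"roll":0},{"fingers":0.3,"dx":0,"dy":10,"dz":0,"roll":0},{"fingers":0.3,"dx":0,"dy":4,"dz":0,"roll":0},{"fingers":0.3,"dx":0,"dy":0,"dz":0,"roll":0},{"fingers":0.3,"dx":0,"dy":0,"dz":0,"roll":0}]'
python3 - <<'E'
from h import *
st();d=snap('wrist','w47.png')
cv2.imwrite('pics/c27.png',cv2.resize(d['img'][80:350,250:410],(474,800))[:600])
E
```

```text
clock: 66.85
eef_pos: [0.5853, -0.0505, 0.3669]
tool_rot: [0.505, -0.496, 0.516, -0.482]
ft_force: [-0.1, -0.4, -0.7]
finger_gap: 0.0293
t 66.85 tcp [ 0.5853 -0.0505  0.3669] zhead -1.47 down [-0.003 -0.043 -0.999] q [-0.27  0.16  1.5  -0.04  1.47 -0.24] F [-0.1 -0.4 -0.7] gap 0.0293
```

View pics/c27.png

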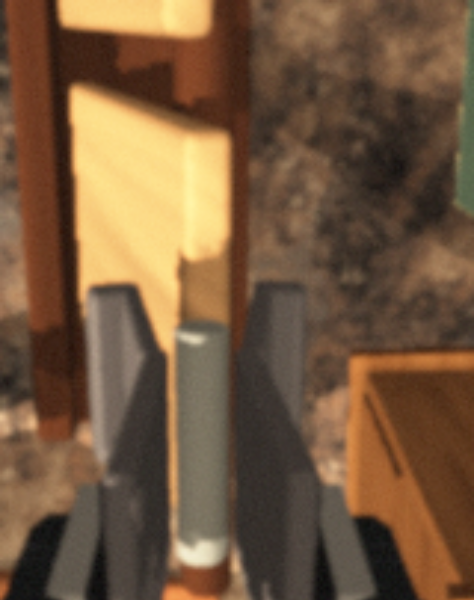

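```bash

python3 -m inch '[{"fingers":0.3,"dx":0,"dy":8,"dz":0,"roll":0},{"fingers":0.3,"dx":0,"dy":9,"dz":0,"roll":0},{"fingers":0.3,"dx":0,"dy":8,"dz":0,"roll":0},{"fingers":0.3,"dx":0,"dy":5,"dz":0,"roll":0},{"fingers":0.3,"dx":0,"dy":2,"dz":0,"roll":0},{"fingers":0.3,"dx":0,"dy":0,"dz":0,"roll":0},{"fingers":0.3,"dx":0,"dy":0,"dz":0,"roll":0}]'
python3 - <<'E'
from h import *
st();d=snap('wrist','w48.png')
cv2.imwrite('pics/c28.png',cv2.resize(d['img'][80:350,250:410],(474,800))[:600])
d=snap('scene','s10.png');cv2.imwrite('pics/c29.png',cv2.resize(d['img'][100:260,180:380],(750,600)))
E
```

```text
clock: 67.6
eef_pos: [0.5852, -0.0518, 0.335]
tool_rot: [0.505, -0.496, 0.516, -0.482]
ft_force: [-0.5, -0.3, -0.9]
finger_gap: 0.0291
t 67.6 tcp [ 0.5852 -0.0518  0.335 ] zhead -1.46 down [-0.003 -0.043 -0.999] q [-0.27  0.18  1.54 -0.04  1.41 -0.24] F [-0.5 -0.3 -0.9] gap 0.0291
```

View pics/c28.png

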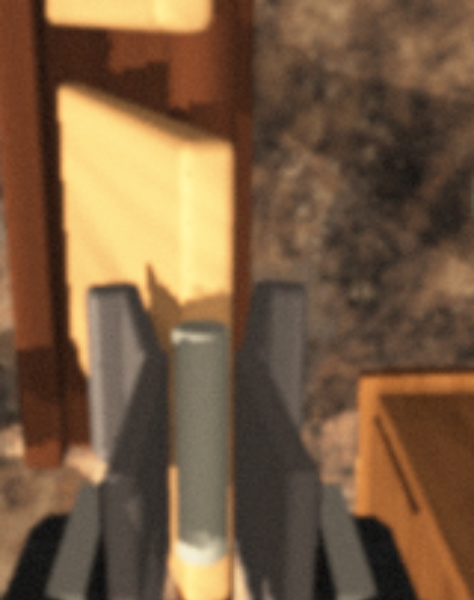

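View pics/c29.png

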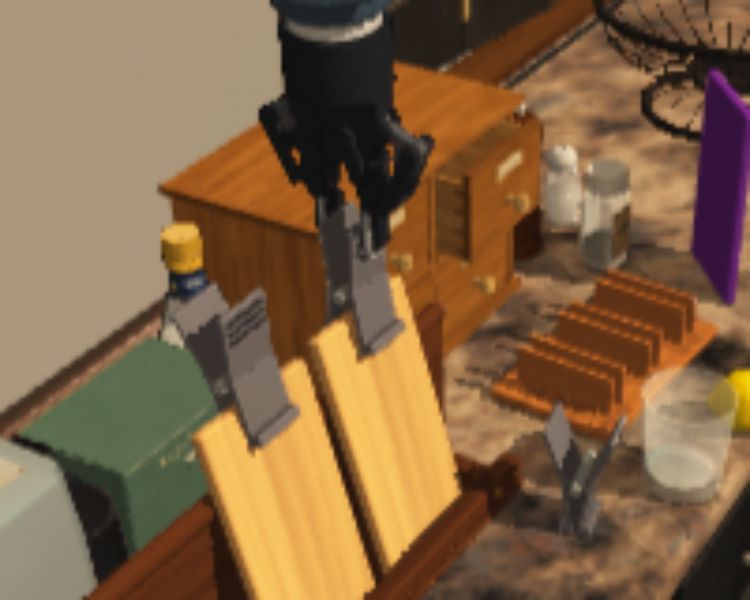

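```bash

python3 -m inch '[{"fingers":0.36,"dx":0,"dy":0,"dz":0,"roll":0},{"fingers":0.42,"dx":0,"dy":0,"dz":1,"roll":0},{"fingers":0.46,"dx":0,"dy":0,"dz":1,"roll":0},{"fingers":0.5,"dx":0,"dy":0,"dz":1,"roll":0},{"fingers":0.55,"dx":0,"dy":0,"dz":1,"roll":0},{"fingers":0.65,"dx":0,"dy":0,"dz":0,"roll":0},{"fingers":0.8,"dx":0,"dy":0,"dz":0,"roll":0},{"fingers":1,"dx":0,"dy":0,"dz":0,"roll":0},{"fingers":1,"dx":0,"dy":0,"dz":0,"roll":0},{"fingers":1,"dx":0,"dy":0,"dz":0,"roll":0}]'
python3 -c "
from h import *
st();snap('wrist','w49.png')"
```

```text
clock: 68.7
eef_pos: [0.5891, -0.0518, 0.3348]
tool_rot: [0.505, -0.496, 0.516, -0.482]
ft_force: [-0.3, 0.7, -0.9]
finger_gap: 0.0851
t 68.7 tcp [ 0.5891 -0.0518  0.3348] zhead -1.46 down [-0.003 -0.042 -0.999] q [-0.27  0.19  1.53 -0.04  1.41 -0.24] F [-0.3  0.7 -0.9] gap 0.0851
```

View pics/w49.png

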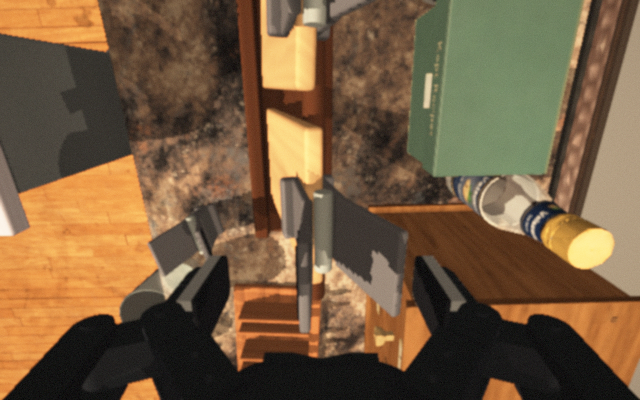

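Clip clamped, tails clear of the pads (tails at cols 300–408, pads at 225/415). Rise and back off to inspect.

```bash

python3 -m inch '[{"fingers":1,"dx":0,"dy":-10,"dz":3,"roll":0},{"fingers":1,"dx":0,"dy":-20,"dz":0,"roll":0},{"fingers":1,"dx":0,"dy":-30,"dz":0,"roll":0},{"fingers":1,"dx":0,"dy":-30,"dz":0,"roll":0},{"fingers":1,"dx":-10,"dy":0,"dz":-30,"roll":0},{"fingers":1,"dx":-10,"dy":0,"dz":-40,"roll":0},{"fingers":1,"dx":-10,"dy":0,"dz":-40,"roll":0},{"fingers":1,"dx":0,"dy":0,"dz":-30,"roll":0},{"fingers":1,"dx":0,"dy":0,"dz":0,"roll":0},{"fingers":1,"dx":0,"dy":0,"dz":0,"roll":0}]'
python3 - <<'E'
from h import *
st();d=snap('wrist','w50.png')
d=snap('scene','s11.png');cv2.imwrite('pics/c30.png',cv2.resize(d['img'][120:370,180:380],(480,600)))
d=snap('top','t2.png')
E
```

```text
clock: 69.75
eef_pos: [0.4533, -0.0146, 0.425]
tool_rot: [0.504, -0.495, 0.517, -0.483]
ft_force: [0.5, -0.3, -0.4]
finger_gap: 0.0854
t 69.75 tcp [ 0.4533 -0.0146  0.425 ] zhead -1.46 down [-0.001 -0.043 -0.999] q [-0.27 -0.18  1.73 -0.04  1.58 -0.25] F [ 0.5 -0.3 -0.4] gap 0.0854
```

View pics/w50.png

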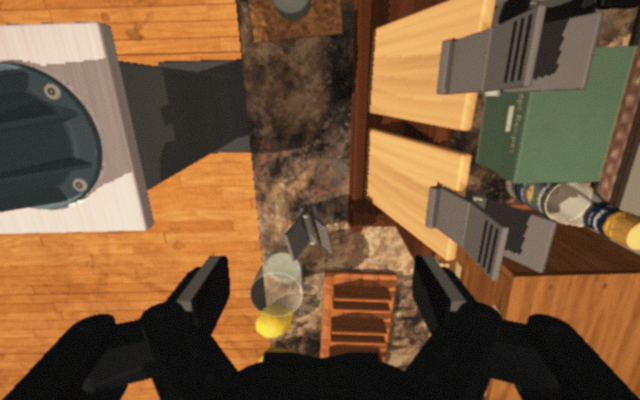

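View pics/c30.png

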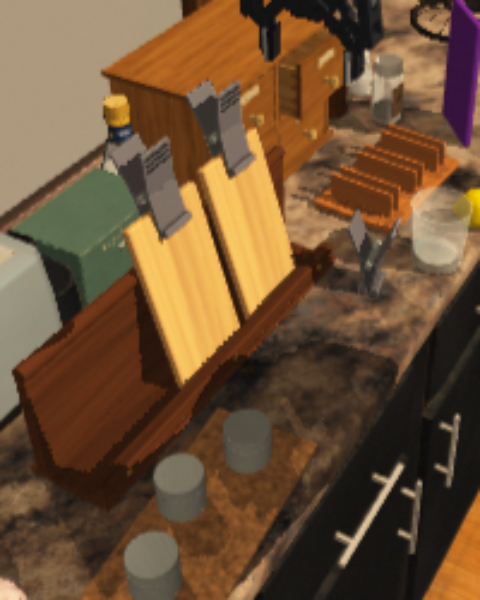

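View pics/t2.png

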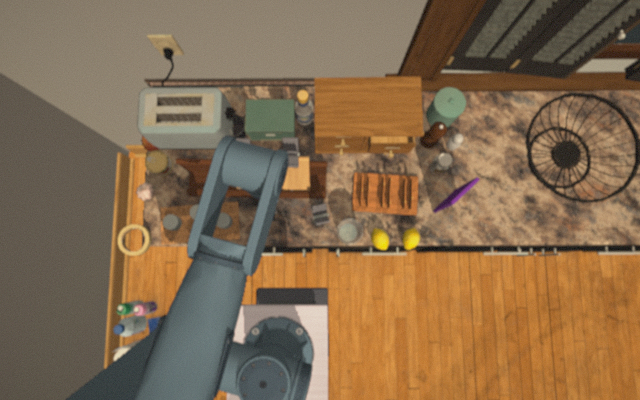

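```bash

python3 -m inch '[{"fingers":1,"dx":-30,"dy":0,"dz":0,"roll":0},{"fingers":1,"dx":-40,"dy":0,"dz":0,"roll":0},{"fingers":1,"dx":-40,"dy":0,"dz":0,"roll":0},{"fingers":1,"dx":-40,"dy":0,"dz":-20,"roll":0},{"fingers":1,"dx":-30,"dy":0,"dz":-20,"roll":0},{"fingers":1,"dx":0,"dy":0,"dz":0,"roll":0},{"fingers":1,"dx":0,"dy":0,"dz":0,"roll":0}]'
python3 - <<'E'
from h import *
st();d=snap('wrist','w51.png')
d=load('scene');cv2.imwrite('pics/c31.png',cv2.resize(d['img'][150:250,220:310],(540,600),interpolation=cv2.INTER_CUBIC))
E
```

```text
clock: 70.6
eef_pos: [0.4182, 0.1668, 0.4159]
tool_rot: [0.505, -0.496, 0.516, -0.483]
ft_force: [-0.3, -0.1, 0.7]
finger_gap: 0.0855
t 70.6 tcp [0.4182 0.1668 0.4159] zhead -1.34 down [-0.003 -0.043 -0.999] q [ 0.14 -0.17  1.74 -0.04  1.58  0.16] F [-0.3 -0.1  0.7] gap 0.0855
```

View pics/w51.png

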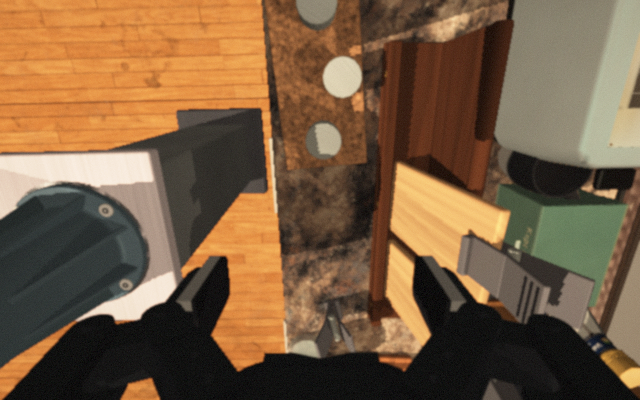

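View pics/c31.png

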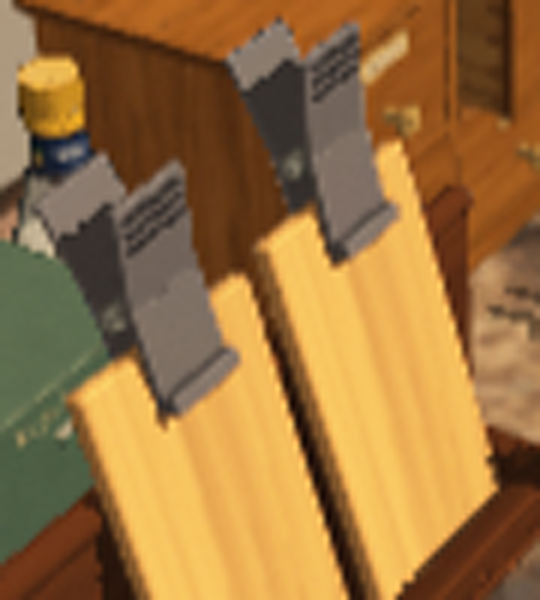

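```bash
python3 - <<'E'
from h import *
d=load('wrist')
C=[onz(d,*c,.005) for c in [(288,171),(366,162)]];print(np.round(C,4))  # near-left(-x,-y), (+x,-y) corners
L=[onz(d,*c,.005) for c in [(361,60),(365,150)]];print(np.round(L,4))
print(np.round([onz(d,*c,.005) for c in [(270,60),(284,150)]],4))
y=(L[0]-L[1])[:2];y/=np.linalg.norm(y);x=np.array([y[1],-y[0]]);print(np.arctan2(-y[0],y[1]))
for t in [(342,77),(324,140)]:
    p=onz(d,*t,.05);e=(p[:2]-L[1][:2])@x;print(p.round(4),'local x',e*1000+62.5)
E
```

```text
[[0.3654 0.1255 0.005 ]
 [0.4869 0.137  0.005 ]]
[[0.4764 0.2818 0.005 ]
 [0.4849 0.1557 0.005 ]]
[[0.3496 0.2849 0.005 ]
 [0.3612 0.1586 0.005 ]]
0.0674030767603157
[0.4472 0.259  0.05  ] local x 31.818814651040626
[0.4224 0.1792 0.05  ] local x 1.7866027276421335
```

```bash
python3 - <<'E'
from h import *
dw=load('wrist');ds=load('scene')
o=np.array([.553,.0725]);yw=-.025;Rm=np.array([[np.cos(yw),np.sin(yw)],[-np.sin(yw),np.cos(yw)]])
for u in [(508,211),(498,209)]:
    p,e=tri(dw,u,ds,(232.2,216));print(p.round(4),e.round(4),'stand xy',(Rm@(p[:2]-o)).round(4))
# foot: +y bottom front corner of A in wrist
for u in [(397,163)]: 
    p=onz(dw,*u,.01);print(p.round(4),(Rm@(p[:2]-o)).round(4))
E
```

```text
[0.5879 0.1352 0.2138] 0.0028 stand xy [0.0333 0.0635]
[0.5781 0.141  0.2203] 0.0041 stand xy [0.0234 0.0691]
[0.5337 0.1355 0.01  ] [-0.0209  0.0625]
```

```bash
python3 -m inch '[{"fingers":1,"dx":0,"dy":0,"dz":0,"roll":0},{"fingers":1,"dx":0,"dy":0,"dz":0,"roll":0},{"fingers":1,"dx":0,"dy":0,"dz":0,"roll":0}]'; python3 -c "
from h import *
st();print(manip.finish_job())"
```

```text
clock: 70.95
eef_pos: [0.4182, 0.1654, 0.416]
tool_rot: [0.504, -0.497, 0.517, -0.482]
ft_force: [0.2, 0.1, 0.5]
finger_gap: 0.0852
t 70.95 tcp [0.4182 0.1654 0.416 ] zhead -1.56 down [-0.003 -0.043 -0.999] q [ 0.14 -0.17  1.74 -0.04  1.59  0.16] F [0.2 0.1 0.5] gap 0.0852
the job is handed in; nothing more can be done
None
```

The job was finished and handed in at 70.95 s; no verdict was reported.

- **Done:** I moved all three tins from the stand to the cork mat. Both boards from the rack now lean against the backrest, with a spring clip on the top edge of each. Only two boards were there, so the third clip was left unused.
- **Boards:** The last pictures show both boards leaning. For one of them I worked out a lean of about 0.28 rad from its top corner. I did not measure its foot directly, because the pixel I tried gave an unusable reading.
- **Clips:** By eye in the scene picture, the jaws sit roughly 25 to 30 mm down the wood, close to mid-width and straight.
- **Knocked tin:** During the work the middle tin was moved about 30 mm, probably the announced disturbance. I last measured it about 32 mm off the mat's centre line, within the 48 mm limit, so I left it. I measured one other tin at the end, about 2 mm off the centre line. The third was in the picture but I did not measure it again.
- **Tool tilt:** The last joint reached its range limit (-3.12 rad) while I was turning the first clip. This left the tool tilted about 0.04 rad from then on, with no visible effect on the result.
- **Clear of everything:** The glass looked unmoved, judged only by its place in the top picture. The gripper was clear of everything at the end.

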